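# Stock check of the findings jars with the stick scanner from its latched case

### The job

Do the stock check: swing the scanner case's red-handled latch all the way to the front before lifting the lid, open the lid fully, and take out the stick scanner. Read the bar label of every jar that is there, in the order red, yellow, blue, by pointing the scanner's red window squarely at the middle of the label from about 8 cm away and keeping it steadily on the label for two seconds. Then lay the scanner back in its foam cradle as it lay, shut the lid fully and swing the latch back home; leave the jars standing and the small lidded pots alone.

Things in the scene. Friction and masses are not known exactly. Their poses are not given: they have to be found in the camera images.
- case: Fixed grey case, right of the table: tray 170 mm long (its x), 134 mm wide (y), walls 5 mm thick, 58 mm high, open on top under an orange hinged lid. Origin: centre of the underside, on the table; x points from the front (latch, robot side) to the hinge at the back, z up. In front of the tray is a ledge 34 mm deep, 60 mm high
- case_cradle (a point): Centre of the foam cradle's floor in the case, 20 mm above its origin: the middle of the scanner's underside belongs here. Two dark foam supports at case x = -73 to -47 and +47 to +73 mm, each with a trough 42 mm wide (y), floor 20 mm and cheeks 34 mm above the table; between them the tray is open down to its 5 mm floor, with room for fingers either side of the scanner
- latch (a joint): Angle of the steel latch bar on the case's front ledge, about an upright pivot, rad. 0: latched, its nose over the lid's front edge and its red post to the case's +y; it grows counter-clockwise seen from above as the post swings to the front (toward the case's -x), stop at 1.65. Moderate friction (0.10 Nm, about 2 N at the post), stays where it is left. Starts at 0 to 0.12
- latch_post (a point): The red upright post (diameter 15 mm, from 74 to 112 mm above the table) that is the latch's handle, 55 mm from the pivot; this point is on its axis 98 mm above the table. Pinch it from above or push it sideways
- latch_pivot (a point): Point on the latch's pivot axis, at the same height (98 mm) as latch_post; it does not move
- case_lid (a joint): Opening angle of the orange lid, rad: 0 shut, 1.57 upright, stop at 1.85. The hinge is stiff (0.55 Nm, about 4 N at the handle), so the lid stays at any angle. The latch does not block it mechanically, but it must not be lifted while latched
- lid_hinge (a point): Middle of the lid's hinge axis, which runs along the case's y at the back top edge, 58 mm above the table
- lid_handle (a point): Middle of the lid's black cross-bar handle, a cylinder 26 mm long along the case's y and 18 mm in diameter on a 24 mm high stem; with the lid shut it is 94 mm above the table (28 mm over the lid's top), 136 mm in front of the hinge and 36 mm above it, and it moves with the lid. Pinched by its two flat ends (26 mm) it turns freely between the fingers as the lid swings
- scanner: Loose white stick scanner, 140 mm long (its x) by 32 mm wide (y) by 30 mm high (z), 0.12 kg, centre of mass in the middle, straight flat sides, black rubber sleeve in the middle. Origin: centre of its underside; x points out of the red window at the nose, which is where it aims. At the start it lies in the case, underside 20 mm above the table, nose to the hinge, its x along the case's x
- scanner_nose (a point): Centre of the scanner's red window, at the middle of its front end (70 mm ahead of the origin, 15 mm above the underside); axes as the scanner's
- jar_red: Loose clear jar, 70 mm in diameter and 86 mm high, black screw lid with a red disc on top, weighted foot, 0.36 kg. Origin: centre of the underside; z up; its bar label faces along its -x. 2 or 3 of the three jars are there, so this one may be absent
- jar_yellow: Loose clear jar, 70 mm in diameter and 86 mm high, black screw lid with a yellow disc on top, weighted foot, 0.36 kg. Origin: centre of the underside; z up; its bar label faces along its -x. 2 or 3 of the three jars are there, so this one may be absent
- jar_blue: Loose clear jar, 70 mm in diameter and 86 mm high, black screw lid with a blue disc on top, weighted foot, 0.36 kg. Origin: centre of the underside; z up; its bar label faces along its -x. 2 or 3 of the three jars are there, so this one may be absent
- jar_red_label (a point): Middle of the red-striped bar label (about 43 mm wide round the jar, 34 mm high) on the red jar's side, 35.5 mm along the jar's -x and 42 mm above its underside; the label faces the jar's -x
- jar_yellow_label (a point): Middle of the yellow-striped bar label (about 43 mm wide round the jar, 34 mm high) on the yellow jar's side, 35.5 mm along the jar's -x and 42 mm above its underside; the label faces the jar's -x
- jar_blue_label (a point): Middle of the blue-striped bar label (about 43 mm wide round the jar, 34 mm high) on the blue jar's side, 35.5 mm along the jar's -x and 42 mm above its underside; the label faces the jar's -x
- flux_pot: Loose small pot with black lid, 51 mm across, 46 mm high, origin under its centre; leave alone
- wax_pot: Loose small pot with tan lid, 59 mm across, 40 mm high, origin under its centre; leave alone
Not all that is in view belongs to the job. Leave any orange look-alike of the jar_yellow alone.

How it is judged:
On the way, in this order (a step that is already met when the one before it is completed fails the run):
1. the latch is swung free to the front (past 1.3 rad) (value of joint latch above 1.3 rad), for 0.2 s.
2. the lid is open (past 1.3 rad) (value of joint case_lid above 1.3 rad), for 0.2 s.
3. the scanner reads the red jar: window 40 to 120 mm in front of the label, label's middle within 12 mm of the aim line sideways and in height, within 0.35 rad of square on, without a break for 1.6 s (x of jar_red_label in the frame of scanner_nose between 0.04 and 0.12 m and y of jar_red_label in the frame of scanner_nose between -0.012 and 0.012 m and z of jar_red_label in the frame of scanner_nose between -0.012 and 0.012 m and angle between the x axis of scanner and the x axis of jar_red, either way round below 0.35 rad and x of scanner_nose in the frame of jar_red below -0.06 m), for 1.6 s.
4. the scanner reads the yellow jar: window 40 to 120 mm in front of the label, label's middle within 12 mm of the aim line sideways and in height, within 0.35 rad of square on, without a break for 1.6 s (x of jar_yellow_label in the frame of scanner_nose between 0.04 and 0.12 m and y of jar_yellow_label in the frame of scanner_nose between -0.012 and 0.012 m and z of jar_yellow_label in the frame of scanner_nose between -0.012 and 0.012 m and angle between the x axis of scanner and the x axis of jar_yellow, either way round below 0.35 rad and x of scanner_nose in the frame of jar_yellow below -0.06 m), for 1.6 s.
5. the scanner reads the blue jar: window 40 to 120 mm in front of the label, label's middle within 12 mm of the aim line sideways and in height, within 0.35 rad of square on, without a break for 1.6 s (x of jar_blue_label in the frame of scanner_nose between 0.04 and 0.12 m and y of jar_blue_label in the frame of scanner_nose between -0.012 and 0.012 m and z of jar_blue_label in the frame of scanner_nose between -0.012 and 0.012 m and angle between the x axis of scanner and the x axis of jar_blue, either way round below 0.35 rad and x of scanner_nose in the frame of jar_blue below -0.06 m), for 1.6 s.
6. the scanner lies in its cradle again, let go (x of scanner in the frame of case between -0.014 and 0.014 m and y of scanner in the frame of case between -0.012 and 0.012 m and z of scanner in the frame of case between 0.014 and 0.026 m and angle between scanner's own z axis and vertical below 0.1 rad and x of scanner_nose in the frame of case above 0.05 m and contact force between the fingers and scanner below 0.1 N and linear speed of scanner below 0.02 m/s), for 0.3 s.
7. the lid is shut again (value of joint case_lid below 0.05 rad), for 0.2 s.
At the end, for the whole second after the job is handed in: The scanner lies flat in the case's cradle, nose to the hinge (within 14 mm along and 12 mm across), the lid is shut (under 0.05 rad), the latch is home (under 0.15 rad), all at rest, and the jars stand upright (x of scanner in the frame of case between -0.014 and 0.014 m and y of scanner in the frame of case between -0.012 and 0.012 m and z of scanner in the frame of case between 0.014 and 0.026 m and angle between scanner's own z axis and vertical below 0.1 rad and x of scanner_nose in the frame of case above 0.05 m and value of joint case_lid below 0.05 rad and value of joint latch below 0.15 rad and linear speed of scanner below 0.02 m/s and angle between each of jar_red, jar_yellow, jar_blue's own z axis and vertical below 0.15 rad); the robot touches nothing.
It fails at once if the lid is lifted while the latch is not swung free (value of joint case_lid above 0.12 rad and value of joint latch below 0.9 rad).
It fails at once if a jar is knocked over (angle between any of jar_red, jar_yellow, jar_blue's own z axis and vertical above 0.6 rad).
It fails at once if a lidded pot is moved (distance of any of flux_pot, wax_pot from where it was at the start of the episode above 0.05 m).
Of jar_red, jar_yellow, jar_blue only 2 to 3 are there at a start; the rules pass over those that are not, and their reading is None.
At some moment in a run one of jar_red, jar_yellow, jar_blue may be knocked a few centimetres aside while the robot is not near it.
It also fails if it takes over 210 s, if anything falls off the work surface, if the arm or the gripper's body presses on something with over 40 N, if the wrist force passes 120 N, or if a joint passes its speed limit or range.

### The arm

A 6-joint arm with a two-finger parallel gripper is mounted at the origin on a cart in front of the work surface, level with it; the furniture and walls round the work are solid. World frame = base frame: x ahead of the robot, y to its left, z up, the work surface at z = 0. Lengths are in m, angles in rad, forces in N, time in s.
With the tool pointing down it reaches from about 0.4 to 0.825 m from the base axis. Payload 7 kg.
Tool frame: the origin (TCP) lies where the fingers leave the gripper's body, on its centre line; the fingertips stand 66 mm ahead of it and the grasp point (between the pads) lies 47 mm ahead of it (arm.tcp_to_tips is the distance from the TCP to the fingertips, in m); z points along the fingers, y is the direction in which the jaws open and shut (so a half turn about z gives the same grasp; the last joint's range is limited). The gripper opens to 88 mm and grips with 3 to 60 N. Pads are 19 mm wide; open, the fingers measure 130 mm over their backs; the gripper's body (78 mm by 193 mm) begins 47 mm behind the grasp point.
Start: joints at [1.631, 0.359, 0.012, 0, -1.224, -0.288], TCP at [0.152, 0.658, 0.292] pointing down, gripper open.
Joint ranges: [-3.07, 3.07], [-1.43, 2.12], [-1.02, 1.25], [-3.03, 1.67], [-3.05, -0], [-3.03, 3.03]. Speed limits (rad/s): [2.39, 2.39, 3.01, 3.14, 3.14, 3.14].

### API

Orientations are given as a rotation vector (axis times angle).
In Python, from cell import get_obs, imaging, arm gives the robot as it stands.
- The arm moves only by the tool drive_tool, never from a script. Its argument "motion" is a list of rows, each an object with "jaw": the opening, from -1 (shut) to 1 (fully open); "dp": the shift along the tool's x, y, z in units of 50 mm (1.0 is 50 mm), a list of three; "turn": the turn, a rotation vector about the tool's x, y, z in degrees, a list of three. A call has 1 to 5 rows; each row shifts and turns the pose as measured when the row begins, along the tool's axes as they then stand; what a row does not reach is not made up. A row lasts 1/8 s, in which the tool goes at most 62.5 mm and 10.7 degrees, less where a joint would pass 70% of its speed; a pose out of reach is approached as far as the arm can. A call is refused whole if a number of a shift passes 1 or a number of a turn 10.7, either way. A call with a gripper value outside its range is refused whole. The fingers move at their own pace and stop on an object; "grip_force" is the grip in N (left out, the last holds). Time passes only in rows, so rows that do not move let the fingers close. It gives the time, the measured TCP pose, the force and the opening at its end, in the units of the state.
- get_obs(): the state, without advancing time (a new reading comes with each control period).
- imaging.capture(name): name is "scene" or "side" or "wrist"; returns the picture (420x560x3 uint8, red, green, blue); there is no depth.
- imaging.camera_params(name): a dict with "intrinsics" (3x3 intrinsics, pixels), "R" (3x3) and "t" (3): a world point X has camera coordinates R X + t; the wrist camera has in their place "mount" (4x4, takes a point from camera to tool coordinates, whose origin is the TCP and whose axes are the flange's). Camera axes: x right, y down, z forward; pixel columns grow to the right and rows downward; lengths in m; the calibration is good to about 2 mm. A picture is of the moment at which its call begins: read the wrist's pose just before it. camera_params takes no time and is no camera call.
- arm.job_done(): hands the job in, once; it reports no verdict.
The state is a dict: "clock": time; "qpos": joint angles; "dq": joint speeds; "effort": joint torques, N m; "tool_pos": TCP position; "ee_rot": TCP orientation; "wrist_force": force on the tool from outside, world axes, zero at the start; "torque": the same for the moment, N m; "width": finger opening in m.
Only numpy, scipy, OpenCV 4.12 (cv2) and the standard library are available. Lean on these libraries where they do the work, as an engineer would, in place of code of your own. Each camera call takes 0.05 s, during which the arm holds its last target.

## Working session

There is one attempt and no reset: what is moved stays moved. The work goes in short steps, Python scripts to look and compute and a tool call to move; the robot and the scene stay as the last step left them, time stands still between calls to the robot, and variables do not carry over. Pictures are saved under pics/ and viewed, and the job is handed in when it is done.

Besides the shell and the picture viewer there is one more tool, called after "Request:" by a JSON object that holds its "name" and its "arguments", one argument or row to a line. drive_tool: Moves the arm, as the interface text tells. Its arguments: {"type":"object","properties":{"motion":{"type":"array","items":{"type":"object","properties":{"jaw":{"type":"number"},"dp":{"type":"array","items":{"type":"number"}},"turn":{"type":"array","items":{"type":"number"}}}}},"grip_force":{"type":"number"}},"required":["motion"]}

```bash
ls; mkdir -p pics
python3 - <<'E'
from cell import get_obs, imaging, arm
import cv2, numpy as np
o=get_obs(); print({k:np.round(v,3) for k,v in o.items()})
for n in ["scene","side","wrist"]:
    im=imaging.capture(n); cv2.imwrite(f"pics/{n}0.png",im[:,:,::-1]); p=imaging.camera_params(n); print(n,{k:np.round(v,4).tolist() for k,v in p.items()})
print(arm.tcp_to_tips, dir(arm))
E
```

```text
pics
{'clock': np.float64(0.0), 'qpos': array([ 1.631,  0.359,  0.011, -0.   , -1.224, -0.288]), 'dq': array([ 0.002,  0.   , -0.001, -0.   ,  0.   , -0.001]), 'effort': array([ 0.0000e+00, -5.8270e+01,  2.9307e+01,  6.9970e+00,  7.0000e-03,
       -0.0000e+00]), 'tool_pos': array([0.152, 0.657, 0.291]), 'ee_rot': array([ 3.12 , -0.357, -0.   ]), 'wrist_force': array([ 0.688, -0.307,  0.308]), 'torque': array([-0.008,  0.025,  0.007]), 'width': np.float64(0.088)}
scene {'intrinsics': [[521.4995, 0.0, 279.3485], [0.0, 521.4995, 210.9492], [0.0, 0.0, 1.0]], 'R': [[0.9042, -0.4271, 0.0013], [-0.2485, -0.5286, -0.8117], [0.3474, 0.7336, -0.5841]], 't': [-0.4483, 0.2429, 1.4912]}
side {'intrinsics': [[545.4456, 0.0, 281.4798], [0.0, 545.4456, 217.1024], [0.0, 0.0, 1.0]], 'R': [[-0.9997, -0.0131, 0.0192], [-0.023, 0.6737, -0.7387], [-0.0032, -0.7389, -0.6738]], 't': [0.5339, 0.0358, 1.7309]}
wrist {'intrinsics': [[345.4251, 0.0, 278.9884], [0.0, 345.4251, 206.9783], [0.0, 0.0, 1.0]], 'mount': [[0.0006, -0.9668, -0.2554, 0.068], [1.0, 0.0002, 0.0016, 0.0005], [-0.0015, -0.2554, 0.9668, -0.0912], [0.0, 0.0, 0.0, 1.0]]}
0.0656 ['IKError', '__class__', '__delattr__', '__dict__', '__dir__', '__doc__', '__eq__', '__format__', '__ge__', '__getattribute__', '__getstate__', '__gt__', '__hash__', '__init__', '__init_subclass__', '__le__', '__lt__', '__module__', '__ne__', '__new__', '__reduce__', '__reduce_ex__', '__repr__', '__setattr__', '__sizeof__', '__str__', '__subclasshook__', '__weakref__', 'job_done', 'tcp_to_tips']
```

View pics/scene0.png

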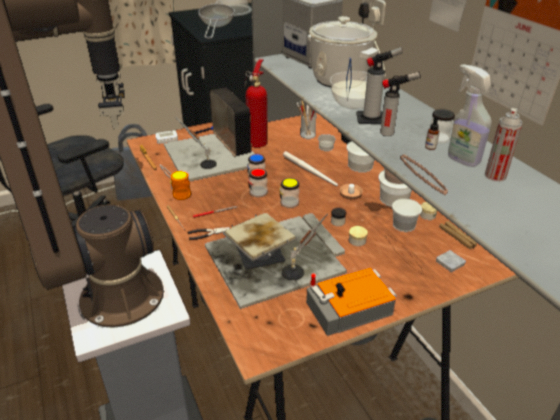

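View pics/side0.png

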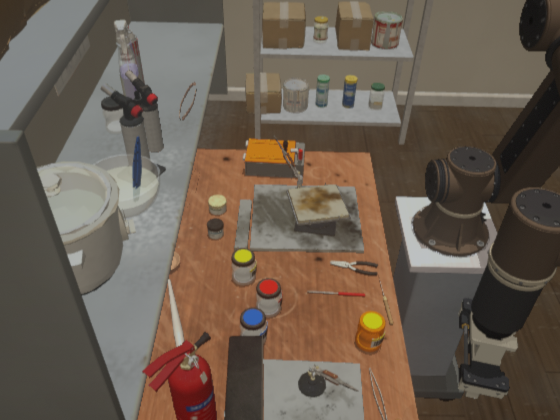

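View pics/wrist0.png

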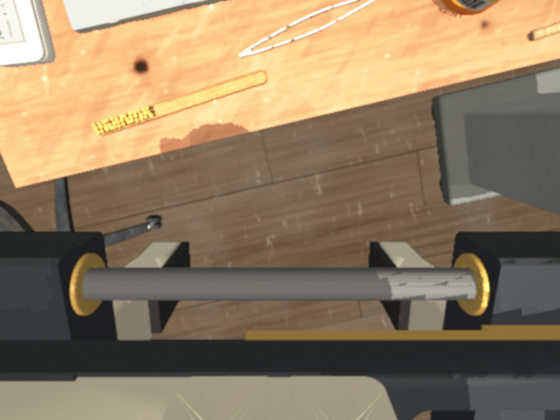

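```bash
cat > h.py <<'E'
import numpy as np, cv2
from scipy.spatial.transform import Rotation as Rr
from cell import get_obs, imaging, arm
def cam(n, obs=None):
    p=imaging.camera_params(n); K=np.array(p["intrinsics"])
    if n!="wrist": R=np.array(p["R"]); t=np.array(p["t"]); return K,R,t
    o=obs or get_obs(); M=np.array(p["mount"]); T=np.eye(4); T[:3,:3]=Rr.from_rotvec(o["ee_rot"]).as_matrix(); T[:3,3]=o["tool_pos"]
    W=np.linalg.inv(T@M); return K,W[:3,:3],W[:3,3]
def ray(c,uv):
    K,R,t=c; d=R.T@np.linalg.inv(K)@np.array([uv[0],uv[1],1.]); return -R.T@t, d/np.linalg.norm(d)
def onz(c,uv,z):
    o,d=ray(c,uv); return o+d*(z-o[2])/d[2]
def proj(c,X):
    K,R,t=c; q=K@(R@np.asarray(X,float)+t); return q[:2]/q[2]
def tri(c1,u1,c2,u2):
    (a,d),(b,e)=ray(c1,u1),ray(c2,u2)
    s=np.linalg.lstsq(np.c_[d,-e],b-a,rcond=None)[0]; p=a+d*s[0];q=b+e*s[1]
    return (p+q)/2,np.linalg.norm(p-q)
def cap(n,f=None):
    o=get_obs(); im=imaging.capture(n)[:,:,::-1].copy(); 
    if f: cv2.imwrite(f"pics/{f}.png",im)
    return im,cam(n,o)
def crop(im,x0,y0,x1,y1,s,f):
    cv2.imwrite(f"pics/{f}.png",cv2.resize(im[y0:y1,x0:x1],None,fx=s,fy=s,interpolation=cv2.INTER_CUBIC))
E
python3 - <<'E'
from h import *
s=cv2.imread("pics/scene0.png"); d=cv2.imread("pics/side0.png")
a=cv2.resize(s[140:260,150:350],None,fx=4,fy=4,interpolation=cv2.INTER_CUBIC); cv2.imwrite("pics/c1.png",a)
crop(d,190,230,400,360,3.8,"c2"); crop(s,295,260,405,335,7,"c3"); crop(d,235,130,315,185,10,"c4")
cs,cd=cam("scene"),cam("side")
for nm,u,v in [("red",(258,174.5),(269,289)),("yel",(290,184),(243.5,258)),("blu",(257,159),(253,318)),("orange",(180,176),(372,322))]:
    print(nm,onz(cs,u,.086).round(3),onz(cd,v,.086).round(3),tri(cs,u,cd,v))
print("case",onz(cs,(350,290),.065),onz(cd,(270,155),.065))
E
```

```text
red [0.558 0.311 0.086] [0.564 0.338 0.086] (array([0.56474157, 0.32837053, 0.07447423]), np.float64(0.0014976691979685804))
yel [0.634 0.206 0.086] [0.637 0.23  0.086] (array([0.63946204, 0.21986263, 0.07612761]), np.float64(0.002872890086577058))
blu [0.599 0.414 0.086] [0.601 0.433 0.086] (array([0.60234996, 0.42616434, 0.07818746]), np.float64(0.0027690949649363324))
orange [0.303 0.42  0.086] [0.306 0.437 0.086] (array([0.30520442, 0.43128895, 0.07899656]), np.float64(0.0014466123096760972))
case [ 0.56138396 -0.31142734  0.065     ] [ 0.57887176 -0.28222702  0.065     ]
```

View pics/c1.png

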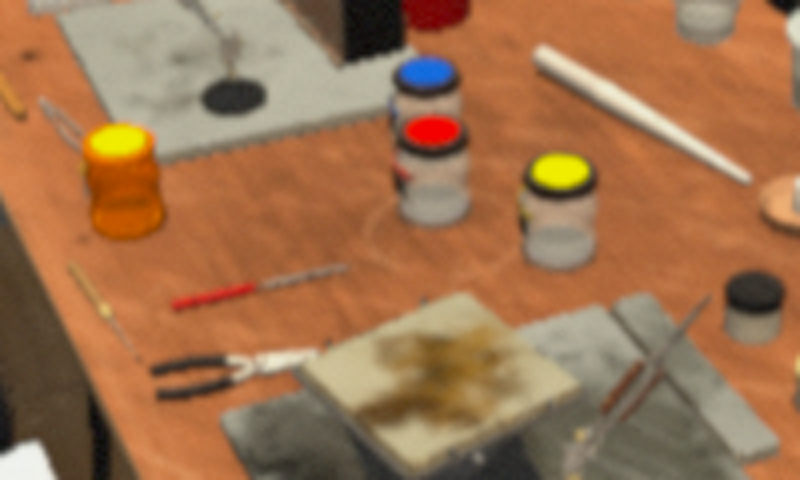

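View pics/c2.png

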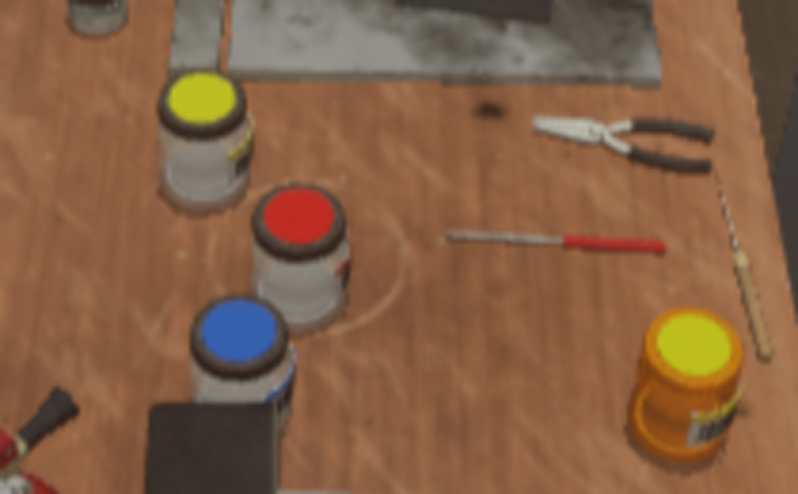

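View pics/c3.png

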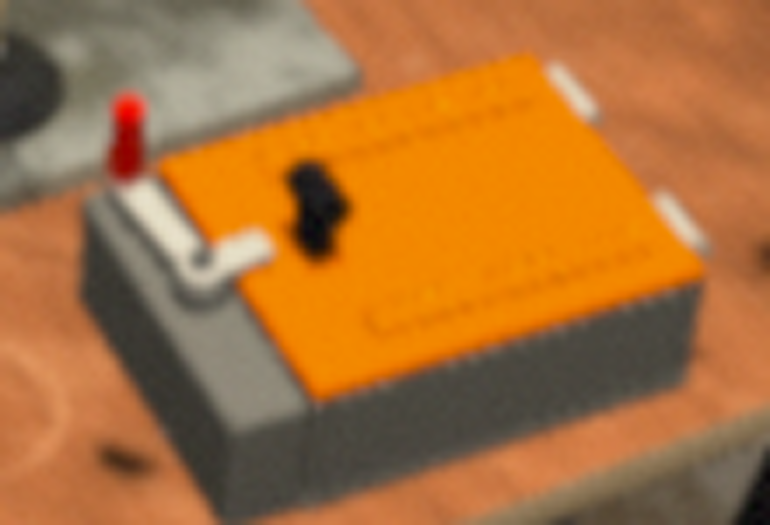

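View pics/c4.png

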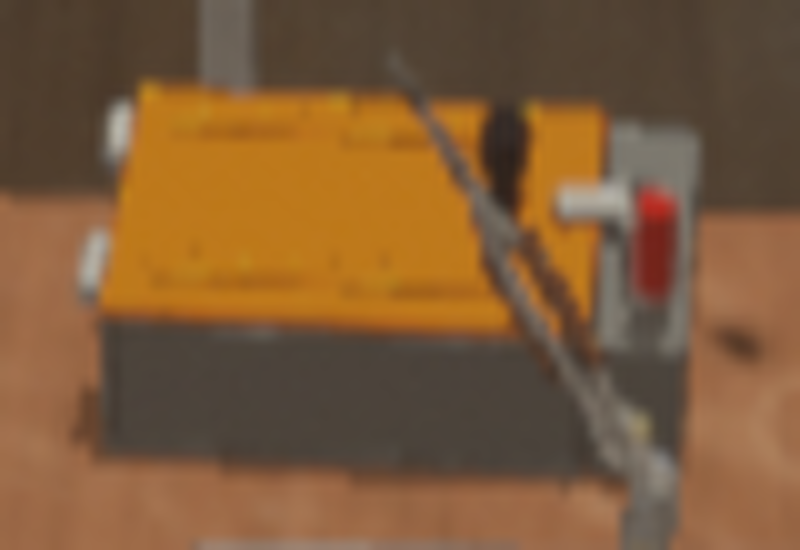

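Run:
```python
from h import *
cs,cd=cam("scene"),cam("side")
S=lambda x,y:(295+x/7,260+y/7); D=lambda x,y:(235+x/10,130+y/10)
for nm,u,v in [("posttop",S(127,103),D(655,193)),("ledge corner front +y",S(88,205),D(685,355)),("lid back corner +y",S(530,55),D(103,312)),("lid front corner +y",S(165,165),D(597,330)),
 ("lid front -y",S(318,398),D(605,107)),("lid back -y",S(705,275),D(143,85)),("tray bottom front +y",S(85,300),D(675,480)),("arm tip",(150+708/4,140+298/4),D(395,60)),("base blob?",(292,271),D(655,470)),
 ("plate corner near",(150+415/4,140+475/4),(322,222)),]:
    print(nm,tri(cs,u,cd,v))
```

```text
posttop (array([ 0.47503187, -0.25701599,  0.10978336]), np.float64(0.00029626664974406703))
ledge corner front +y (array([ 0.46389418, -0.24670072,  0.05038019]), np.float64(0.0031572469179109042))
lid back corner +y (array([ 0.66481485, -0.2539158 ,  0.0580632 ]), np.float64(0.004032342498249135))
lid front corner +y (array([ 0.49575888, -0.24822884,  0.05972266]), np.float64(0.005882593747307356))
lid front -y (array([ 0.48995172, -0.380728  ,  0.05991198]), np.float64(0.0009008991318234099))
lid back -y (array([ 0.65716309, -0.38896077,  0.05908233]), np.float64(0.0005560134899610544))
tray bottom front +y (array([ 0.46492613, -0.24592689, -0.00372947]), np.float64(0.0031887230722335404))
arm tip (array([ 0.56234732, -0.16539106,  0.22267453]), np.float64(0.00017121133805709528))
base blob? (array([ 0.46581088, -0.16805885,  0.05711611]), np.float64(0.017639344960481876))
plate corner near (array([ 0.40343703, -0.01338413,  0.0019294 ]), np.float64(0.0034805101801855865))
```

```bash
cat >> h.py <<'E'
def want(p, xdir=None, R=None):
    """remaining move in tool axes: units of 50mm, rotvec deg. xdir: heading (deg) of tool x in world with tool down"""
    o=get_obs(); Rt=Rr.from_rotvec(o["ee_rot"]).as_matrix()
    if xdir is not None:
        a=np.radians(xdir); x=np.array([np.cos(a),np.sin(a),0]); z=np.array([0,0,-1.]); R=np.c_[x,np.cross(z,x),z]
    dp=Rt.T@(np.array(p)-o["tool_pos"])/.05
    tr=np.degrees(Rr.from_matrix(Rt.T@R).as_rotvec()) if R is not None else 0
    print("t",o["clock"].round(2),"pos",o["tool_pos"].round(4),"xhead",np.degrees(np.arctan2(Rt[1,0],Rt[0,0])).round(2),"dp",dp.round(2),"turn",np.round(tr,1),"q",o["qpos"].round(2),"w",o["width"].round(4))
E
python3 - <<'E'
from h import *
want([.40,-.257,.36],0)
want([.40,-.257,.36],-90)
want([.40,-.257,.36],90)
c=cam("scene"); print(onz(c,(292,273),0),onz(c,(292,271),0.02))
E
```

```text
Traceback (most recent call last):
  File "h.py", line 32, in want
    print("t",o["clock"].round(2),"pos",o["tool_pos"].round(4),"xhead",np.degrees(np.arctan2(Rt[1,0],Rt[0,0])).round(2),"dp",dp.round(2),"turn",np.round(tr,1),"q",o["qpos"].round(2),"w",o["width"].round(4))
              ^^^^^^^^^^^^^^^^
AttributeError: 'float' object has no attribute 'round'
```

```bash
sed -i 's/o\["clock"\].round(2)/round(float(o["clock"]),2)/; s/o\["width"\].round(4)/round(float(o["width"]),4)/' h.py
python3 - <<'E'
from h import *
want([.40,-.257,.36],0)
want([.40,-.257,.36],-90)
want([.40,-.257,.36],90)
c=cam("scene"); print(onz(c,(292,273),0),onz(c,(292,271),0.02))
E
```

```text
t 0.15 pos [0.1524 0.6573 0.2914] xhead -13.05 dp [ 8.96 16.7  -1.35] turn [  0.1   0.  -13.1] q [ 1.63  0.36  0.01 -0.   -1.22 -0.29] w 0.0875
t 0.15 pos [0.1524 0.6573 0.2914] xhead -13.05 dp [ 8.96 16.7  -1.35] turn [ 0.1 -0.1 76.9] q [ 1.63  0.36  0.01 -0.   -1.22 -0.29] w 0.0875
t 0.15 pos [0.1524 0.6573 0.2914] xhead -13.05 dp [ 8.96 16.7  -1.35] turn [ 1.000e-01  1.000e-01 -1.031e+02] q [ 1.63  0.36  0.01 -0.   -1.22 -0.29] w 0.0875
[ 0.48119647 -0.12022071  0.        ] [ 0.47509389 -0.13180981  0.02      ]
```

Request:
{"name": "drive_tool", "arguments": {
  "motion": [
    {"jaw": 1, "dp": [0.3, 0.3, -1], "turn": [0, 0, 0]},
    {"jaw": 1, "dp": [0.8, 0.65, -0.5], "turn": [0, 0, 0]},
    {"jaw": 1, "dp": [0.8, 0.65, -0.3], "turn": [0, 0, 0]},
    {"jaw": 1, "dp": [0.8, 0.65, -0.3], "turn": [0, 0, 0]},
    {"jaw": 1, "dp": [0.8, 0.65, 0], "turn": [0, 0, 0]}
  ]
}}

```text
clock: 0.78
tool_pos: [0.2916, 0.4738, 0.3972]
ee_rot: [3.115, -0.349, 0.002]
wrist_force: [1.0, -0.1, -0.6]
width: 0.0877
```

Request:
{"name": "drive_tool", "arguments": {
  "motion": [
    {"jaw": 1, "dp": [0.8, 0.65, 0], "turn": [0, 0, 0]},
    {"jaw": 1, "dp": [0.8, 0.65, 0], "turn": [0, 0, 0]},
    {"jaw": 1, "dp": [0.8, 0.65, 0], "turn": [0, 0, 0]},
    {"jaw": 1, "dp": [0.8, 0.65, 0], "turn": [0, 0, 0]},
    {"jaw": 1, "dp": [0.8, 0.65, 0], "turn": [0, 0, 0]}
  ]
}}

```text
clock: 1.4
tool_pos: [0.4541, 0.2633, 0.3989]
ee_rot: [3.117, -0.347, 0.002]
wrist_force: [0.5, 0.7, -0.4]
width: 0.0876
```

Run:
```python
from h import *
want([.48,-.20,.40],-90)
cap("wrist","w1")
```

```text
t 1.4 pos [0.4541 0.2633 0.3989] xhead -12.71 dp [2.54 8.92 0.03] turn [ 0.2 -0.3 77.3] q [ 0.9   0.06 -0.14  0.   -1.38  0.45] w 0.0876
```

View pics/w1.png

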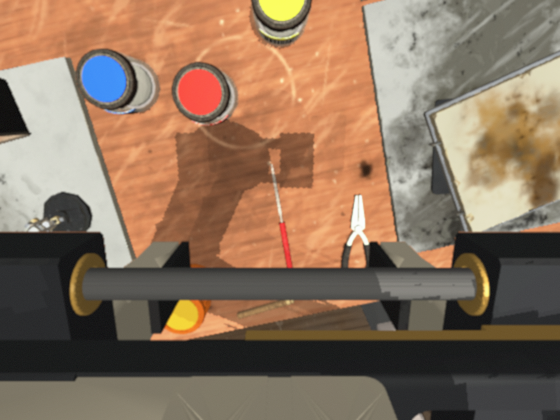

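Request:
{"name": "drive_tool", "arguments": {
  "motion": [
    {"jaw": 1, "dp": [0.25, 1, 0], "turn": [0, 0, 0]},
    {"jaw": 1, "dp": [0.25, 1, 0], "turn": [0, 0, 0]},
    {"jaw": 1, "dp": [0.25, 1, 0], "turn": [0, 0, 0]},
    {"jaw": 1, "dp": [0.25, 1, 0], "turn": [0, 0, 0]},
    {"jaw": 1, "dp": [0.25, 1, 0], "turn": [0, 0, 0]}
  ]
}}

```text
clock: 2.08
tool_pos: [0.4613, -0.0049, 0.3997]
ee_rot: [3.113, -0.348, -0.0]
wrist_force: [1.1, -0.2, 0.2]
width: 0.0878
```

Request:
{"name": "drive_tool", "arguments": {
  "motion": [
    {"jaw": 1, "dp": [0.25, 1, 0], "turn": [0, 0, 0]},
    {"jaw": 1, "dp": [0.25, 1, 0], "turn": [0, 0, 0]},
    {"jaw": 1, "dp": [0.25, 1, 0], "turn": [0, 0, 0]},
    {"jaw": 1, "dp": [0.25, 1, 0], "turn": [0, 0, 0]},
    {"jaw": 1, "dp": [0.2, 0.8, 0], "turn": [0, 0, 0]}
  ]
}}

```text
clock: 2.7
tool_pos: [0.4647, -0.2607, 0.4021]
ee_rot: [3.114, -0.349, 0.001]
wrist_force: [0.8, 0.7, 0.4]
width: 0.0876
```

Run:
```python
from h import *
want([.48,-.20,.40],-90)
cap("wrist","w2")
```

```text
t 2.7 pos [ 0.4647 -0.2607  0.4021] xhead -12.77 dp [ 0.03 -1.25  0.03] turn [ 0.3 -0.4 77.2] q [-0.14  0.07 -0.12  0.01 -1.38  1.48] w 0.0876
```

View pics/w2.png

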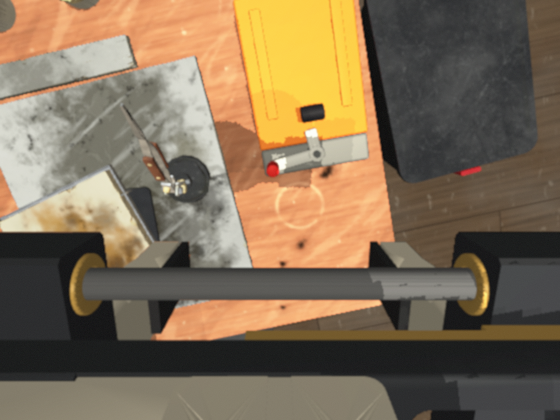

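Run:
```python
from h import *
im=cv2.imread("pics/w2.png"); c=cam("wrist")
hsv=cv2.cvtColor(im,cv2.COLOR_BGR2HSV)
red=((hsv[...,0]<6)|(hsv[...,0]>174))&(hsv[...,1]>180)&(hsv[...,2]>120); red[:,400:]=0;red[230:]=0
n,l,s,ce=cv2.connectedComponentsWithStats(red.astype(np.uint8)); print([(s[i],ce[i].round(1)) for i in range(1,n) if s[i,4]>10])
crop(im,220,60,400,190,4.4,"w2c")
for n_,u,z in [("post",(272,169),.112),("pivot",(317,153),.075),("handle",(313,112),.1)]: print(n_,onz(c,u,z).round(4))
```

```text
[(array([267, 162,  11,  15, 135], dtype=int32), array([272.2, 169.4]))]
post [ 0.4766 -0.2625  0.112 ]
pivot [ 0.4781 -0.318   0.075 ]
handle [ 0.5261 -0.3201  0.1   ]
```

View pics/w2c.png

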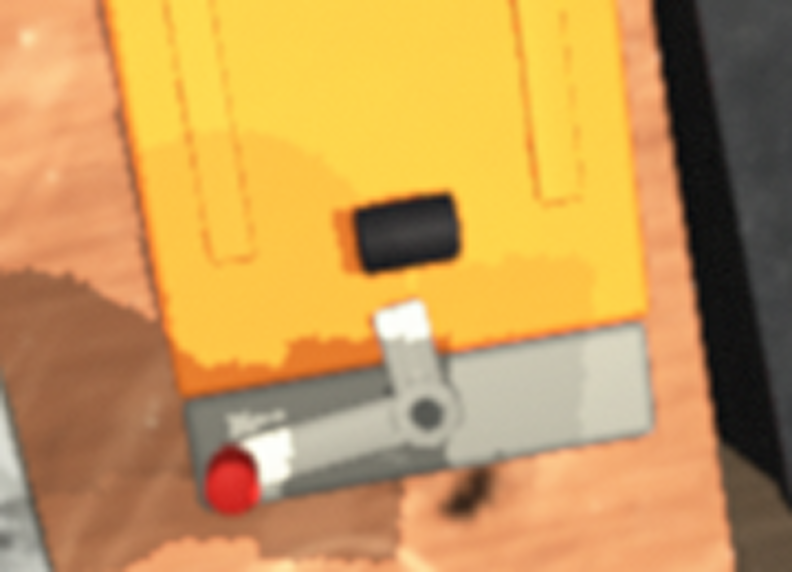

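Run:
```python
from h import *
c=cam("wrist"); f=lambda x,y,z:onz(c,(220+x/4.4,60+y/4.4),z)
a=f(185,397,.066);b=f(648,321,.066);print(a,b,np.degrees(np.arctan2(*(b-a)[:2])))
a=f(200,507,.06);b=f(653,432,.06);print(a,b,np.linalg.norm(a-b),np.degrees(np.arctan2(*(b-a)[:2])))
a=f(370,240,.1);b=f(460,228,.1);print(a,b)
a=onz(c,(370,135),.06);b=onz(c,(355,0),.06);print(a,b)
want([.477,-.262,.30],-90)
```

```text
[ 0.49521943 -0.25387148  0.066     ] [ 0.48703998 -0.38309813  0.066     ] -176.37827224095858
[ 0.46328276 -0.25040859  0.06      ] [ 0.45548286 -0.38108219  0.06      ] 0.13090618013186409 -176.58407254485545
[ 0.5256224  -0.30995718  0.1       ] [ 0.52348011 -0.33246628  0.1       ]
[ 0.48323051 -0.38746591  0.06      ] [ 0.63394425 -0.39413094  0.06      ]
t 2.75 pos [ 0.4648 -0.2638  0.4016] xhead -12.83 dp [ 0.23 -0.11  2.03] turn [ 0.4 -0.4 77.2] q [-0.14  0.07 -0.12  0.01 -1.38  1.49] w 0.0875
```

Request:
{"name": "drive_tool", "arguments": {
  "motion": [
    {"jaw": 0.15, "dp": [0, 0, 0.2], "turn": [0, 0, 10]},
    {"jaw": 0.15, "dp": [0, 0, 0.2], "turn": [0, 0, 10]},
    {"jaw": 0.15, "dp": [0, 0, 0.2], "turn": [0, 0, 10]},
    {"jaw": 0.15, "dp": [0, 0, 0.2], "turn": [0, 0, 10]},
    {"jaw": 0.15, "dp": [0, 0, 0.2], "turn": [0, 0, 10]}
  ]
}}

```text
clock: 3.38
tool_pos: [0.4639, -0.2661, 0.349]
ee_rot: [2.647, -1.675, 0.003]
wrist_force: [0.5, 0.5, -0.3]
width: 0.0512
```

Request:
{"name": "drive_tool", "arguments": {
  "motion": [
    {"jaw": 0.15, "dp": [0, 0, 0.2], "turn": [0, 0, 10]},
    {"jaw": 0.15, "dp": [0, 0, 0.2], "turn": [0, 0, 10]},
    {"jaw": 0.15, "dp": [0, 0, 0.2], "turn": [0, 0, 7]},
    {"jaw": 0.15, "dp": [0, 0, 0], "turn": [0, 0, 2]}
  ]
}}

```text
clock: 3.88
tool_pos: [0.4628, -0.2656, 0.3162]
ee_rot: [2.12, -2.305, 0.002]
wrist_force: [0.0, 0.6, 0.2]
width: 0.0502
```

Run:
```python
from h import *
want([.477,-.262,.22],-90)
cap("wrist","w3")
```

```text
t 3.88 pos [ 0.4628 -0.2656  0.3162] xhead -94.78 dp [-0.11 -0.29  1.92] turn [ 0.4 -0.4 -4.8] q [-0.15  0.11 -0.26  0.01 -1.2   0.06] w 0.0502
```

View pics/w3.png

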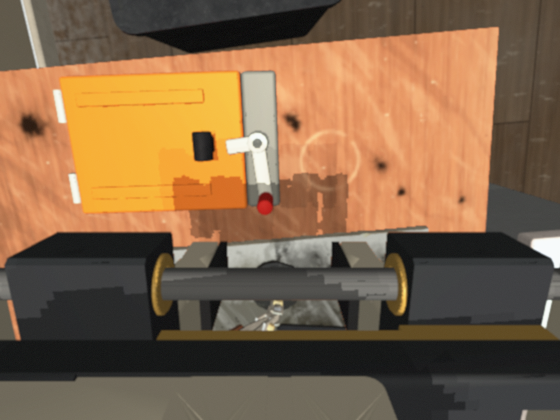

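Run:
```python
from h import *
im=cv2.imread("pics/w3.png"); c=cam("wrist")
crop(im,50,60,290,220,3.3,"w3c")
for n_,u,z in [("posttop",(265,198),.112),("pivot",(258,143),.075),("handle",(204,146),.1),("lid fr",(239,72),.066),("lid bk r",(63,79),.066),("lid bk l",(84,212),.066),("lid fl",(246,207),.066)]: print(n_,onz(c,u,z).round(4))
```

```text
posttop [ 0.4734 -0.2676  0.112 ]
pivot [ 0.4771 -0.3133  0.075 ]
handle [ 0.5232 -0.3162  0.1   ]
lid fr [ 0.4888 -0.379   0.066 ]
lid bk r [ 0.6527 -0.3865  0.066 ]
lid bk l [ 0.6617 -0.2585  0.066 ]
lid fl [ 0.4962 -0.2497  0.066 ]
```

View pics/w3c.png

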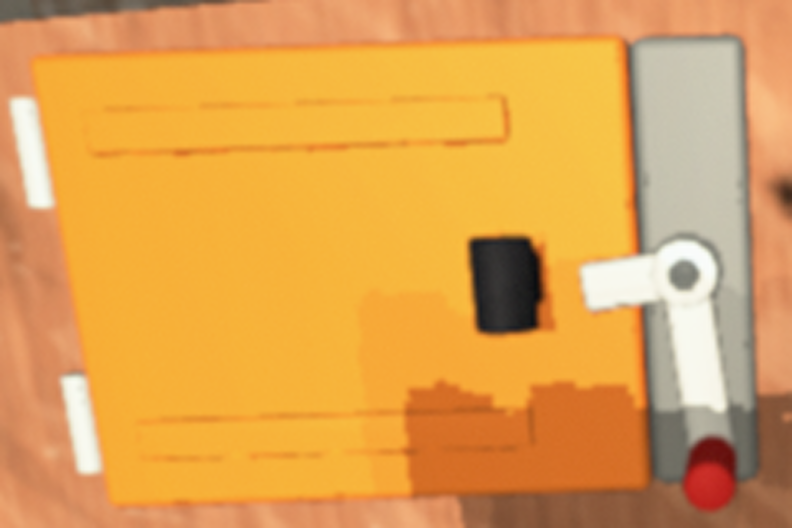

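Run:
```python
from h import *
c=cam("wrist"); print(onz(c,(265.5,206.2),.112))
want([.475,-.261,.22],-93.5)
```

```text
[ 0.47369253 -0.26019287  0.112     ]
t 3.92 pos [ 0.463  -0.2656  0.3166] xhead -94.82 dp [-0.13 -0.24  1.93] turn [ 0.3 -0.5 -1.3] q [-0.15  0.11 -0.26  0.01 -1.2   0.06] w 0.0508
```

Request:
{"name": "drive_tool", "arguments": {
  "motion": [
    {"jaw": 0.15, "dp": [-0.1, -0.24, 0.5], "turn": [0, 0, -1.3]},
    {"jaw": 0.15, "dp": [0, 0, 0.7], "turn": [0, 0, 0]},
    {"jaw": 0.15, "dp": [0, 0, 0.7], "turn": [0, 0, 0]},
    {"jaw": 0.15, "dp": [0, 0, 0], "turn": [0, 0, 0]}
  ]
}}

```text
clock: 4.42
tool_pos: [0.4757, -0.2621, 0.2201]
ee_rot: [2.15, -2.279, 0.005]
wrist_force: [0.4, -0.2, 0.3]
width: 0.0506
```

Run:
```python
from h import *
want([.4745,-.261,.142],-93.5)
cap("wrist","w4")
```

```text
t 4.42 pos [ 0.4757 -0.2621  0.2201] xhead -93.32 dp [-0.03  0.02  1.56] turn [ 0.2 -0.5  0.2] q [-0.14  0.2  -0.39  0.01 -0.99  0.07] w 0.0506
```

View pics/w4.png

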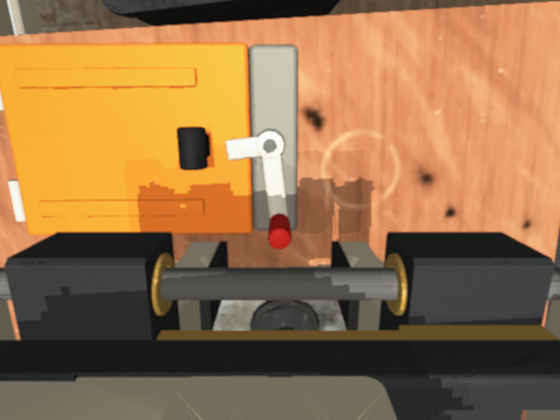

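Request:
{"name": "drive_tool", "arguments": {
  "motion": [
    {"jaw": 0.15, "dp": [0, 0, 0.5], "turn": [0, 0, 0]},
    {"jaw": 0.15, "dp": [0, 0, 0.5], "turn": [0, 0, 0]},
    {"jaw": 0.15, "dp": [0, 0, 0.5], "turn": [0, 0, 0]},
    {"jaw": 0.15, "dp": [0, 0, 0.05], "turn": [0, 0, 0]}
  ]
}}

```text
clock: 4.97
tool_pos: [0.4821, -0.2646, 0.1512]
ee_rot: [2.159, -2.28, 0.027]
wrist_force: [0.6, 0.6, 0.6]
width: 0.0504
```

Run:
```python
from h import *
want([.4745,-.261,.142],-93.5)
print(get_obs()["wrist_force"])
cap("wrist","w5")
```

```text
t 4.97 pos [ 0.4821 -0.2646  0.1512] xhead -93.12 dp [-0.07  0.16  0.18] turn [-0.7 -0.7  0.4] q [-0.14  0.28 -0.46  0.02 -0.81  0.07] w 0.0504
[0.61661648 0.59839639 0.60121299]
```

View pics/w5.png

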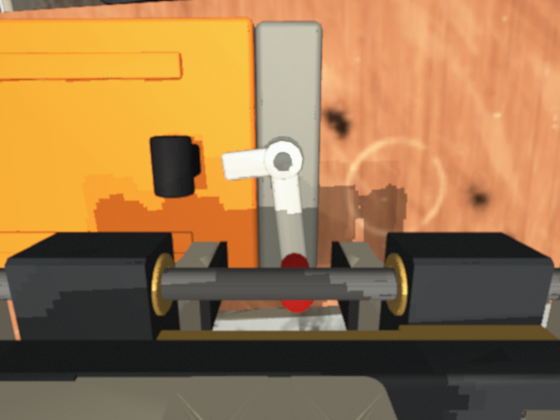

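Request:
{"name": "drive_tool", "arguments": {
  "grip_force": 15,
  "motion": [
    {"jaw": 0.15, "dp": [-0.07, 0.16, 0.18], "turn": [-0.7, -0.7, 0]},
    {"jaw": 0.15, "dp": [0, 0, 0], "turn": [0, 0, 0]},
    {"jaw": -1, "dp": [0, 0, 0], "turn": [0, 0, 0]},
    {"jaw": -1, "dp": [0, 0, 0], "turn": [0, 0, 0]},
    {"jaw": -1, "dp": [0, 0, 0], "turn": [0, 0, 0]}
  ]
}}

```text
clock: 5.65
tool_pos: [0.4767, -0.2612, 0.1466]
ee_rot: [-2.159, 2.277, -0.009]
wrist_force: [-0.9, -0.4, -0.3]
width: 0.0257
```

Run:
```python
from h import *
want([.4745,-.261,.142],-93.5)
cap("scene","s5")
cap("wrist","w6")
pv=np.array([.4775,-.315])
for a in [.09,.4,.8,1.2,1.6]:
    w=np.radians(86.5)+a; p=pv+.055*np.array([np.cos(w),np.sin(w)]); print(a,p.round(4))
```

```text
t 5.65 pos [ 0.4767 -0.2612  0.1466] xhead -93.05 dp [-0.    0.04  0.09] turn [-0.4 -0.1  0.4] q [-0.14  0.28 -0.47  0.   -0.81  0.09] w 0.0257
0.09 [ 0.4759 -0.26  ]
0.4 [ 0.4592 -0.2631]
0.8 [ 0.4405 -0.2743]
1.2 [ 0.4276 -0.292 ]
1.6 [ 0.4225 -0.3132]
```

View pics/w6.png

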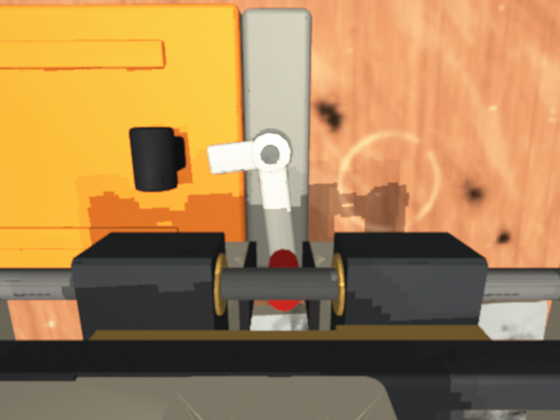

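Post (284,275) lies between the fingers, still closing. Continue closing.

Request:
{"name": "drive_tool", "arguments": {
  "motion": [
    {"jaw": -1, "dp": [0, 0, 0], "turn": [0, 0, 0]},
    {"jaw": -1, "dp": [0, 0, 0], "turn": [0, 0, 0]},
    {"jaw": -1, "dp": [0, 0, 0], "turn": [0, 0, 0]}
  ]
}}

```text
clock: 6.12
tool_pos: [0.4762, -0.2611, 0.1463]
ee_rot: [-2.16, 2.278, -0.007]
wrist_force: [-1.0, 0.4, -0.7]
width: 0.0145
```

Run:
```python
from h import *
want([.4405,-.2743,.145],-93)
```

```text
t 6.12 pos [ 0.4762 -0.2611  0.1463] xhead -93.05 dp [0.3  0.7  0.02] turn [-0.3 -0.1 -0.1] q [-0.14  0.28 -0.47  0.   -0.81  0.09] w 0.0145
```

Request:
{"name": "drive_tool", "arguments": {
  "motion": [
    {"jaw": -1, "dp": [0.08, 0.33, 0], "turn": [0, 0, 0]},
    {"jaw": -1, "dp": [0.12, 0.18, 0], "turn": [0, 0, 0]},
    {"jaw": -1, "dp": [0.12, 0.18, 0], "turn": [0, 0, 0]},
    {"jaw": -1, "dp": [0, 0, 0], "turn": [0, 0, 0]}
  ]
}}

```text
clock: 6.62
tool_pos: [0.4436, -0.2741, 0.1466]
ee_rot: [-2.158, 2.272, -0.014]
wrist_force: [-1.0, -0.6, -0.3]
width: 0.0144
```

Run:
```python
from h import *
want([.4405,-.2743,.145],-93)
want([.4276,-.292,.145],-93)
want([.4225,-.3132,.145],-93)
```

```text
t 6.62 pos [ 0.4436 -0.2741  0.1466] xhead -92.94 dp [0.01 0.06 0.03] turn [-0.7 -0.   0.1] q [-0.18  0.25 -0.52 -0.   -0.79  0.13] w 0.0144
t 6.62 pos [ 0.4436 -0.2741  0.1466] xhead -92.94 dp [0.37 0.3  0.03] turn [-0.7 -0.   0.1] q [-0.18  0.25 -0.52 -0.   -0.79  0.13] w 0.0144
t 6.62 pos [ 0.4436 -0.2741  0.1466] xhead -92.94 dp [0.8  0.38 0.03] turn [-0.7 -0.   0.1] q [-0.18  0.25 -0.52 -0.   -0.79  0.13] w 0.0144
```

Request:
{"name": "drive_tool", "arguments": {
  "motion": [
    {"jaw": -1, "dp": [0.2, 0.2, 0], "turn": [0, 0, 0]},
    {"jaw": -1, "dp": [0.18, 0.12, 0], "turn": [0, 0, 0]},
    {"jaw": -1, "dp": [0.22, 0.05, 0], "turn": [0, 0, 0]},
    {"jaw": -1, "dp": [0.22, 0.03, 0], "turn": [0, 0, 0]},
    {"jaw": -1, "dp": [0, 0, 0], "turn": [0, 0, 0]}
  ]
}}

```text
clock: 7.25
tool_pos: [0.4228, -0.3155, 0.1468]
ee_rot: [-2.158, 2.269, -0.016]
wrist_force: [0.6, -1.0, 0.1]
width: 0.0145
```

Run:
```python
from h import *
want([.4225,-.3132,.145],-93)
cap("wrist","w7")
```

```text
t 7.25 pos [ 0.4228 -0.3155  0.1468] xhead -92.88 dp [-0.05  0.01  0.04] turn [-0.8  0.   0.1] q [-0.27  0.26 -0.51 -0.   -0.79  0.22] w 0.0145
```

View pics/w7.png

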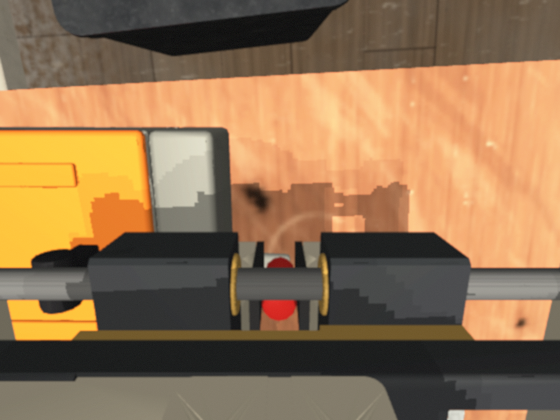

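Request:
{"name": "drive_tool", "arguments": {
  "motion": [
    {"jaw": 0.15, "dp": [0, 0, 0], "turn": [0, 0, 0]},
    {"jaw": 0.15, "dp": [0, 0, 0], "turn": [0, 0, 0]},
    {"jaw": 0.15, "dp": [0, 0, -0.5], "turn": [0, 0, 0]},
    {"jaw": 0.15, "dp": [0, 0, -1], "turn": [0, 0, 0]},
    {"jaw": 0.15, "dp": [0, 0, -0.8], "turn": [0, 0, -10]}
  ]
}}

```text
clock: 7.92
tool_pos: [0.4194, -0.3143, 0.2608]
ee_rot: [-2.354, 2.072, -0.005]
wrist_force: [1.3, -0.8, -0.4]
width: 0.0499
```

Request:
{"name": "drive_tool", "arguments": {
  "motion": [
    {"jaw": 0.15, "dp": [0, 0, -0.3], "turn": [0, 0, -10]},
    {"jaw": 0.15, "dp": [0, 0, 0], "turn": [0, 0, -10]},
    {"jaw": 0.15, "dp": [0, 0, 0], "turn": [0, 0, -10]},
    {"jaw": 0.15, "dp": [0, 0, 0], "turn": [0, 0, -10]},
    {"jaw": 0.15, "dp": [0, 0, 0], "turn": [0, 0, -10]}
  ]
}}

```text
clock: 8.55
tool_pos: [0.4204, -0.3138, 0.2805]
ee_rot: [-3.025, 0.837, -0.02]
wrist_force: [-0.0, -0.7, -0.2]
width: 0.0505
```

Request:
{"name": "drive_tool", "arguments": {
  "motion": [
    {"jaw": 0.15, "dp": [0, 0, 0], "turn": [0, 0, -10]},
    {"jaw": 0.15, "dp": [0, 0, 0], "turn": [0, 0, -10]},
    {"jaw": 0.15, "dp": [0, 0, 0], "turn": [0, 0, -5]},
    {"jaw": 0.15, "dp": [0, 0, 0], "turn": [0, 0, 0]}
  ]
}}

```text
clock: 9.05
tool_pos: [0.4202, -0.3129, 0.2801]
ee_rot: [-3.138, 0.137, -0.019]
wrist_force: [-0.2, -0.2, 0.8]
width: 0.0502
```

Run:
```python
from h import *
want([.526,-.319,.22],-3.5)
cap("wrist","w8")
```

```text
t 9.05 pos [ 0.4202 -0.3129  0.2801] xhead -5.0 dp [ 2.1  -0.06  1.23] turn [-0.  -0.7 -1.5] q [-0.27  0.11 -0.34 -0.   -1.1   1.75] w 0.0502
```

View pics/w8.png

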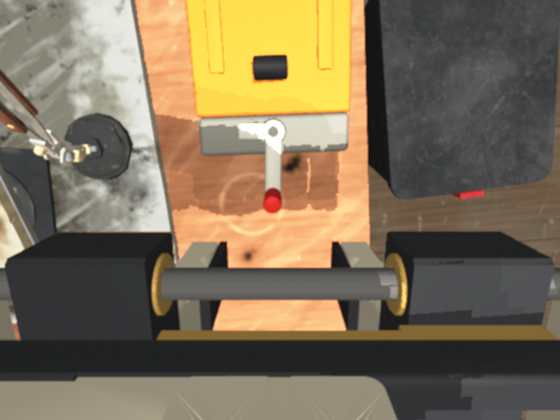

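Run:
```python
from h import *
c=cam("wrist"); print(onz(c,(270.5,68),.098), onz(c,(254,68),.098),onz(c,(287,67),.098)); print(onz(c,(272,204),.112),onz(c,(274,132),.078))
for u in [(192,117),(349,112),(201,122),(346,115),(205,155),(347,149)]: print(onz(c,u,.063))
```

```text
[ 0.52463112 -0.31648612  0.098     ] [ 0.5257038  -0.30427337  0.098     ] [ 0.5242514 -0.3287565  0.098    ]
[ 0.42435823 -0.308559    0.112     ] [ 0.47747406 -0.314515    0.078     ]
[ 0.49587096 -0.24469991  0.063     ]
[ 0.48814363 -0.38029306  0.063     ]
[ 0.49102099 -0.25186302  0.063     ]
[ 0.4858672  -0.37761209  0.063     ]
[ 0.46247012 -0.25134814  0.063     ]
[ 0.45668699 -0.37731722  0.063     ]
```

Request:
{"name": "drive_tool", "arguments": {
  "motion": [
    {"jaw": 0.15, "dp": [0.7, 0, 0], "turn": [0, 0, -1.5]},
    {"jaw": 0.15, "dp": [0.7, 0, 0.3], "turn": [0, 0, 0]},
    {"jaw": 0.15, "dp": [0.7, 0, 0.7], "turn": [0, 0, 0]},
    {"jaw": 0.15, "dp": [0, 0, 0.2], "turn": [0, 0, 0]}
  ]
}}

```text
clock: 9.6
tool_pos: [0.5291, -0.3208, 0.2215]
ee_rot: [3.139, -0.111, 0.025]
wrist_force: [-1.1, -0.7, -0.9]
width: 0.0503
```

Run:
```python
from h import *
want([.526,-.319,.140],-3.5)
cap("wrist","w9")
```

```text
t 9.6 pos [ 0.5291 -0.3208  0.2215] xhead -4.04 dp [-0.09 -0.03  1.63] turn [ 0.  -0.9 -0.5] q [-0.23  0.31 -0.22 -0.   -1.02  1.73] w 0.0503
```

View pics/w9.png

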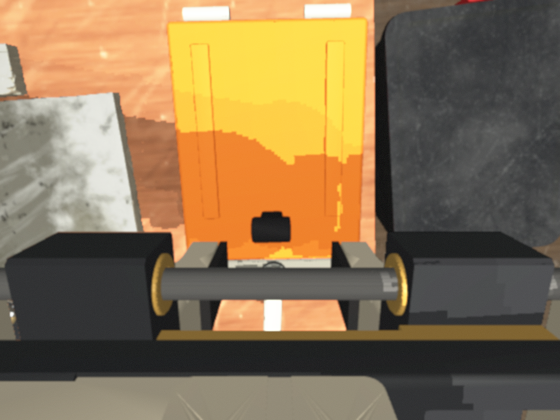

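Request:
{"name": "drive_tool", "arguments": {
  "motion": [
    {"jaw": 0.15, "dp": [-0.08, -0.06, 0.5], "turn": [0, -0.9, 0]},
    {"jaw": 0.15, "dp": [0, 0, 0.5], "turn": [0, 0, 0]},
    {"jaw": 0.15, "dp": [0, 0, 0.4], "turn": [0, 0, 0]},
    {"jaw": 0.15, "dp": [0, 0, 0.1], "turn": [0, 0, 0]},
    {"jaw": 0.15, "dp": [0, 0, 0], "turn": [0, 0, 0]}
  ]
}}

```text
clock: 10.28
tool_pos: [0.5235, -0.3183, 0.1494]
ee_rot: [3.137, -0.12, 0.007]
wrist_force: [0.1, -0.0, 0.8]
width: 0.0503
```

Run:
```python
from h import *
want([.525,-.317,.142],-3.5)
cap("wrist","w10")
```

```text
t 10.28 pos [ 0.5235 -0.3183  0.1494] xhead -4.37 dp [ 0.03 -0.03  0.15] turn [ 0.1 -0.2 -0.9] q [-0.23  0.38 -0.31  0.   -0.87  1.72] w 0.0503
```

View pics/w10.png

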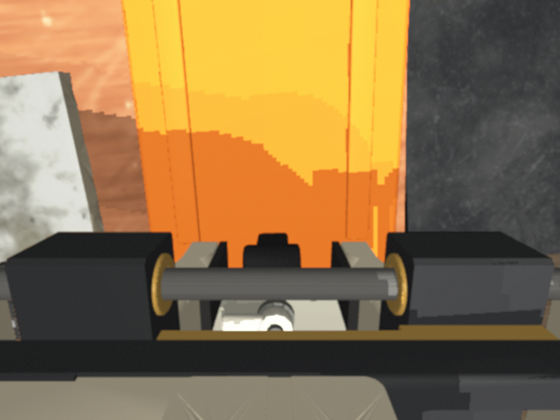

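Request:
{"name": "drive_tool", "arguments": {
  "grip_force": 25,
  "motion": [
    {"jaw": 0.15, "dp": [0.03, -0.04, 0.15], "turn": [0, 0, -0.8]},
    {"jaw": -1, "dp": [0, 0, 0], "turn": [0, 0, 0]},
    {"jaw": -1, "dp": [0, 0, 0], "turn": [0, 0, 0]},
    {"jaw": -1, "dp": [0, 0, 0], "turn": [0, 0, 0]},
    {"jaw": -1, "dp": [0, 0, 0], "turn": [0, 0, 0]}
  ]
}}

```text
clock: 10.95
tool_pos: [0.5263, -0.3152, 0.1438]
ee_rot: [3.139, -0.097, 0.012]
wrist_force: [0.0, -0.3, -1.0]
width: 0.0257
```

Run:
```python
from h import *
want([.525,-.317,.142],-3.5)
o=get_obs(); P=o["tool_pos"]
a=np.radians(-3.5); X=np.array([np.cos(a),np.sin(a),0]);
# hinge relative to handle: +.136 X, -.036 z
prev=np.zeros(2)
for th in np.linspace(0,1.65,12):
    u=-.136*np.cos(th)+.036*np.sin(th)+.136; v=.136*np.sin(th)+.036*np.cos(th)-.036
    print(round(th,2),"u,v",round(u/.05,2),round(v/.05,2),"step",((np.array([u,v])-prev)/.05).round(2),(P+X*u+[0,0,v]).round(3)); prev=np.array([u,v])
```

```text
t 10.95 pos [ 0.5263 -0.3152  0.1438] xhead -3.52 dp [-0.02  0.04  0.04] turn [ 0.1 -0.5 -0. ] q [-0.22  0.39 -0.32 -0.   -0.86  1.73] w 0.0257
0.0 u,v 0.0 0.0 step [0. 0.] [ 0.526 -0.315  0.144]
0.15 u,v 0.14 0.4 step [0.14 0.4 ] [ 0.533 -0.316  0.164]
0.3 u,v 0.33 0.77 step [0.2  0.37] [ 0.543 -0.316  0.182]
0.45 u,v 0.58 1.11 step [0.25 0.34] [ 0.555 -0.317  0.199]
0.6 u,v 0.88 1.41 step [0.3 0.3] [ 0.57  -0.318  0.214]
0.75 u,v 1.22 1.66 step [0.34 0.25] [ 0.587 -0.319  0.227]
0.9 u,v 1.59 1.86 step [0.37 0.2 ] [ 0.606 -0.32   0.237]
1.05 u,v 1.99 2.0 step [0.4  0.14] [ 0.626 -0.321  0.244]
1.2 u,v 2.41 2.08 step [0.41 0.08] [ 0.646 -0.323  0.248]
1.35 u,v 2.83 2.09 step [0.42 0.02] [ 0.667 -0.324  0.248]
1.5 u,v 3.25 2.04 step [ 0.42 -0.05] [ 0.688 -0.325  0.246]
1.65 u,v 3.65 1.93 step [ 0.41 -0.11] [ 0.709 -0.326  0.241]
```

Request:
{"name": "drive_tool", "arguments": {
  "motion": [
    {"jaw": -1, "dp": [0.14, 0, -0.4], "turn": [0, 0, 0]},
    {"jaw": -1, "dp": [0.2, 0, -0.37], "turn": [0, 0, 0]},
    {"jaw": -1, "dp": [0.25, 0, -0.34], "turn": [0, 0, 0]},
    {"jaw": -1, "dp": [0, 0, 0], "turn": [0, 0, 0]}
  ]
}}

```text
clock: 11.45
tool_pos: [0.553, -0.3167, 0.1965]
ee_rot: [-3.139, 0.098, 0.001]
wrist_force: [0.0, 1.3, 3.5]
width: 0.0255
```

Run:
```python
from h import *
for p in ([.555,-.317,.199],[.587,-.319,.227],[.626,-.321,.244]): want(p,-3.5)
print(get_obs()["wrist_force"])
```

```text
t 11.45 pos [ 0.553  -0.3167  0.1965] xhead -3.58 dp [ 0.04  0.   -0.05] turn [-0.   0.  -0.1] q [-0.21  0.37 -0.2  -0.   -1.    1.72] w 0.0255
t 11.45 pos [ 0.553  -0.3167  0.1965] xhead -3.58 dp [ 0.68  0.   -0.61] turn [-0.   0.  -0.1] q [-0.21  0.37 -0.2  -0.   -1.    1.72] w 0.0255
t 11.45 pos [ 0.553  -0.3167  0.1965] xhead -3.58 dp [ 1.46 -0.01 -0.95] turn [-0.   0.  -0.1] q [-0.21  0.37 -0.2  -0.   -1.    1.72] w 0.0255
[0.01947892 1.31302947 3.53887709]
```

Request:
{"name": "drive_tool", "arguments": {
  "motion": [
    {"jaw": -1, "dp": [0.34, 0, -0.35], "turn": [0, 0, 0]},
    {"jaw": -1, "dp": [0.34, 0, -0.25], "turn": [0, 0, 0]},
    {"jaw": -1, "dp": [0.38, 0, -0.2], "turn": [0, 0, 0]},
    {"jaw": -1, "dp": [0.4, 0, -0.14], "turn": [0, 0, 0]},
    {"jaw": -1, "dp": [0.1, 0, -0.03], "turn": [0, 0, 0]}
  ]
}}

```text
clock: 12.08
tool_pos: [0.6184, -0.3203, 0.2398]
ee_rot: [-3.132, 0.102, 0.048]
wrist_force: [-6.8, 1.4, 1.2]
width: 0.0258
```

Run:
```python
from h import *
for p in ([.626,-.321,.244],[.667,-.324,.248],[.709,-.326,.241]): want(p,-3.5)
print(get_obs()["wrist_force"])
cap("scene","s11");
```

```text
t 12.07 pos [ 0.6184 -0.3203  0.2398] xhead -3.74 dp [ 0.15  0.   -0.09] turn [-0.4  1.8 -0.2] q [-0.2   0.44  0.02 -0.   -1.18  1.71] w 0.0258
t 12.07 pos [ 0.6184 -0.3203  0.2398] xhead -3.74 dp [ 0.97  0.01 -0.19] turn [-0.4  1.8 -0.2] q [-0.2   0.44  0.02 -0.   -1.18  1.71] w 0.0258
t 12.07 pos [ 0.6184 -0.3203  0.2398] xhead -3.74 dp [ 1.81 -0.   -0.08] turn [-0.4  1.8 -0.2] q [-0.2   0.44  0.02 -0.   -1.18  1.71] w 0.0258
[-6.75267068  1.42330374  1.24639107]
```

View pics/s11.png

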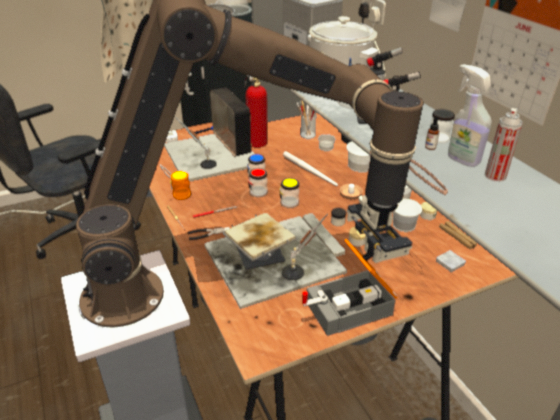

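Request:
{"name": "drive_tool", "arguments": {
  "motion": [
    {"jaw": -1, "dp": [0.42, 0, -0.12], "turn": [0, 0.9, 0]},
    {"jaw": -1, "dp": [0.42, 0, -0.08], "turn": [0, 0.9, 0]},
    {"jaw": -1, "dp": [0.42, 0, 0], "turn": [0, 0, 0]},
    {"jaw": -1, "dp": [0.42, 0, 0.06], "turn": [0, 0, 0]},
    {"jaw": -1, "dp": [0.25, 0, 0.1], "turn": [0, 0, 0]}
  ]
}}

```text
clock: 12.75
tool_pos: [0.7096, -0.3251, 0.2409]
ee_rot: [-3.131, 0.103, 0.015]
wrist_force: [-1.7, 4.0, 10.4]
width: 0.0259
```

Run:
```python
from h import *
for p in ([.667,-.324,.248],[.709,-.326,.241]): want(p,-3.5)
print(get_obs()["wrist_force"])
```

```text
t 12.75 pos [ 0.7096 -0.3251  0.2409] xhead -3.77 dp [-0.85  0.03 -0.13] turn [-0.5  0.6 -0.3] q [-0.18  0.57  0.23 -0.01 -1.25  1.69] w 0.0259
t 12.75 pos [ 0.7096 -0.3251  0.2409] xhead -3.77 dp [-0.01  0.02 -0.  ] turn [-0.5  0.6 -0.3] q [-0.18  0.57  0.23 -0.01 -1.25  1.69] w 0.0259
[-1.71182834  3.99609446 10.39025373]
```

Request:
{"name": "drive_tool", "arguments": {
  "motion": [
    {"jaw": -0.2, "dp": [0, 0, 0], "turn": [0, 0, 0]},
    {"jaw": 0.15, "dp": [0, 0, 0], "turn": [0, 0, 0]},
    {"jaw": 0.15, "dp": [0, 0, 0], "turn": [0, 0, 0]},
    {"jaw": 0.15, "dp": [0, 0, -0.7], "turn": [0, 0, 0]},
    {"jaw": 0.15, "dp": [0, 0, -1], "turn": [0, 0, 0]}
  ]
}}

```text
clock: 13.38
tool_pos: [0.708, -0.3258, 0.32]
ee_rot: [-3.128, 0.105, 0.031]
wrist_force: [0.2, -0.1, -0.4]
width: 0.0504
```

Request:
{"name": "drive_tool", "arguments": {
  "motion": [
    {"jaw": 0.15, "dp": [-0.5, 0, -0.8], "turn": [0, 0, 0]},
    {"jaw": 0.15, "dp": [-1, 0, -0.4], "turn": [0, 0, 0]},
    {"jaw": 0.15, "dp": [-1, 0, 0], "turn": [0, 0, 0]},
    {"jaw": 0.15, "dp": [-1, 0, 0], "turn": [0, 0, 0]},
    {"jaw": 0.15, "dp": [0, 0, 0], "turn": [0, 0, 0]}
  ]
}}

```text
clock: 14.0
tool_pos: [0.5285, -0.3156, 0.3892]
ee_rot: [-3.131, 0.107, 0.019]
wrist_force: [-0.3, -0.0, 0.2]
width: 0.0505
```

Run:
```python
from h import *
want([.577,-.322,.25],-3.5)
cap("scene","s12");cap("wrist","w12")
```

```text
t 14.0 pos [ 0.5285 -0.3156  0.3892] xhead -3.9 dp [1.01 0.08 2.77] turn [-0.5  0.7 -0.4] q [-0.22  0.22  0.04 -0.01 -1.4   1.73] w 0.0505
```

View pics/s12.png

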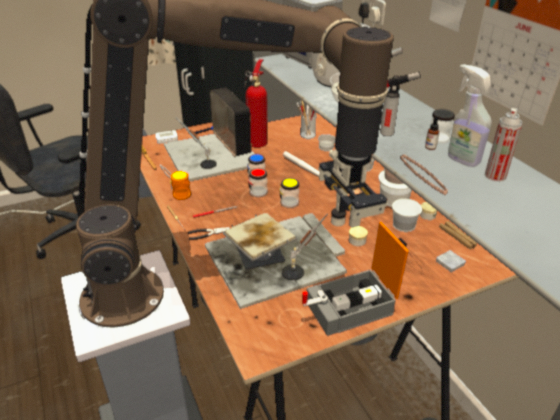

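View pics/w12.png

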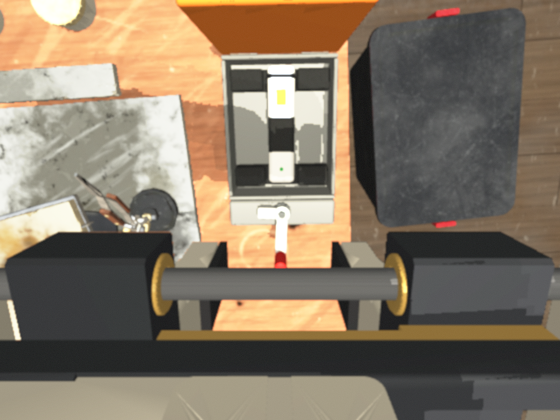

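Run:
```python
from h import *
im=cv2.imread("pics/w12.png"); c=cam("wrist")
crop(im,215,45,345,230,3.2,"w12c")
```

```text
(no output)
```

View pics/w12c.png

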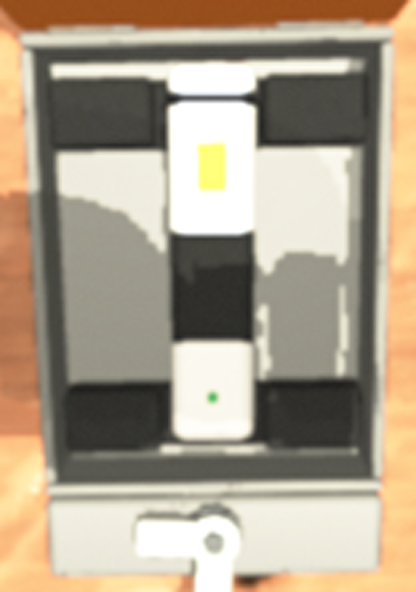

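Run:
```python
from h import *
c=cam("wrist"); f=lambda x,y,z:onz(c,(215+x/3.2,45+y/3.2),z).round(4)
print("nose top",f(212,65,.05),"tail",f(213,437,.05), "sleeve mid",f(212,287,.05),f(172,287,.05),f(253,287,.05))
print("tray outer f l/r",f(45,482,.058),f(380,484,.058),"b",f(25,38,.058),f(390,32,.058))
```

```text
nose top [ 0.6506 -0.3246  0.05  ] tail [ 0.5143 -0.3161  0.05  ] sleeve mid [ 0.5722 -0.3195  0.05  ] [ 0.5732 -0.3043  0.05  ] [ 0.5712 -0.335   0.05  ]
tray outer f l/r [ 0.5023 -0.2494  0.058 ] [ 0.493  -0.3801  0.058 ] b [ 0.663  -0.2593  0.058 ] [ 0.6562 -0.3876  0.058 ]
```

Request:
{"name": "drive_tool", "arguments": {
  "motion": [
    {"jaw": 0.15, "dp": [0.75, 0.05, 0.6], "turn": [-0.5, 0.7, 0]},
    {"jaw": 0.15, "dp": [0, 0, 0.9], "turn": [0, 0, 0]},
    {"jaw": 0.15, "dp": [0, 0, 0.9], "turn": [0, 0, 0]},
    {"jaw": 0.15, "dp": [0, 0, 0.9], "turn": [0, 0, 0]},
    {"jaw": 0.15, "dp": [0, 0, 0], "turn": [0, 0, 0]}
  ]
}}

```text
clock: 14.72
tool_pos: [0.5738, -0.3212, 0.2154]
ee_rot: [3.139, -0.105, -0.002]
wrist_force: [-0.1, -0.3, 0.7]
width: 0.0503
```

Run:
```python
from h import *
want([.567,-.3195,.085],-3.6)
cap("wrist","w13")
```

```text
t 14.72 pos [ 0.5738 -0.3212  0.2154] xhead -3.82 dp [-0.14 -0.03  2.61] turn [ 0.1  0.1 -0.2] q [-0.21  0.38 -0.13  0.   -1.06  1.72] w 0.0503
```

View pics/w13.png

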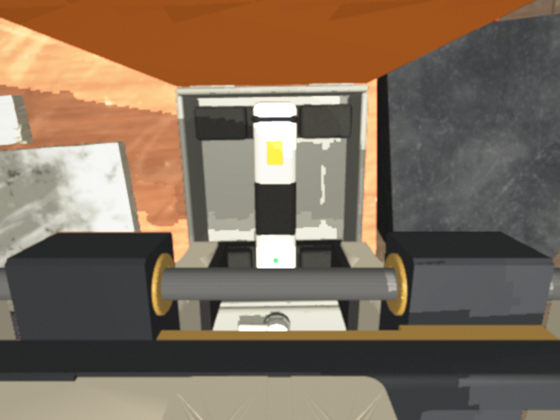

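Request:
{"name": "drive_tool", "arguments": {
  "motion": [
    {"jaw": 0.15, "dp": [-0.14, -0.03, 0.6], "turn": [0, 0, 0]},
    {"jaw": 0.15, "dp": [0, 0, 0.6], "turn": [0, 0, 0]},
    {"jaw": 0.15, "dp": [0, 0, 0.6], "turn": [0, 0, 0]},
    {"jaw": 0.15, "dp": [0, 0, 0.4], "turn": [0, 0, 0]},
    {"jaw": 0.15, "dp": [0, 0, 0], "turn": [0, 0, 0]}
  ]
}}

```text
clock: 15.4
tool_pos: [0.5793, -0.3235, 0.1186]
ee_rot: [3.13, -0.098, 0.032]
wrist_force: [0.6, 0.3, 0.3]
width: 0.0505
```

Run:
```python
from h import *
want([.567,-.3195,.085],-3.6)
print(get_obs()["wrist_force"])
cap("wrist","w14")
```

```text
t 15.4 pos [ 0.5793 -0.3235  0.1186] xhead -3.59 dp [-0.27 -0.07  0.67] turn [ 0.5 -1.2  0. ] q [-0.21  0.48 -0.24  0.01 -0.83  1.72] w 0.0505
[0.60690873 0.25533572 0.30795094]
```

View pics/w14.png

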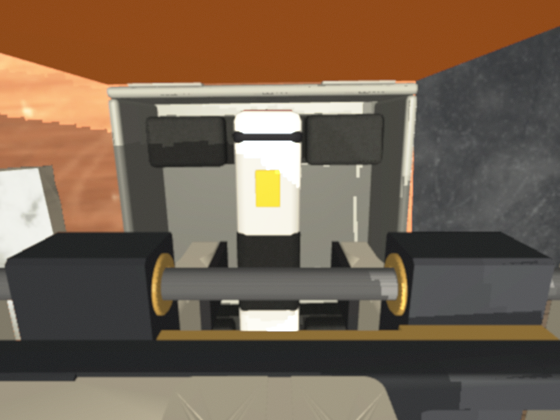

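Request:
{"name": "drive_tool", "arguments": {
  "motion": [
    {"jaw": 0.15, "dp": [-0.27, -0.08, 0.25], "turn": [0.5, -1.2, 0]},
    {"jaw": 0.15, "dp": [0, 0, 0.25], "turn": [0, 0, 0]},
    {"jaw": 0.15, "dp": [0, 0, 0.1], "turn": [0, 0, 0]},
    {"jaw": 0.15, "dp": [0, 0, 0], "turn": [0, 0, 0]}
  ]
}}

```text
clock: 15.95
tool_pos: [0.5683, -0.3193, 0.0914]
ee_rot: [3.138, -0.097, 0.009]
wrist_force: [-0.0, -0.5, -0.3]
width: 0.0506
```

Run:
```python
from h import *
want([.567,-.319,.085],-3.6)
```

```text
t 15.95 pos [ 0.5683 -0.3193  0.0914] xhead -3.55 dp [-0.03 -0.01  0.13] turn [ 0.1 -0.3  0.1] q [-0.21  0.5  -0.27  0.   -0.79  1.72] w 0.0506
```

Request:
{"name": "drive_tool", "arguments": {
  "grip_force": 30,
  "motion": [
    {"jaw": 0.15, "dp": [-0.03, -0.01, 0.13], "turn": [0, -0.3, 0]},
    {"jaw": 0.15, "dp": [0, 0, 0], "turn": [0, 0, 0]},
    {"jaw": -1, "dp": [0, 0, 0], "turn": [0, 0, 0]},
    {"jaw": -1, "dp": [0, 0, 0], "turn": [0, 0, 0]},
    {"jaw": -1, "dp": [0, 0, 0], "turn": [0, 0, 0]}
  ]
}}

```text
clock: 16.58
tool_pos: [0.5672, -0.3189, 0.0849]
ee_rot: [3.138, -0.097, 0.001]
wrist_force: [-1.2, -0.6, -0.0]
width: 0.0319
```

Request:
{"name": "drive_tool", "arguments": {
  "motion": [
    {"jaw": -1, "dp": [0, 0, 0], "turn": [0, 0, 0]},
    {"jaw": -1, "dp": [0, 0, 0], "turn": [0, 0, 0]}
  ]
}}

```text
clock: 16.82
tool_pos: [0.5672, -0.3188, 0.0849]
ee_rot: [3.138, -0.097, 0.001]
wrist_force: [-0.0, 0.5, -0.6]
width: 0.032
```

Run:
```python
from h import *
want([.567,-.319,.085],-3.6); print(get_obs()["wrist_force"])
cap("wrist","w15")
```

```text
t 16.82 pos [ 0.5672 -0.3188  0.0849] xhead -3.54 dp [-0.  0. -0.] turn [ 0.1 -0.1  0.1] q [-0.21  0.51 -0.28  0.   -0.78  1.72] w 0.032
[-0.00597037  0.46445596 -0.57273634]
```

View pics/w15.png

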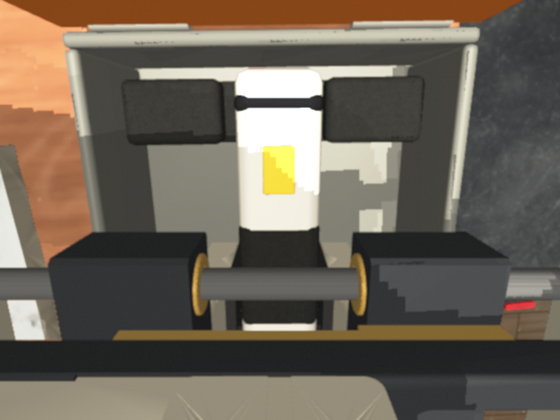

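Run:
```python
from h import *
c=cam("wrist"); o=get_obs()
for u,z in [((279,70),.05),((279,70),.04),((65,35),.058),((480,32),.058)]:
    p=onz(c,u,z); print(p.round(4), (Rr.from_rotvec(o["ee_rot"]).as_matrix().T@(p-o["tool_pos"])).round(4))
```

```text
[ 0.65   -0.3246  0.05  ] [0.083  0.0006 0.0349]
[ 0.6512 -0.3247  0.04  ] [0.0842 0.0006 0.045 ]
[ 0.6633 -0.2585  0.058 ] [ 0.0922 -0.0662  0.0268]
[ 0.6564 -0.3879  0.058 ] [0.0933 0.0634 0.0271]
```

Request:
{"name": "drive_tool", "arguments": {
  "motion": [
    {"jaw": -1, "dp": [0, 0, -0.3], "turn": [0, 0, 0]},
    {"jaw": -1, "dp": [0, 0, -0.6], "turn": [0, 0, 0]},
    {"jaw": -1, "dp": [0, 0, -0.8], "turn": [0, 0, 0]},
    {"jaw": -1, "dp": [-0.2, 0, -1], "turn": [0, 0, 0]},
    {"jaw": -1, "dp": [-0.2, 0, -1], "turn": [0, 0, 0]}
  ]
}}

```text
clock: 17.5
tool_pos: [0.5451, -0.3166, 0.2742]
ee_rot: [3.139, -0.097, -0.011]
wrist_force: [0.5, 0.3, -0.8]
width: 0.0317
```

Request:
{"name": "drive_tool", "arguments": {
  "motion": [
    {"jaw": -1, "dp": [-0.3, 0, -1], "turn": [0, 0, 0]},
    {"jaw": -1, "dp": [-0.3, 0, -1], "turn": [0, 0, 0]},
    {"jaw": -1, "dp": [-0.3, 0, -0.4], "turn": [0, 0, 0]},
    {"jaw": -1, "dp": [-0.3, 0, 0], "turn": [0, 0, 0]}
  ]
}}

```text
clock: 18.0
tool_pos: [0.4831, -0.3128, 0.4079]
ee_rot: [3.136, -0.096, 0.007]
wrist_force: [-0.3, -0.0, -1.3]
width: 0.0319
```

Run:
```python
from h import *
want([.36,.30,.37],-3.6); print(get_obs()["wrist_force"])
cap("scene","s16"); cap("wrist","w16")
```

```text
t 18.0 pos [ 0.4831 -0.3128  0.4079] xhead -3.51 dp [ -3.21 -12.08   0.69] turn [ 0.2 -0.3  0.1] q [-0.23  0.14 -0.02  0.   -1.4   1.74] w 0.0319
[-0.31722718 -0.0406518  -1.29593159]
```

View pics/s16.png

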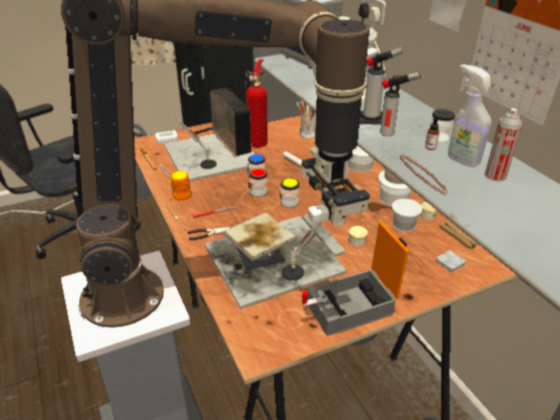

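View pics/w16.png

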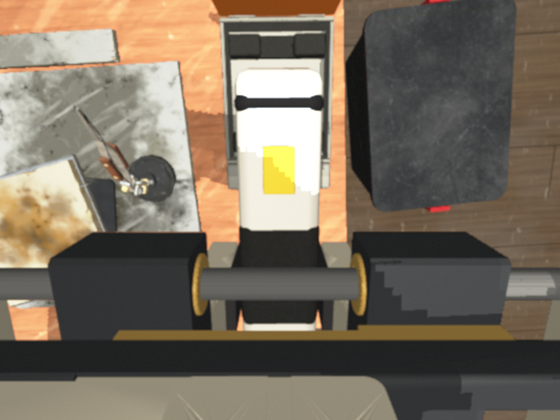

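Request:
{"name": "drive_tool", "arguments": {
  "motion": [
    {"jaw": -1, "dp": [0, -1, 0], "turn": [0, 0, 0]},
    {"jaw": -1, "dp": [0, -1, 0], "turn": [0, 0, 0]},
    {"jaw": -1, "dp": [0, -1, 0], "turn": [0, 0, 0]},
    {"jaw": -1, "dp": [0, -1, 0], "turn": [0, 0, 0]},
    {"jaw": -1, "dp": [-0.1, -1, 0], "turn": [0, 0, 0]}
  ]
}}

```text
clock: 18.73
tool_pos: [0.4911, -0.0582, 0.3968]
ee_rot: [3.137, -0.108, -0.017]
wrist_force: [2.3, 0.4, -1.1]
width: 0.0315
```

Request:
{"name": "drive_tool", "arguments": {
  "motion": [
    {"jaw": -1, "dp": [-0.3, -1, 0], "turn": [0, 0, 0]},
    {"jaw": -1, "dp": [-0.3, -1, 0], "turn": [0, 0, 0]},
    {"jaw": -1, "dp": [-0.3, -1, 0], "turn": [0, 0, 0]},
    {"jaw": -1, "dp": [-0.3, -1, 0], "turn": [0, 0, 0]},
    {"jaw": -1, "dp": [-0.3, -1, 0], "turn": [0, 0, 0]}
  ]
}}

```text
clock: 19.35
tool_pos: [0.4292, 0.2044, 0.3888]
ee_rot: [3.131, -0.108, -0.034]
wrist_force: [1.7, 0.4, -0.5]
width: 0.0319
```

Run:
```python
from h import *
want([.36,.30,.37],-3.6); print(get_obs()["wrist_force"])
cap("wrist","w17")
```

```text
t 19.35 pos [0.4292 0.2044 0.3888] xhead -3.95 dp [-1.51 -1.82  0.39] turn [ 0.5  1.2 -0.3] q [ 0.85 -0.02 -0.23 -0.01 -1.38  0.65] w 0.0319
[ 1.68277444  0.41550255 -0.54789574]
```

View pics/w17.png

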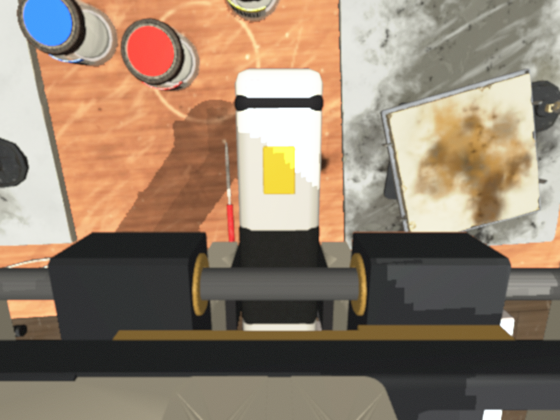

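Request:
{"name": "drive_tool", "arguments": {
  "motion": [
    {"jaw": -1, "dp": [-0.5, 0, 0], "turn": [0, 8, 0]},
    {"jaw": -1, "dp": [-0.5, 0, 0], "turn": [0, 8, 0]},
    {"jaw": -1, "dp": [-0.4, 0, 0], "turn": [0, 8, 0]},
    {"jaw": -1, "dp": [0, 0, 0], "turn": [0, 8, 0]},
    {"jaw": -1, "dp": [0, 0, 0], "turn": [0, 0, 0]}
  ]
}}

```text
clock: 20.02
tool_pos: [0.3579, 0.2146, 0.3718]
ee_rot: [2.992, -0.087, 0.838]
wrist_force: [-0.4, -0.6, -1.0]
width: 0.0318
```

Run:
```python
from h import *
want([.36,.30,.37],-3.6); print(get_obs()["wrist_force"])
cap("wrist","w18")
```

```text
t 20.02 pos [0.3579 0.2146 0.3718] xhead -2.99 dp [-0.06 -1.71 -0.03] turn [  1.  -31.3   0.3] q [ 1.41 -0.34 -0.85  0.62 -1.11 -0.19] w 0.0318
[-0.36363244 -0.62380254 -1.03390825]
```

View pics/w18.png

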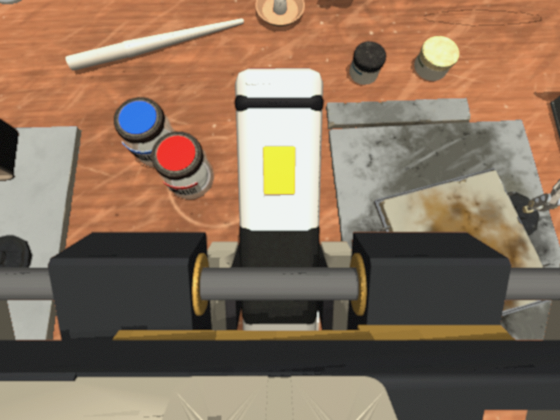

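Run:
```python
from h import *
im=cv2.imread("pics/w18.png"); c=cam("wrist")
crop(im,105,90,225,205,5,"w18c"); print(-c[1].T@c[2])
for u in [(138,119),(177,154)]: print(onz(c,u,.086))
```

```text
[0.36843127 0.21604335 0.4858985 ]
[0.6147548  0.37651091 0.086     ]
[0.5623793  0.32538131 0.086     ]
```

View pics/w18c.png

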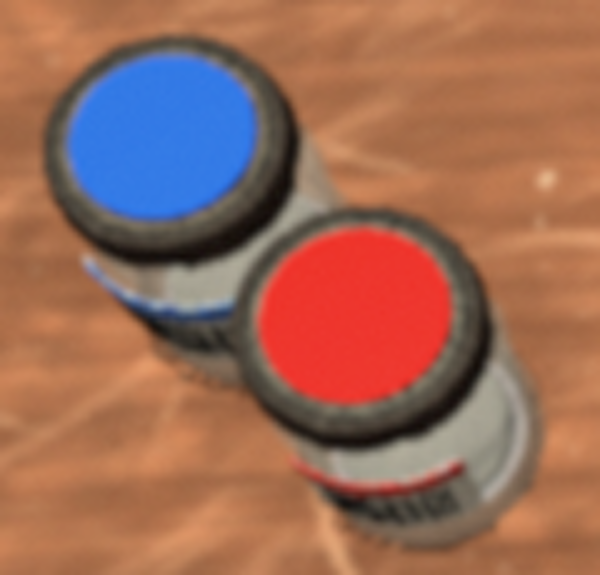

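Run:
```python
from h import *
o=dict(get_obs())
im,cs=cap("scene","s18"); im2,cd=cap("side","d18")
a=cv2.resize(im[140:230,220:320],None,fx=4,fy=4,interpolation=2);b=cv2.resize(im2[230:350,210:310],None,fx=4,fy=4,interpolation=2)
cv2.imwrite("pics/s18c.png",a);cv2.imwrite("pics/d18c.png",b)
p=imaging.camera_params("wrist");M=np.array(p["mount"]);K=np.array(p["intrinsics"])
def wc(pos,rv):
    T=np.eye(4);T[:3,:3]=Rr.from_rotvec(rv).as_matrix();T[:3,3]=pos;W=np.linalg.inv(T@M);return K,W[:3,:3],W[:3,3]
c1=wc([.4541,.2633,.3989],[3.117,-.347,.002])
c17=wc([.4292,.2044,.3888],[3.131,-.108,-.034])
print("w1",[onz(c1,u,.086).round(3) for u in [(107,79),(201,92),(282,3)]])
print("w17",[onz(c17,u,.086).round(3) for u in [(48,24),(151,52)]])
```

```text
w1 [array([0.599, 0.422, 0.086]), array([0.564, 0.325, 0.086]), array([0.631, 0.218, 0.086])]
w17 [array([0.596, 0.426, 0.086]), array([0.563, 0.326, 0.086])]
```

View pics/s18c.png

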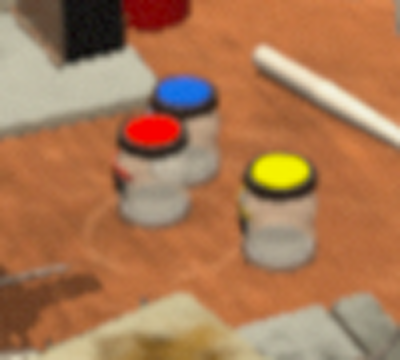

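View pics/d18c.png

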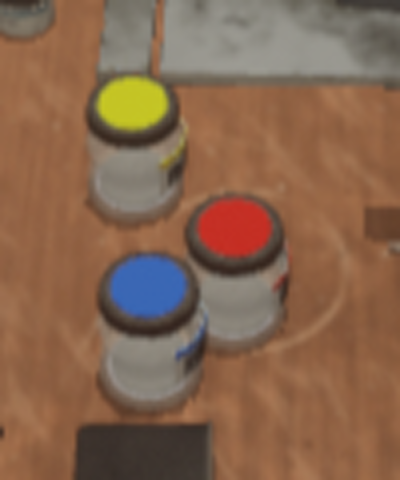

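Run:
```python
from h import *
c=cam("wrist",None); f=lambda x,y,z:onz(c,(105+x/5,90+y/5),z)
# jar centre refine: lid rim ellipse centres at .086
R=np.array([.5625,.3254]);B=np.array([.6148,.3765])
print("rims",[f(*q,.086).round(4) for q in [(363,322),(172,148)]])
for nm,C,pts in [("red",R,[(295,462),(330,483),(380,490),(430,482),(466,464)]),("blue",B,[(83,260),(110,290),(150,313),(190,318),(230,310)])]:
    for q in pts:
        p=f(*q,.059)[:2]-C; print(nm,q,(p*1000).round(1),np.linalg.norm(p).round(4),"ang from -x",np.degrees(np.arctan2(-p[1],-p[0])).round(1))
```

```text
rims [array([0.5637, 0.3263, 0.086 ]), array([0.6162, 0.3765, 0.086 ])]
red (295, 462) [-24.9  25.4] 0.0356 ang from -x -45.5
red (330, 483) [-31.3  16.1] 0.0352 ang from -x -27.2
red (380, 490) [-34.1   3.1] 0.0342 ang from -x -5.1
red (430, 482) [-32.6  -9.9] 0.0341 ang from -x 16.9
red (466, 464) [-28.2 -19.3] 0.0342 ang from -x 34.5
blue (83, 260) [-15.1  33.1] 0.0364 ang from -x -65.5
blue (110, 290) [-24.5  25.3] 0.0352 ang from -x -45.9
blue (150, 313) [-32.   14.2] 0.035 ang from -x -24.0
blue (190, 318) [-34.1   3.5] 0.0343 ang from -x -5.8
blue (230, 310) [-32.4  -7.1] 0.0331 ang from -x 12.4
```

Request:
{"name": "drive_tool", "arguments": {
  "motion": [
    {"jaw": -1, "dp": [0, 0, 0], "turn": [0, -8, 0]},
    {"jaw": -1, "dp": [0, -0.3, 0], "turn": [0, -8, 0]},
    {"jaw": -1, "dp": [0, -0.3, 0], "turn": [0, -8, 0]},
    {"jaw": -1, "dp": [0, -0.3, 0], "turn": [0, -7, 0]},
    {"jaw": -1, "dp": [0, 0, 0], "turn": [0, 0, 0]}
  ]
}}

```text
clock: 20.8
tool_pos: [0.3662, 0.2663, 0.3744]
ee_rot: [3.136, -0.109, -0.033]
wrist_force: [-0.5, -0.2, -2.2]
width: 0.0319
```

Run:
```python
from h import *
want([.3757,.3508,.25],-8); print(get_obs()["wrist_force"])
cap("wrist","w19")
p=imaging.camera_params("wrist");M=np.array(p["mount"]);K=np.array(p["intrinsics"])
def wc(pos,rv):
    T=np.eye(4);T[:3,:3]=Rr.from_rotvec(rv).as_matrix();T[:3,3]=pos;W=np.linalg.inv(T@M);return K,W[:3,:3],W[:3,3]
c1=wc([.4541,.2633,.3989],[3.117,-.347,.002])
print([onz(c1,u,.005).round(3) for u in [(270,150),(283,222),(290,268),(358,195),(355,235)]])
```

```text
t 20.8 pos [0.3662 0.2663 0.3744] xhead -3.99 dp [ 0.12 -1.71  2.48] turn [0.3 1.2 4. ] q [ 1.05 -0.05 -0.29 -0.02 -1.35  0.45] w 0.0319
[-0.50615286 -0.2070005  -2.22262869]
[array([0.478, 0.267, 0.005]), array([0.372, 0.273, 0.005]), array([0.298, 0.278, 0.005]), array([0.388, 0.158, 0.005]), array([0.328, 0.173, 0.005])]
```

View pics/w19.png

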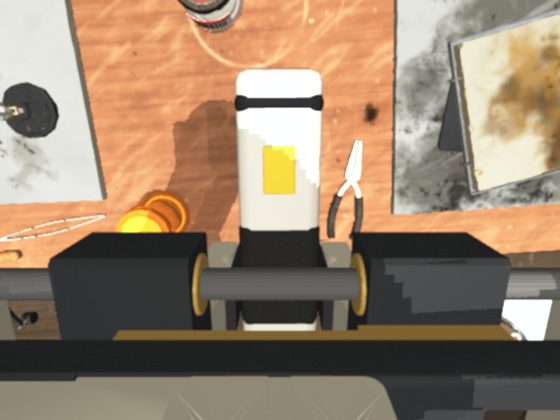

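Run:
```python
from h import *
c=cam("wrist"); print(onz(c,(144,222),.086))
```

```text
[0.32078607 0.42174152 0.086     ]
```

Request:
{"name": "drive_tool", "arguments": {
  "motion": [
    {"jaw": -1, "dp": [0.06, -0.8, 0.3], "turn": [0.3, 1.2, 4]},
    {"jaw": -1, "dp": [0.06, -0.8, 0.5], "turn": [0, 0, 0]},
    {"jaw": -1, "dp": [0, 0, 0.8], "turn": [0, 0, 0]},
    {"jaw": -1, "dp": [0, 0, 0.8], "turn": [0, 0, 0]},
    {"jaw": -1, "dp": [0, 0, 0], "turn": [0, 0, 0]}
  ]
}}

```text
clock: 21.48
tool_pos: [0.3824, 0.3457, 0.2529]
ee_rot: [-3.129, 0.225, -0.014]
wrist_force: [-0.7, 0.3, -0.2]
width: 0.0318
```

Run:
```python
from h import *
want([.3757,.3508,.25],-8);want([.3757,.3508,.094],-8); print(get_obs()["wrist_force"])
im,c=cap("wrist","w20")
```

```text
t 21.48 pos [0.3824 0.3457 0.2529] xhead -8.23 dp [-0.15 -0.08  0.06] turn [-0.3 -0.5 -0.2] q [ 1.12  0.12 -0.4   0.01 -1.04  0.3 ] w 0.0318
t 21.48 pos [0.3824 0.3457 0.2529] xhead -8.23 dp [-0.17 -0.07  3.18] turn [-0.3 -0.5 -0.2] q [ 1.12  0.12 -0.4   0.01 -1.04  0.3 ] w 0.0318
[-0.69666088  0.29047184 -0.19489311]
```

View pics/w20.png

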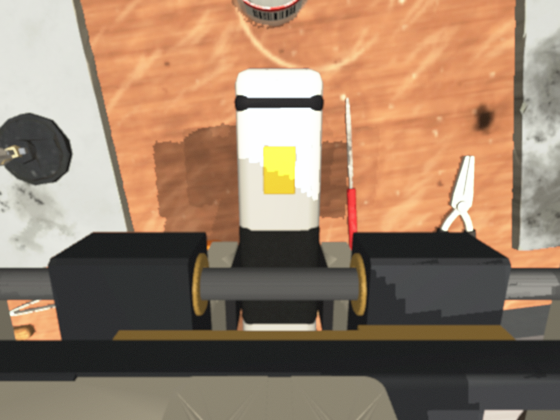

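Run:
```python
from h import *
im=cv2.imread("pics/w20.png"); crop(im,220,0,320,60,7,"w20c")
c=cam("wrist"); 
for u in [(271,25)]: print(onz(c,u,.025))
```

```text
[0.52760046 0.33369673 0.025     ]
```

View pics/w20c.png

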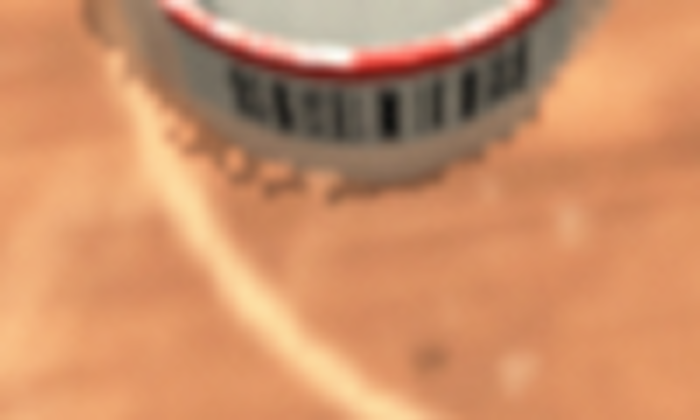

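Run:
```python
from h import *
c=cam("wrist"); o=get_obs(); R=Rr.from_rotvec(o["ee_rot"]).as_matrix()
for v,z in [(13,.042),(15,.035),(9,.059)]:
    p=onz(c,(274.2,v),z); print(p.round(4),(R.T@(p-o["tool_pos"])).round(4))
```

```text
[0.5317 0.33   0.042 ] [ 0.1471 -0.003   0.2147]
[0.5321 0.3301 0.035 ] [ 0.1475 -0.0031  0.2217]
[0.5298 0.3299 0.059 ] [ 0.1454 -0.0028  0.1976]
```

Request:
{"name": "drive_tool", "arguments": {
  "motion": [
    {"jaw": -1, "dp": [-0.12, -0.1, 0.6], "turn": [-0.3, -0.5, 0]},
    {"jaw": -1, "dp": [0, 0, 0.7], "turn": [0, 0, 0]},
    {"jaw": -1, "dp": [0, 0, 0.7], "turn": [0, 0, 0]},
    {"jaw": -1, "dp": [0, 0, 0.5], "turn": [0, 0, 0]},
    {"jaw": -1, "dp": [0, 0, 0], "turn": [0, 0, 0]}
  ]
}}

```text
clock: 22.15
tool_pos: [0.3835, 0.3601, 0.1405]
ee_rot: [-3.113, 0.218, -0.022]
wrist_force: [-1.0, 0.8, 0.0]
width: 0.0316
```

Run:
```python
from h import *
want([.3765,.3515,.094],-8); print(get_obs()["wrist_force"])
```

```text
t 22.15 pos [0.3835 0.3601 0.1405] xhead -8.03 dp [-0.13  0.21  0.92] turn [-1.3 -0.7 -0. ] q [ 1.13  0.26 -0.53  0.01 -0.76  0.29] w 0.0316
[-0.95145996  0.76387425  0.04786697]
```

Request:
{"name": "drive_tool", "arguments": {
  "motion": [
    {"jaw": -1, "dp": [-0.13, 0.2, 0.3], "turn": [-1.3, -0.7, 0]},
    {"jaw": -1, "dp": [0, 0, 0.3], "turn": [0, 0, 0]},
    {"jaw": -1, "dp": [0, 0, 0.2], "turn": [0, 0, 0]},
    {"jaw": -1, "dp": [0, 0, 0], "turn": [0, 0, 0]}
  ]
}}

```text
clock: 22.65
tool_pos: [0.3768, 0.3532, 0.1021]
ee_rot: [-3.13, 0.218, -0.005]
wrist_force: [-0.1, -0.4, -0.9]
width: 0.0317
```

Run:
```python
from h import *
want([.3765,.3515,.094],-8); print(get_obs()["wrist_force"])
```

```text
t 22.65 pos [0.3768 0.3532 0.1021] xhead -7.97 dp [-0.    0.03  0.16] turn [-0.3 -0.2  0. ] q [ 1.13  0.31 -0.57  0.   -0.68  0.3 ] w 0.0317
[-0.07839111 -0.40876941 -0.88822042]
```

Request:
{"name": "drive_tool", "arguments": {
  "motion": [
    {"jaw": -1, "dp": [0, 0.03, 0.16], "turn": [-0.3, -0.2, 0]},
    {"jaw": -1, "dp": [0, 0, 0.02], "turn": [0, 0, 0]},
    {"jaw": -1, "dp": [0, 0, 0], "turn": [0, 0, 0]}
  ]
}}

```text
clock: 23.02
tool_pos: [0.377, 0.3521, 0.0928]
ee_rot: [3.133, -0.218, -0.001]
wrist_force: [-0.8, 0.8, -0.6]
width: 0.032
```

Run:
```python
from h import *
want([.3765,.3515,.094],-8); print(get_obs()["wrist_force"])
im,c=cap("wrist","w21"); cap("scene","s21"); d,cd=cap("side","d21")
crop(d,210,220,410,370,4,"d21c")
```

```text
t 23.02 pos [0.377  0.3521 0.0928] xhead -7.96 dp [-0.01  0.01 -0.02] turn [0. 0. 0.] q [ 1.13  0.32 -0.58 -0.   -0.67  0.3 ] w 0.032
[-0.83774758  0.84309205 -0.57653052]
```

View pics/w21.png

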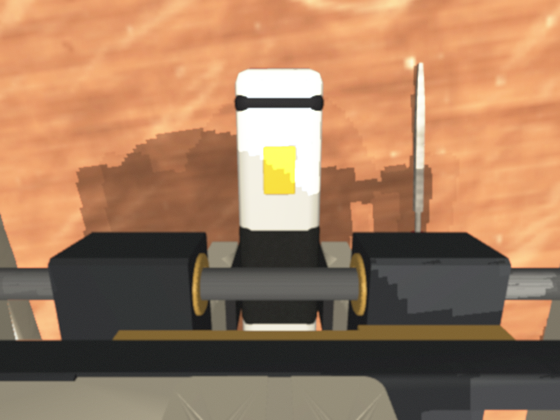

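View pics/d21c.png

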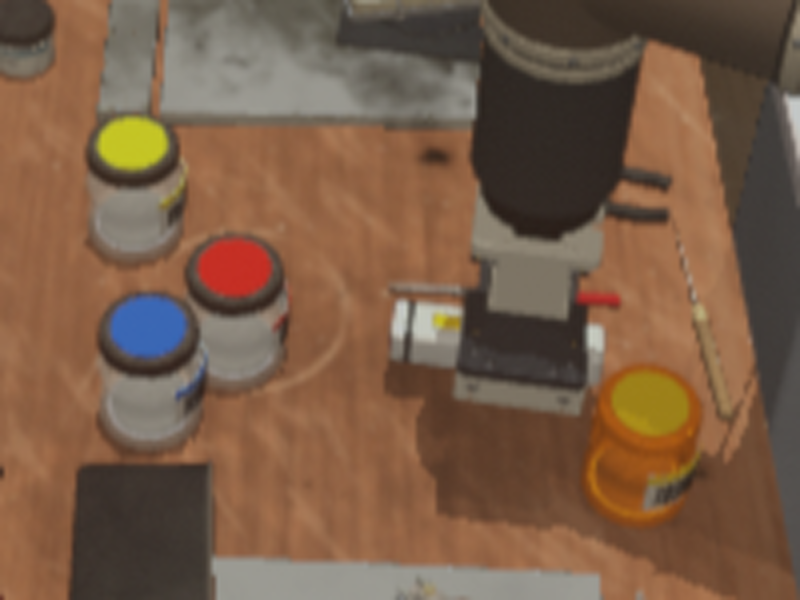

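Request:
{"name": "drive_tool", "arguments": {
  "motion": [
    {"jaw": -1, "dp": [0, 0, 0], "turn": [0, 0, 0]},
    {"jaw": -1, "dp": [0, 0, 0], "turn": [0, 0, 0]},
    {"jaw": -1, "dp": [0, 0, 0], "turn": [0, 0, 0]},
    {"jaw": -1, "dp": [0, 0, 0], "turn": [0, 0, 0]},
    {"jaw": -1, "dp": [0, 0, 0], "turn": [0, 0, 0]}
  ]
}}

```text
clock: 23.8
tool_pos: [0.377, 0.3523, 0.0934]
ee_rot: [-3.134, 0.218, 0.0]
wrist_force: [0.1, -0.6, -0.9]
width: 0.0321
```

Request:
{"name": "drive_tool", "arguments": {
  "motion": [
    {"jaw": -1, "dp": [0, 0, 0], "turn": [0, 0, 0]},
    {"jaw": -1, "dp": [0, 0, 0], "turn": [0, 0, 0]},
    {"jaw": -1, "dp": [0, 0, 0], "turn": [0, 0, 0]},
    {"jaw": -1, "dp": [0, 0, 0], "turn": [0, 0, 0]},
    {"jaw": -1, "dp": [0, 0, 0], "turn": [0, 0, 0]}
  ]
}}

```text
clock: 24.42
tool_pos: [0.377, 0.3522, 0.0934]
ee_rot: [-3.134, 0.218, 0.0]
wrist_force: [0.5, -0.7, -0.4]
width: 0.0318
```

Request:
{"name": "drive_tool", "arguments": {
  "motion": [
    {"jaw": -1, "dp": [0, 0, 0], "turn": [0, 0, 0]},
    {"jaw": -1, "dp": [0, 0, 0], "turn": [0, 0, 0]},
    {"jaw": -1, "dp": [0, 0, 0], "turn": [0, 0, 0]},
    {"jaw": -1, "dp": [0, 0, 0], "turn": [0, 0, 0]},
    {"jaw": -1, "dp": [0, 0, 0], "turn": [0, 0, 0]}
  ]
}}

```text
clock: 25.05
tool_pos: [0.377, 0.3522, 0.0933]
ee_rot: [-3.134, 0.218, 0.0]
wrist_force: [0.1, -0.0, -0.8]
width: 0.0316
```

Request:
{"name": "drive_tool", "arguments": {
  "motion": [
    {"jaw": -1, "dp": [0, 0, 0], "turn": [0, 0, 0]},
    {"jaw": -1, "dp": [0, 0, 0], "turn": [0, 0, 0]},
    {"jaw": -1, "dp": [0, 0, 0], "turn": [0, 0, 0]},
    {"jaw": -1, "dp": [0, 0, 0], "turn": [0, 0, 0]},
    {"jaw": -1, "dp": [0, 0, 0], "turn": [0, 0, 0]}
  ]
}}

```text
clock: 25.68
tool_pos: [0.377, 0.3522, 0.0934]
ee_rot: [-3.134, 0.218, 0.0]
wrist_force: [0.2, 0.8, -1.1]
width: 0.0318
```

Run:
```python
from h import *
want([.3765,.3515,.094],-8); print(get_obs()["wrist_force"])
cs=cam("scene");cd=cam("side")
# predicted nose & label in fixed views
o=get_obs();R=Rr.from_rotvec(o["ee_rot"]).as_matrix(); n=o["tool_pos"]+R@[.0835,0,.05]; print(n, proj(cs,n),proj(cd,n)); L=np.array([.530,.330,.042]); print(proj(cs,L),proj(cd,L))
s=cv2.imread("pics/s21.png"); crop(s,180,140,320,240,5.5,"s21c")
print("axis offset", (R.T@(L-n)).round(4))
```

```text
t 25.68 pos [0.377  0.3522 0.0934] xhead -7.95 dp [-0.01  0.02 -0.01] turn [-0.  0.  0.] q [ 1.13  0.32 -0.58 -0.   -0.67  0.3 ] w 0.0318
[ 0.2001531   0.78467539 -1.07516328]
[0.45965716 0.3406959  0.04333316] [229.79966813 186.85766599] [308.11676145 300.9937559 ]
[249.0355174  184.11830896] [281.67680457 297.56521652]
axis offset [0.0711 0.0009 0.0013]
```

View pics/s21c.png

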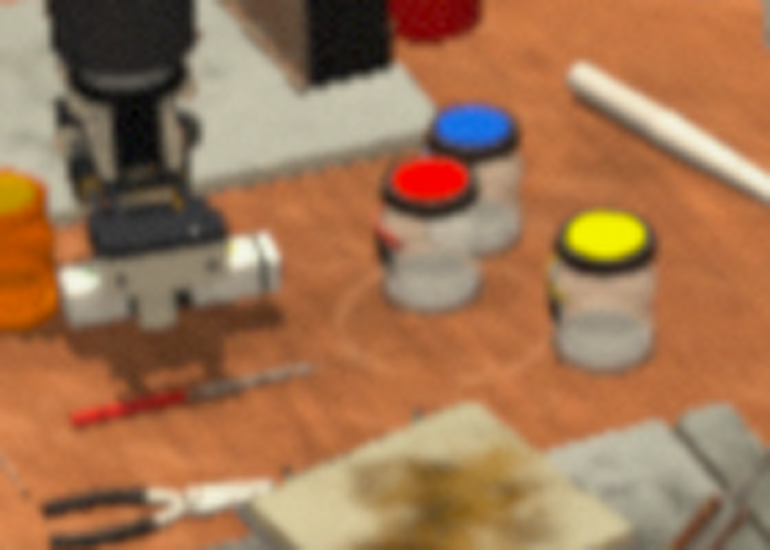

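Request:
{"name": "drive_tool", "arguments": {
  "motion": [
    {"jaw": -1, "dp": [0, 0, -0.6], "turn": [0, 0, 0]},
    {"jaw": -1, "dp": [0, 0, -0.9], "turn": [0, 0, 0]},
    {"jaw": -1, "dp": [0, 0, -0.9], "turn": [0, 0, 0]},
    {"jaw": -1, "dp": [0.4, 0.6, -0.6], "turn": [0, 0, 0]},
    {"jaw": -1, "dp": [0.5, 0.8, 0], "turn": [0, 0, 0]}
  ]
}}

```text
clock: 26.3
tool_pos: [0.4121, 0.277, 0.248]
ee_rot: [3.133, -0.211, 0.001]
wrist_force: [-0.2, -0.1, -2.3]
width: 0.032
```

Request:
{"name": "drive_tool", "arguments": {
  "motion": [
    {"jaw": -1, "dp": [0.4, 0.8, 0], "turn": [0, 0, 0]},
    {"jaw": -1, "dp": [0.2, 0.3, 0], "turn": [0, 0, 0]},
    {"jaw": -1, "dp": [0, 0, 0], "turn": [0, 0, 0]}
  ]
}}

```text
clock: 26.68
tool_pos: [0.4352, 0.2142, 0.249]
ee_rot: [-3.134, 0.216, -0.002]
wrist_force: [0.5, 0.6, -1.3]
width: 0.0319
```

Run:
```python
from h import *
want([.446,.218,.25],-8); print(get_obs()["wrist_force"])
cap("wrist","w22")
```

```text
t 26.68 pos [0.4352 0.2142 0.249 ] xhead -7.88 dp [ 0.2  -0.1  -0.02] turn [-0.  -0.1  0.1] q [ 0.86  0.08 -0.46  0.   -1.03  0.57] w 0.0319
[ 0.52539255  0.62708252 -1.27515044]
```

View pics/w22.png

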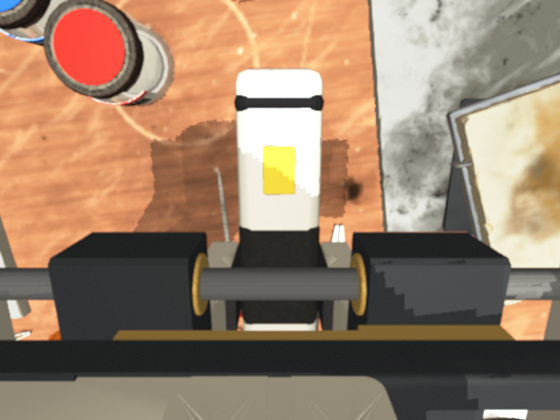

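Request:
{"name": "drive_tool", "arguments": {
  "motion": [
    {"jaw": -1, "dp": [0, 0, -0.4], "turn": [0, 8, 0]},
    {"jaw": -1, "dp": [0, -0.1, -0.4], "turn": [0, 8, 0]},
    {"jaw": -1, "dp": [0, 0, 0], "turn": [0, 0, 0]}
  ]
}}

```text
clock: 27.1
tool_pos: [0.4326, 0.2225, 0.2891]
ee_rot: [3.084, -0.211, 0.446]
wrist_force: [-0.1, -0.6, -1.9]
width: 0.0319
```

Run:
```python
from h import *
want([.446,.218,.25],-8); print(get_obs()["wrist_force"])
im,c=cap("wrist","w23"); crop(im,10,0,330,140,2.5,"w23c")
```

```text
t 27.1 pos [0.4326 0.2225 0.2891] xhead -7.83 dp [0.04 0.05 0.83] turn [ -0.1 -16.5   0.2] q [ 1.04 -0.07 -0.68  0.35 -0.88  0.18] w 0.0319
[-0.08790717 -0.57007109 -1.90469252]
```

View pics/w23c.png

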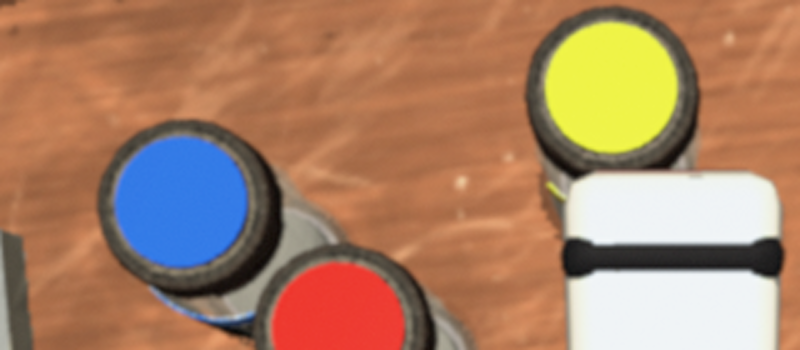

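Request:
{"name": "drive_tool", "arguments": {
  "motion": [
    {"jaw": -1, "dp": [-0.2, 0.9, 0], "turn": [0, 3, 0]},
    {"jaw": -1, "dp": [-0.2, 0.5, 0], "turn": [0, 3, 0]},
    {"jaw": -1, "dp": [0, 0, 0], "turn": [0, 0, 0]}
  ]
}}

```text
clock: 27.52
tool_pos: [0.4041, 0.1561, 0.2813]
ee_rot: [3.05, -0.208, 0.598]
wrist_force: [-0.3, 1.0, -0.3]
width: 0.0319
```

Run:
```python
from h import *
want([.446,.218,.25],-8); print(get_obs()["wrist_force"])
im,c=cap("wrist","w24"); crop(im,0,0,280,180,2.8,"w24a"); crop(im,130,0,280,110,5,"w24c")
```

```text
t 27.52 pos [0.4041 0.1561 0.2813] xhead -7.8 dp [ 0.38 -1.34  0.83] turn [  0.  -22.2   0.2] q [ 1.07 -0.22 -0.89  0.5  -0.82  0.04] w 0.0319
[-0.2919942   1.02670857 -0.26589632]
```

View pics/w24a.png

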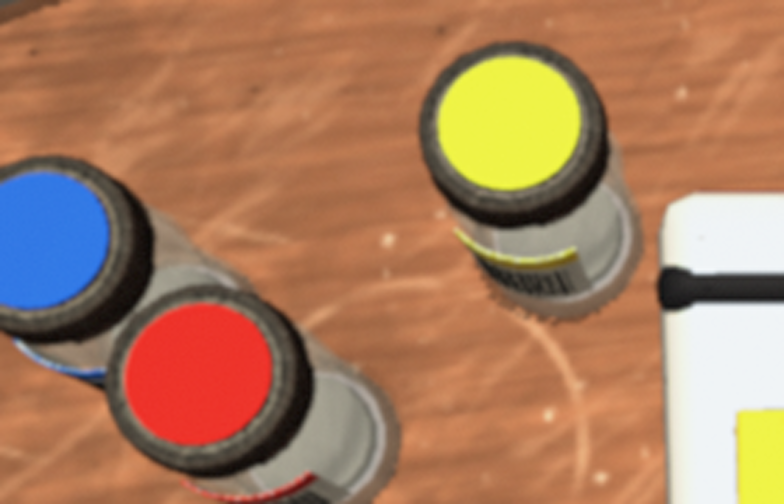

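View pics/w24c.png

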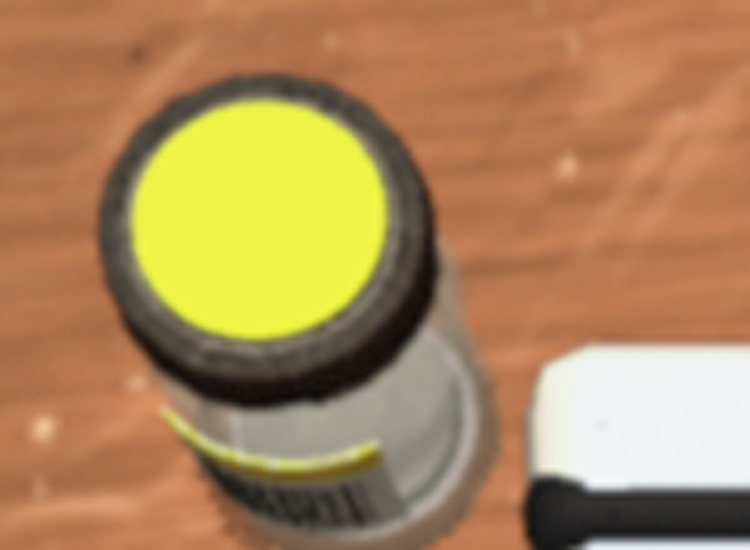

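Run:
```python
from h import *
c=cam("wrist"); f=lambda x,y,z:onz(c,(130+x/5,y/5),z); g=lambda x,y,z:onz(c,(x/2.8,y/2.8),z)
C=f(259,219,.086)[:2]; R=g(198,374,.086)[:2]; B=g(36,240,.086)[:2]; print("Y",C,"R",R,"B",B)
for nm,Q,h,pts in [("yel",C,f,[(162,408),(200,442),(250,463),(300,467),(345,460),(380,442)]),("red",R,g,[(182,482),(240,499),(290,492),(314,476)]),("blue",B,g,[(14,340),(40,362),(80,374),(104,374)])]:
    for q in pts:
        p=h(*q,.059)[:2]-Q; print(nm,q,(p*1000).round(1),np.linalg.norm(p).round(4),np.degrees(np.arctan2(-p[1],-p[0])).round(1))
```

```text
Y [0.63935431 0.21788743] R [0.56490344 0.32771682] B [0.61865267 0.37857214]
yel (162, 408) [-20.3  29.4] 0.0358 -55.4
yel (200, 442) [-28.7  22.4] 0.0364 -38.1
yel (250, 463) [-34.5  12.8] 0.0368 -20.4
yel (300, 467) [-36.7   2.8] 0.0368 -4.4
yel (345, 460) [-36.5  -6.4] 0.037 9.9
yel (380, 442) [-33.6 -13.8] 0.0363 22.4
red (182, 482) [-27.   23.3] 0.0356 -40.8
red (240, 499) [-35.8   3.5] 0.036 -5.5
red (290, 492) [-35.7 -14.1] 0.0384 21.5
red (314, 476) [-31.1 -22.9] 0.0386 36.3
blue (14, 340) [-20.5  29.1] 0.0356 -54.8
blue (40, 362) [-30.   20.2] 0.0362 -33.9
blue (80, 374) [-36.4   6.2] 0.0369 -9.7
blue (104, 374) [-37.6  -2.3] 0.0376 3.4
```

Run:
```python
from h import *
p=imaging.camera_params("wrist");M=np.array(p["mount"]);K=np.array(p["intrinsics"])
def wc(pos,rv):
    T=np.eye(4);T[:3,:3]=Rr.from_rotvec(rv).as_matrix();T[:3,3]=pos;W=np.linalg.inv(T@M);return K,W[:3,:3],W[:3,3]
c=wc([.4352,.2142,.249],[-3.134,.216,-.002])
for z in (.04,.08,.12): print([onz(c,u,z)[:2].round(3) for u in [(450,115),(556,78),(480,240)]])
want([.450,.266,.20],-14)
```

```text
[array([0.483, 0.062]), array([ 0.501, -0.025]), array([0.367, 0.035])]
[array([0.486, 0.081]), array([0.501, 0.006]), array([0.385, 0.058])]
[array([0.488, 0.1  ]), array([0.501, 0.036]), array([0.403, 0.08 ])]
t 27.57 pos [0.4048 0.1574 0.282 ] xhead -7.81 dp [-0.06 -2.27  1.74] turn [ -1.2 -22.2   6.1] q [ 1.07 -0.22 -0.89  0.5  -0.82  0.04] w 0.0321
```

Request:
{"name": "drive_tool", "arguments": {
  "motion": [
    {"jaw": -1, "dp": [0, -0.7, 0], "turn": [0, -8, 2]},
    {"jaw": -1, "dp": [0, -0.7, 0], "turn": [0, -8, 2]},
    {"jaw": -1, "dp": [0, -0.6, 0], "turn": [0, -6, 2]},
    {"jaw": -1, "dp": [0, 0, 0], "turn": [0, 0, 0]}
  ]
}}

```text
clock: 28.08
tool_pos: [0.4227, 0.2628, 0.2798]
ee_rot: [-3.098, 0.369, 0.026]
wrist_force: [0.3, -0.6, -1.5]
width: 0.0318
```

Run:
```python
from h import *
want([.450,.266,.13],-14)
```

```text
t 28.07 pos [0.4227 0.2628 0.2798] xhead -13.58 dp [ 0.57 -0.13  2.99] turn [-1.1  1.1  0.4] q [ 0.93  0.07 -0.38 -0.03 -1.11  0.41] w 0.0318
```

Request:
{"name": "drive_tool", "arguments": {
  "motion": [
    {"jaw": -1, "dp": [0.4, -0.13, 0.5], "turn": [-1.1, 1.1, 0]},
    {"jaw": -1, "dp": [0, 0, 0.6], "turn": [0, 0, 0]},
    {"jaw": -1, "dp": [0, 0, 0.6], "turn": [0, 0, 0]},
    {"jaw": -1, "dp": [0, 0, 0.6], "turn": [0, 0, 0]},
    {"jaw": -1, "dp": [0, 0, 0], "turn": [0, 0, 0]}
  ]
}}

```text
clock: 28.7
tool_pos: [0.4468, 0.2687, 0.1597]
ee_rot: [-3.119, 0.369, 0.001]
wrist_force: [-0.5, -0.3, -1.7]
width: 0.0317
```

Run:
```python
from h import *
want([.450,.266,.0935],-14)
im,c=cap("wrist","w25")
L=np.array([.604,.228,.042]); print(proj(c,L))
```

```text
t 28.7 pos [0.4468 0.2687 0.1597] xhead -13.48 dp [0.08 0.04 1.32] turn [-0.   0.   0.5] q [ 0.92  0.24 -0.5  -0.   -0.83  0.42] w 0.0317
[283.42851558 -74.03186117]
```

View pics/w25.png

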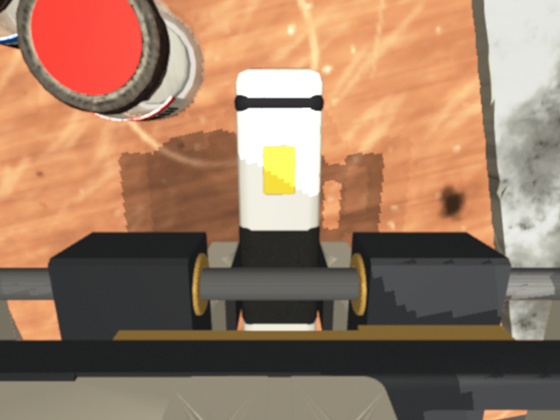

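Request:
{"name": "drive_tool", "arguments": {
  "motion": [
    {"jaw": -1, "dp": [0.08, 0.04, 0.4], "turn": [0, 0, 0.5]},
    {"jaw": -1, "dp": [0, 0, 0.4], "turn": [0, 0, 0]},
    {"jaw": -1, "dp": [0, 0, 0.3], "turn": [0, 0, 0]},
    {"jaw": -1, "dp": [0, 0, 0.1], "turn": [0, 0, 0]},
    {"jaw": -1, "dp": [0, 0, 0], "turn": [0, 0, 0]}
  ]
}}

```text
clock: 29.38
tool_pos: [0.455, 0.2711, 0.1061]
ee_rot: [-3.107, 0.376, -0.012]
wrist_force: [-0.5, -0.3, -0.7]
width: 0.0317
```

Run:
```python
from h import *
want([.450,.266,.0935],-14)
```

```text
t 29.38 pos [0.455  0.2711 0.1061] xhead -13.81 dp [-0.08  0.13  0.25] turn [-0.7 -0.4  0.2] q [ 0.91  0.32 -0.55  0.   -0.69  0.42] w 0.0317
```

Request:
{"name": "drive_tool", "arguments": {
  "motion": [
    {"jaw": -1, "dp": [-0.08, 0.13, 0.23], "turn": [-0.7, -0.4, 0]},
    {"jaw": -1, "dp": [0, 0, 0.04], "turn": [0, 0, 0]},
    {"jaw": -1, "dp": [0, 0, 0], "turn": [0, 0, 0]}
  ]
}}

```text
clock: 29.75
tool_pos: [0.4497, 0.266, 0.0928]
ee_rot: [-3.118, 0.377, 0.0]
wrist_force: [0.2, -0.5, -0.7]
width: 0.0316
```

Run:
```python
from h import *
want([.450,.266,.0935],-14)
o=get_obs();R=Rr.from_rotvec(o["ee_rot"]).as_matrix(); n=o["tool_pos"]+R@[.0835,0,.05]; L=np.array([.604,.228,.042]); print((R.T@(L-n)).round(4))
im,cs=cap("scene","s26"); crop(im,180,140,320,240,5.5,"s26c"); im,cd=cap("side","d26"); crop(im,210,220,350,325,5.5,"d26c")
print([(proj(cs,q)-[180,140])*5.5 for q in (n,L)],[(proj(cd,q)-[210,220])*5.5 for q in (n,L)])
```

```text
t 29.75 pos [0.4497 0.266  0.0928] xhead -13.78 dp [ 0.01 -0.   -0.01] turn [-0.1  0.   0.2] q [ 0.91  0.33 -0.56 -0.   -0.67  0.42] w 0.0316
[0.0754 0.0002 0.0008]
[array([431.26641396, 305.80973032]), array([547.11758414, 293.99126728])] [array([394.87565536, 295.89278456]), array([251.93747354, 267.03120593])]
```

View pics/s26c.png

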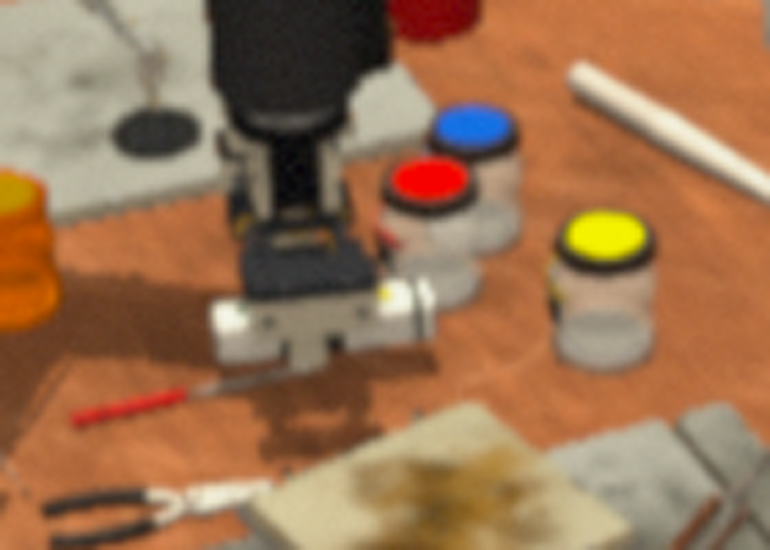

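View pics/d26c.png

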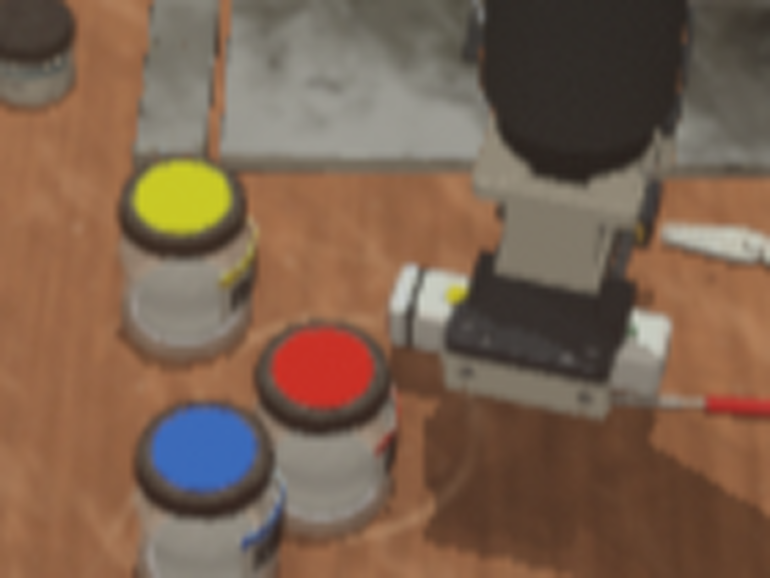

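Request:
{"name": "drive_tool", "arguments": {
  "motion": [
    {"jaw": -1, "dp": [0, 0, 0], "turn": [0, 0, 0]},
    {"jaw": -1, "dp": [0, 0, 0], "turn": [0, 0, 0]},
    {"jaw": -1, "dp": [0, 0, 0], "turn": [0, 0, 0]},
    {"jaw": -1, "dp": [0, 0, 0], "turn": [0, 0, 0]},
    {"jaw": -1, "dp": [0, 0, 0], "turn": [0, 0, 0]}
  ]
}}

```text
clock: 30.48
tool_pos: [0.4499, 0.2662, 0.0934]
ee_rot: [-3.117, 0.377, -0.001]
wrist_force: [0.2, 0.4, -0.7]
width: 0.0319
```

Request:
{"name": "drive_tool", "arguments": {
  "motion": [
    {"jaw": -1, "dp": [0, 0, 0], "turn": [0, 0, 0]},
    {"jaw": -1, "dp": [0, 0, 0], "turn": [0, 0, 0]},
    {"jaw": -1, "dp": [0, 0, 0], "turn": [0, 0, 0]},
    {"jaw": -1, "dp": [0, 0, 0], "turn": [0, 0, 0]},
    {"jaw": -1, "dp": [0, 0, 0], "turn": [0, 0, 0]}
  ]
}}

```text
clock: 31.1
tool_pos: [0.4499, 0.2662, 0.0933]
ee_rot: [-3.117, 0.377, -0.001]
wrist_force: [0.3, 0.5, -1.7]
width: 0.0319
```

Request:
{"name": "drive_tool", "arguments": {
  "motion": [
    {"jaw": -1, "dp": [0, 0, 0], "turn": [0, 0, 0]},
    {"jaw": -1, "dp": [0, 0, 0], "turn": [0, 0, 0]},
    {"jaw": -1, "dp": [0, 0, 0], "turn": [0, 0, 0]},
    {"jaw": -1, "dp": [0, 0, 0], "turn": [0, 0, 0]},
    {"jaw": -1, "dp": [0, 0, 0], "turn": [0, 0, 0]}
  ]
}}

```text
clock: 31.72
tool_pos: [0.4499, 0.2662, 0.0933]
ee_rot: [-3.117, 0.377, -0.001]
wrist_force: [-1.0, -0.4, -0.8]
width: 0.032
```

Request:
{"name": "drive_tool", "arguments": {
  "motion": [
    {"jaw": -1, "dp": [0, 0, 0], "turn": [0, 0, 0]},
    {"jaw": -1, "dp": [0, 0, 0], "turn": [0, 0, 0]},
    {"jaw": -1, "dp": [0, 0, 0], "turn": [0, 0, 0]},
    {"jaw": -1, "dp": [0, 0, 0], "turn": [0, 0, 0]},
    {"jaw": -1, "dp": [0, 0, 0], "turn": [0, 0, 0]}
  ]
}}

```text
clock: 32.35
tool_pos: [0.4499, 0.2662, 0.0933]
ee_rot: [-3.117, 0.377, -0.001]
wrist_force: [0.6, -0.2, -1.2]
width: 0.0317
```

Run:
```python
from h import *
want([.42,.40,.28],-22)
im,cd=cap("side"); crop(im,210,220,350,325,5.5,"d27c")
```

```text
t 32.35 pos [0.4499 0.2662 0.0933] xhead -13.79 dp [-1.22 -2.46 -3.73] turn [-0.1 -0.   8.2] q [ 0.91  0.33 -0.56 -0.   -0.67  0.42] w 0.0317
```

View pics/d27c.png

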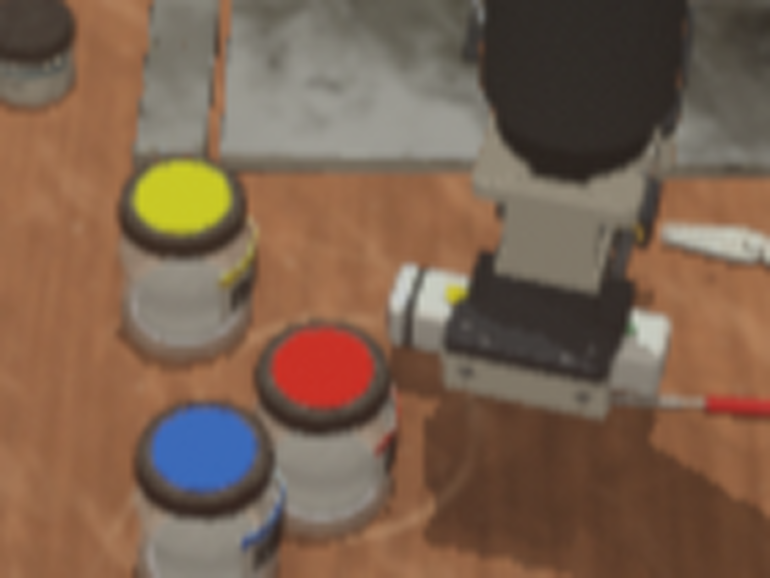

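Run:
```python
from h import *
cs,cd=cam("scene"),cam("side")
print("base",onz(cs,(208,164),.01),onz(cd,(313,384),.01))
s=cv2.imread("pics/s26.png");d=cv2.imread("pics/d26.png")
crop(s,150,80,290,180,5.5,"s26b");crop(d,150,320,420,420,2.9,"d26b")
```

```text
base [0.45730401 0.58178244 0.01      ] [0.4514051  0.56574779 0.01      ]
```

View pics/s26b.png

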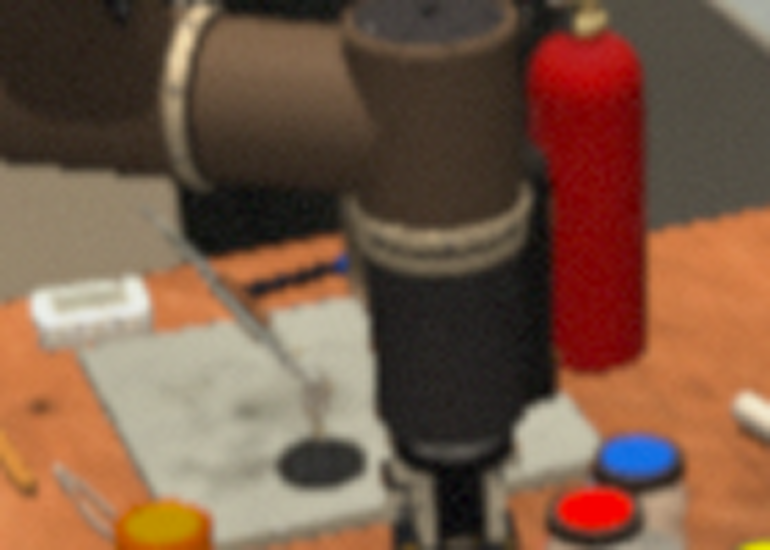

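View pics/d26b.png

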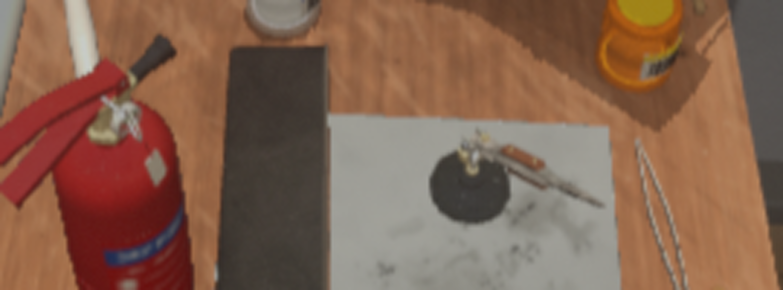

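Run:
```python
from h import *
cs,cd=cam("scene"),cam("side")
S=lambda x,y:(150+x/5.5,80+y/5.5);D=lambda x,y:(150+x/2.9,320+y/2.9)
print("tip",tri(cs,S(150,210),cd,D(603,205)))
print("knob",tri(cs,S(318,385),cd,D(473,148)))
print("base",tri(cs,S(322,462),cd,D(468,187)))
print("box bottom corner",onz(cs,(243,153),0), "side top corners",[onz(cd,D(*q),.2) for q in [(230,45),(328,45)]])
print("box top near scene", onz(cs,(212,92),.2))
```

```text
tip (array([0.37703497, 0.68003588, 0.18214682]), np.float64(0.0065514414209598085))
knob (array([0.45702687, 0.57227503, 0.0777086 ]), np.float64(0.0035663674831848172))
base (array([0.456015  , 0.57072433, 0.01619521]), np.float64(0.0005101728077996756))
box bottom corner [0.62266108 0.6214547  0.        ] side top corners [array([0.64288647, 0.56678319, 0.2       ]), array([0.57013691, 0.56483688, 0.2       ])]
box top near scene [0.57302867 0.82205102 0.2       ]
```

Request:
{"name": "drive_tool", "arguments": {
  "motion": [
    {"jaw": -1, "dp": [0, 0, -0.8], "turn": [0, 0, 0]},
    {"jaw": -1, "dp": [0, 0, -1], "turn": [0, 0, 0]},
    {"jaw": -1, "dp": [-0.2, -0.3, -1], "turn": [0, 0, 0]},
    {"jaw": -1, "dp": [-0.3, -0.7, -0.8], "turn": [0, 0, 0]},
    {"jaw": -1, "dp": [-0.3, -0.8, 0], "turn": [0, 0, 0]}
  ]
}}

```text
clock: 33.02
tool_pos: [0.432, 0.3624, 0.2791]
ee_rot: [-3.117, 0.383, 0.002]
wrist_force: [1.5, 0.6, -2.3]
width: 0.0315
```

Request:
{"name": "drive_tool", "arguments": {
  "motion": [
    {"jaw": -1, "dp": [-0.2, -0.7, 0], "turn": [0, 8, 0]},
    {"jaw": -1, "dp": [-0.1, 0, 0], "turn": [0, 8, 0]},
    {"jaw": -1, "dp": [0, 0, 0], "turn": [0, 0, 0]}
  ]
}}

```text
clock: 33.4
tool_pos: [0.4251, 0.404, 0.2785]
ee_rot: [3.056, -0.373, 0.44]
wrist_force: [0.9, -0.6, -1.4]
width: 0.0317
```

Run:
```python
from h import *
want([.434,.424,.20],-12)
cap("wrist","w28")
```

```text
t 33.4 pos [0.4251 0.404  0.2785] xhead -13.94 dp [-0.37 -0.43  1.53] turn [  0.1 -16.4  -1.9] q [ 1.23  0.16 -0.46  0.35 -0.95 -0.11] w 0.0317
```

View pics/w28.png

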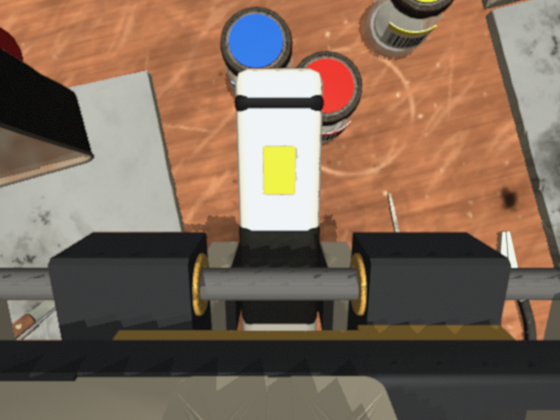

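Request:
{"name": "drive_tool", "arguments": {
  "motion": [
    {"jaw": -1, "dp": [-0.3, -0.8, 0], "turn": [0, 3, 0]},
    {"jaw": -1, "dp": [-0.3, -0.8, 0], "turn": [0, 3, 0]},
    {"jaw": -1, "dp": [0, 0, 0], "turn": [0, 0, 0]}
  ]
}}

```text
clock: 33.83
tool_pos: [0.4194, 0.4918, 0.2726]
ee_rot: [3.022, -0.378, 0.595]
wrist_force: [0.1, -1.7, -0.9]
width: 0.0316
```

Run:
```python
from h import *
want([.434,.424,.20],-12)
im,c=cap("wrist","w29"); crop(im,280,0,480,140,4,"w29c")
```

```text
t 33.83 pos [0.4194 0.4918 0.2726] xhead -14.38 dp [0.02 1.26 1.57] turn [ -0.1 -22.2  -2.2] q [ 1.33  0.26 -0.4   0.48 -0.95 -0.3 ] w 0.0316
```

View pics/w29c.png

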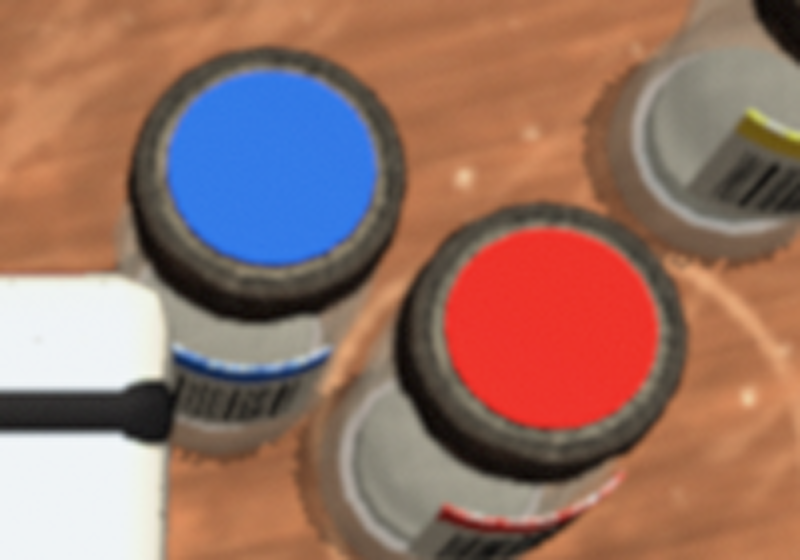

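Run:
```python
from h import *
c=cam("wrist"); f=lambda x,y,z:onz(c,(280+x/4,y/4),z)
B=f(270,167,.086)[:2]; R=f(550,328,.086)[:2]; print("B",B,"R",R)
for nm,Q,pts in [("blue",B,[(172,349),(205,370),(240,377),(290,369),(329,350)]),("red",R,[(442,512),(510,527),(560,517),(620,478)])]:
    for q in pts:
        p=f(*q,.059)[:2]-Q; print(nm,q,(p*1000).round(1),np.linalg.norm(p).round(4),np.degrees(np.arctan2(-p[1],-p[0])).round(1))
```

```text
B [0.61784351 0.37598368] R [0.56419847 0.32521623]
blue (172, 349) [-25.   26.8] 0.0367 -47.1
blue (205, 370) [-32.3  20.4] 0.0382 -32.3
blue (240, 377) [-36.2  12.5] 0.0383 -19.1
blue (290, 369) [-37.3   0. ] 0.0373 -0.1
blue (329, 350) [-34.9 -10.6] 0.0365 16.9
red (442, 512) [-28.  25.] 0.0376 -41.8
red (510, 527) [-35.8  10.2] 0.0372 -15.9
red (560, 517) [-36.3  -2.3] 0.0364 3.6
red (620, 478) [-30.5 -19.3] 0.0361 32.3
```

Request:
{"name": "drive_tool", "arguments": {
  "motion": [
    {"jaw": -1, "dp": [0, 0.5, 0], "turn": [0, -8, 0]},
    {"jaw": -1, "dp": [0, 0.5, 0], "turn": [0, -8, 0]},
    {"jaw": -1, "dp": [0, 0.3, 0], "turn": [0, -6, 0]},
    {"jaw": -1, "dp": [0, 0, 0], "turn": [0, 0, 0]}
  ]
}}

```text
clock: 34.38
tool_pos: [0.4042, 0.4249, 0.2743]
ee_rot: [-3.1, 0.389, 0.02]
wrist_force: [1.2, 0.1, -0.3]
width: 0.0318
```

Run:
```python
from h import *
want([.4347,.426,.0935],-14)
```

```text
t 34.38 pos [0.4042 0.4249 0.2743] xhead -14.31 dp [ 0.64 -0.12  3.61] turn [-0.9  0.9 -0.3] q [ 1.13  0.22 -0.21 -0.02 -1.12  0.2 ] w 0.0318
```

Request:
{"name": "drive_tool", "arguments": {
  "motion": [
    {"jaw": -1, "dp": [0.3, -0.12, 0.5], "turn": [-0.9, 0.9, 0]},
    {"jaw": -1, "dp": [0.2, 0, 0.6], "turn": [0, 0, 0]},
    {"jaw": -1, "dp": [0, 0, 0.6], "turn": [0, 0, 0]},
    {"jaw": -1, "dp": [0, 0, 0.5], "turn": [0, 0, 0]},
    {"jaw": -1, "dp": [0, 0, 0], "turn": [0, 0, 0]}
  ]
}}

```text
clock: 35.0
tool_pos: [0.4334, 0.4249, 0.164]
ee_rot: [-3.112, 0.396, -0.011]
wrist_force: [-0.4, -0.9, 0.0]
width: 0.032
```

Run:
```python
from h import *
want([.4347,.426,.0935],-14)
cap("wrist","w30")
```

```text
t 35.0 pos [0.4334 0.4249 0.164 ] xhead -14.52 dp [ 0.01 -0.02  1.41] turn [-0.3 -0.4 -0.5] q [ 1.1   0.35 -0.31  0.01 -0.9   0.21] w 0.032
```

View pics/w30.png

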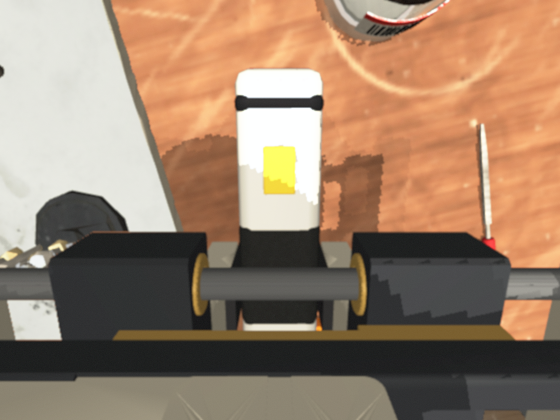

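Run:
```python
from h import *
c=cam("wrist");o=get_obs();R=Rr.from_rotvec(o["ee_rot"]).as_matrix()
for u,z in [((35,250),.08),((60,250),.08),((125,225),.02),((60,243),.07)]:
    p=onz(c,u,z); print(p.round(3),(R.T@(p-o["tool_pos"])).round(3))
```

```text
[0.465 0.556 0.08 ] [-0.003 -0.133  0.086]
[0.461 0.543 0.08 ] [-0.003 -0.119  0.086]
[0.455 0.535 0.02 ] [-0.008 -0.11   0.146]
[0.463 0.548 0.07 ] [-0.003 -0.126  0.096]
```

Request:
{"name": "drive_tool", "arguments": {
  "motion": [
    {"jaw": -1, "dp": [0, 0, 0.4], "turn": [-0.3, -0.4, 0]},
    {"jaw": -1, "dp": [0, 0, 0.4], "turn": [0, 0, 0]},
    {"jaw": -1, "dp": [0, 0, 0.3], "turn": [0, 0, 0]},
    {"jaw": -1, "dp": [0, 0, 0.1], "turn": [0, 0, 0]},
    {"jaw": -1, "dp": [0, 0, 0], "turn": [0, 0, 0]}
  ]
}}

```text
clock: 35.67
tool_pos: [0.4354, 0.4282, 0.1063]
ee_rot: [-3.109, 0.394, -0.005]
wrist_force: [-0.2, 0.8, -0.4]
width: 0.0318
```

Run:
```python
from h import *
want([.4347,.426,.0935],-14)
```

```text
t 35.67 pos [0.4354 0.4282 0.1063] xhead -14.43 dp [-0.    0.05  0.26] turn [-0.5 -0.1 -0.4] q [ 1.1   0.43 -0.36  0.   -0.78  0.22] w 0.0318
```

Request:
{"name": "drive_tool", "arguments": {
  "motion": [
    {"jaw": -1, "dp": [0, 0.05, 0.24], "turn": [-0.5, -0.1, -0.4]},
    {"jaw": -1, "dp": [0, 0, 0.04], "turn": [0, 0, 0]},
    {"jaw": -1, "dp": [0, 0, 0], "turn": [0, 0, 0]}
  ]
}}

```text
clock: 36.05
tool_pos: [0.4351, 0.4263, 0.0924]
ee_rot: [-3.118, 0.383, -0.002]
wrist_force: [-0.1, -0.6, -1.1]
width: 0.0317
```

Run:
```python
from h import *
want([.4347,.426,.0935],-14)
o=get_obs();R=Rr.from_rotvec(o["ee_rot"]).as_matrix(); n=o["tool_pos"]+R@[.0835,0,.05]; L=np.array([.5836,.389,.042]); print((R.T@(L-n)).round(4))
im,cs=cap("scene","s31"); crop(im,180,140,320,240,5.5,"s31c"); im,cd=cap("side","d31"); crop(im,210,230,350,335,5.5,"d31c")
print([(proj(cs,q)-[180,140])*5.5 for q in (n,L)],[(proj(cd,q)-[210,230])*5.5 for q in (n,L)])
```

```text
t 36.05 pos [0.4351 0.4263 0.0924] xhead -13.99 dp [-0.01  0.01 -0.02] turn [-0.  -0.1  0. ] q [ 1.1   0.45 -0.37  0.   -0.76  0.23] w 0.0317
[0.0696 0.0003 0.0006]
[array([317.63393444, 191.60956146]), array([419.10957241, 182.01438432])] [array([421.73935716, 499.21573942]), array([278.86509307, 467.06663416])]
```

View pics/d31c.png

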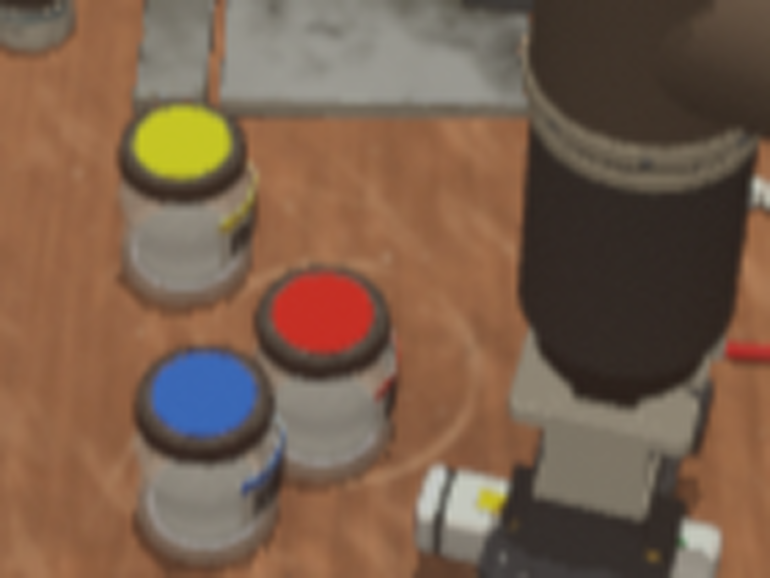

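Request:
{"name": "drive_tool", "arguments": {
  "motion": [
    {"jaw": -1, "dp": [0, 0, 0], "turn": [0, 0, 0]},
    {"jaw": -1, "dp": [0, 0, 0], "turn": [0, 0, 0]},
    {"jaw": -1, "dp": [0, 0, 0], "turn": [0, 0, 0]},
    {"jaw": -1, "dp": [0, 0, 0], "turn": [0, 0, 0]},
    {"jaw": -1, "dp": [0, 0, 0], "turn": [0, 0, 0]}
  ]
}}

```text
clock: 36.78
tool_pos: [0.4353, 0.4266, 0.0932]
ee_rot: [-3.117, 0.383, -0.002]
wrist_force: [0.3, 0.3, -1.6]
width: 0.0321
```

Request:
{"name": "drive_tool", "arguments": {
  "motion": [
    {"jaw": -1, "dp": [0, 0, 0], "turn": [0, 0, 0]},
    {"jaw": -1, "dp": [0, 0, 0], "turn": [0, 0, 0]},
    {"jaw": -1, "dp": [0, 0, 0], "turn": [0, 0, 0]},
    {"jaw": -1, "dp": [0, 0, 0], "turn": [0, 0, 0]},
    {"jaw": -1, "dp": [0, 0, 0], "turn": [0, 0, 0]}
  ]
}}

```text
clock: 37.4
tool_pos: [0.4352, 0.4266, 0.0932]
ee_rot: [-3.117, 0.383, -0.002]
wrist_force: [-0.4, 0.3, -0.7]
width: 0.0319
```

Request:
{"name": "drive_tool", "arguments": {
  "motion": [
    {"jaw": -1, "dp": [0, 0, 0], "turn": [0, 0, 0]},
    {"jaw": -1, "dp": [0, 0, 0], "turn": [0, 0, 0]},
    {"jaw": -1, "dp": [0, 0, 0], "turn": [0, 0, 0]},
    {"jaw": -1, "dp": [0, 0, 0], "turn": [0, 0, 0]},
    {"jaw": -1, "dp": [0, 0, 0], "turn": [0, 0, 0]}
  ]
}}

```text
clock: 38.02
tool_pos: [0.4352, 0.4266, 0.0932]
ee_rot: [-3.117, 0.383, -0.002]
wrist_force: [-0.3, 0.4, -1.6]
width: 0.0318
```

Request:
{"name": "drive_tool", "arguments": {
  "motion": [
    {"jaw": -1, "dp": [0, 0, 0], "turn": [0, 0, 0]},
    {"jaw": -1, "dp": [0, 0, 0], "turn": [0, 0, 0]},
    {"jaw": -1, "dp": [0, 0, 0], "turn": [0, 0, 0]},
    {"jaw": -1, "dp": [0, 0, 0], "turn": [0, 0, 0]},
    {"jaw": -1, "dp": [0, 0, 0], "turn": [0, 0, 0]}
  ]
}}

```text
clock: 38.65
tool_pos: [0.4352, 0.4266, 0.0932]
ee_rot: [-3.117, 0.382, -0.002]
wrist_force: [-0.8, -0.5, -1.2]
width: 0.0317
```

Run:
```python
from h import *
want([.48,-.2,.40],-3.5)
im,cd=cap("side"); crop(im,210,230,350,335,5.5,"d32c")
```

```text
t 38.65 pos [0.4352 0.4266 0.0932] xhead -13.99 dp [ 3.91 11.93 -6.15] turn [ -0.1  -0.1 -10.5] q [ 1.1   0.44 -0.37  0.   -0.76  0.23] w 0.0317
```

View pics/d32c.png

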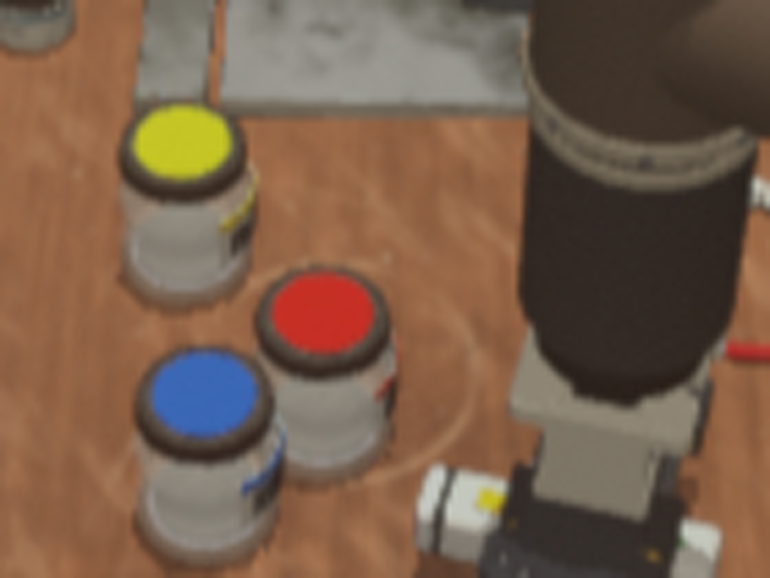

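Request:
{"name": "drive_tool", "arguments": {
  "motion": [
    {"jaw": -1, "dp": [0, 0, -1], "turn": [0, 0, 0]},
    {"jaw": -1, "dp": [0, 0, -1], "turn": [0, 0, 0]},
    {"jaw": -1, "dp": [0, 0, -1], "turn": [0, 0, 0]},
    {"jaw": -1, "dp": [0, 0, -1], "turn": [0, 0, -5]},
    {"jaw": -1, "dp": [0, 0, -1], "turn": [0, 0, -5]}
  ]
}}

```text
clock: 39.33
tool_pos: [0.4337, 0.4246, 0.3455]
ee_rot: [3.132, -0.103, -0.006]
wrist_force: [0.8, 1.5, -0.8]
width: 0.0322
```

Request:
{"name": "drive_tool", "arguments": {
  "motion": [
    {"jaw": -1, "dp": [0, 0.6, -0.8], "turn": [0, 0, 0]},
    {"jaw": -1, "dp": [0.1, 1, -0.3], "turn": [0, 0, 0]},
    {"jaw": -1, "dp": [0.1, 1, 0], "turn": [0, 0, 0]},
    {"jaw": -1, "dp": [0.1, 1, 0], "turn": [0, 0, 0]},
    {"jaw": -1, "dp": [0.1, 1, 0], "turn": [0, 0, 0]}
  ]
}}

```text
clock: 39.95
tool_pos: [0.4391, 0.1911, 0.408]
ee_rot: [3.139, -0.094, 0.003]
wrist_force: [0.2, 0.2, -1.2]
width: 0.032
```

Request:
{"name": "drive_tool", "arguments": {
  "motion": [
    {"jaw": -1, "dp": [0.1, 1, 0], "turn": [0, 0, 0]},
    {"jaw": -1, "dp": [0.1, 1, 0], "turn": [0, 0, 0]},
    {"jaw": -1, "dp": [0.1, 1, 0], "turn": [0, 0, 0]},
    {"jaw": -1, "dp": [0.1, 1, 0], "turn": [0, 0, 0]},
    {"jaw": -1, "dp": [0.1, 1, 0], "turn": [0, 0, 0]}
  ]
}}

```text
clock: 40.58
tool_pos: [0.4468, -0.0684, 0.4092]
ee_rot: [-3.138, 0.09, -0.008]
wrist_force: [2.2, 1.0, -0.9]
width: 0.0319
```

Run:
```python
from h import *
want([.5672,-.3188,.30],-3.54)
```

```text
t 40.58 pos [ 0.4468 -0.0684  0.4092] xhead -3.3 dp [2.68 4.87 2.19] turn [-0.1 -0.3  0.2] q [ 0.29 -0.08 -0.25 -0.   -1.4   1.23] w 0.0319
```

Request:
{"name": "drive_tool", "arguments": {
  "motion": [
    {"jaw": -1, "dp": [0.5, 0.97, 0], "turn": [0, 0, 0]},
    {"jaw": -1, "dp": [0.5, 0.97, 0], "turn": [0, 0, 0]},
    {"jaw": -1, "dp": [0.5, 0.97, 0], "turn": [0, 0, 0]},
    {"jaw": -1, "dp": [0.5, 0.97, 0], "turn": [0, 0, 0]},
    {"jaw": -1, "dp": [0.5, 0.97, 0], "turn": [0, 0, 0]}
  ]
}}

```text
clock: 41.2
tool_pos: [0.5577, -0.3268, 0.4113]
ee_rot: [-3.137, 0.09, -0.016]
wrist_force: [0.6, -0.0, -1.0]
width: 0.0323
```

Run:
```python
from h import *
want([.5672,-.3188,.20],-3.54)
cap("wrist","w33")
```

```text
t 41.2 pos [ 0.5577 -0.3268  0.4113] xhead -3.28 dp [ 0.14 -0.16  4.23] turn [-0.2 -0.6  0.3] q [-0.23  0.26  0.14 -0.01 -1.44  1.75] w 0.0323
```

View pics/w33.png

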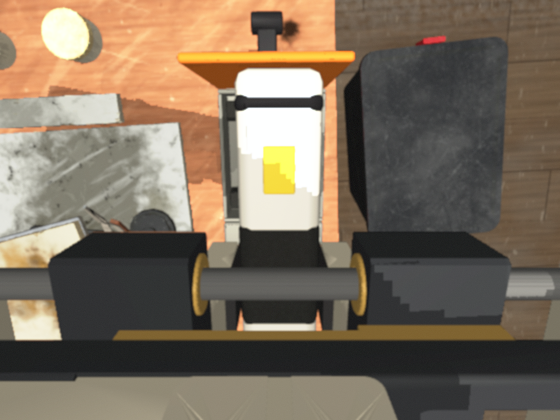

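Request:
{"name": "drive_tool", "arguments": {
  "motion": [
    {"jaw": -1, "dp": [0.05, -0.16, 0.8], "turn": [-0.2, -0.6, 0.3]},
    {"jaw": -1, "dp": [0, 0, 0.8], "turn": [0, 0, 0]},
    {"jaw": -1, "dp": [0, 0, 0.8], "turn": [0, 0, 0]},
    {"jaw": -1, "dp": [0, 0, 0.8], "turn": [0, 0, 0]},
    {"jaw": -1, "dp": [0, 0, 0], "turn": [0, 0, 0]}
  ]
}}

```text
clock: 41.88
tool_pos: [0.5616, -0.3267, 0.2424]
ee_rot: [3.139, -0.109, -0.011]
wrist_force: [-0.1, -0.1, -0.0]
width: 0.0318
```

Run:
```python
from h import *
want([.5672,-.3188,.12],-3.54)
```

```text
t 41.88 pos [ 0.5616 -0.3267  0.2424] xhead -3.99 dp [ 0.12 -0.17  2.45] turn [ 0.1  0.4 -0.4] q [-0.23  0.35 -0.11  0.   -1.11  1.73] w 0.0318
```

Request:
{"name": "drive_tool", "arguments": {
  "motion": [
    {"jaw": -1, "dp": [0.06, -0.17, 0.4], "turn": [0, 0.4, -0.4]},
    {"jaw": -1, "dp": [0, 0, 0.5], "turn": [0, 0, 0]},
    {"jaw": -1, "dp": [0, 0, 0.5], "turn": [0, 0, 0]},
    {"jaw": -1, "dp": [0, 0, 0.4], "turn": [0, 0, 0]},
    {"jaw": -1, "dp": [0, 0, 0], "turn": [0, 0, 0]}
  ]
}}

```text
clock: 42.5
tool_pos: [0.571, -0.3204, 0.1618]
ee_rot: [3.133, -0.094, 0.02]
wrist_force: [-0.3, 0.1, 0.0]
width: 0.0321
```

Run:
```python
from h import *
want([.5672,-.3188,.105],-3.54)
cap("wrist","w34")
```

```text
t 42.5 pos [ 0.571  -0.3204  0.1618] xhead -3.43 dp [-0.09 -0.04  1.13] turn [ 0.4 -0.7  0.1] q [-0.21  0.42 -0.21  0.01 -0.92  1.72] w 0.0321
```

View pics/w34.png

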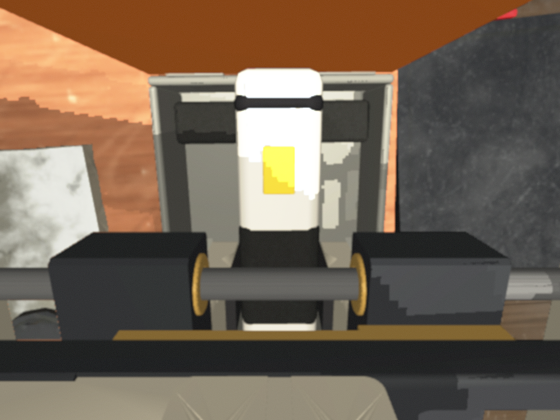

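Request:
{"name": "drive_tool", "arguments": {
  "motion": [
    {"jaw": -1, "dp": [-0.09, -0.04, 0.3], "turn": [0.4, -0.7, 0]},
    {"jaw": -1, "dp": [-0.03, 0, 0.3], "turn": [0, 0, 0]},
    {"jaw": -1, "dp": [-0.03, 0, 0.3], "turn": [0, 0, 0]},
    {"jaw": -1, "dp": [0, 0, 0], "turn": [0, 0, 0]}
  ]
}}

```text
clock: 43.05
tool_pos: [0.5654, -0.3187, 0.118]
ee_rot: [3.139, -0.093, 0.009]
wrist_force: [-0.6, 0.8, -0.9]
width: 0.0319
```

Run:
```python
from h import *
want([.5672,-.3188,.085],-3.54)
```

```text
t 43.05 pos [ 0.5654 -0.3187  0.118 ] xhead -3.41 dp [ 0.03 -0.    0.66] turn [ 0.1 -0.3  0.1] q [-0.21  0.47 -0.26  0.   -0.84  1.72] w 0.0319
```

Request:
{"name": "drive_tool", "arguments": {
  "motion": [
    {"jaw": -1, "dp": [0.02, 0, 0.2], "turn": [0, -0.3, 0]},
    {"jaw": -1, "dp": [0, 0, 0.2], "turn": [0, 0, 0]},
    {"jaw": -1, "dp": [0, 0, 0.12], "turn": [0, 0, 0]},
    {"jaw": -1, "dp": [0, 0, 0], "turn": [0, 0, 0]}
  ]
}}

```text
clock: 43.55
tool_pos: [0.5669, -0.319, 0.0902]
ee_rot: [3.139, -0.093, 0.0]
wrist_force: [-0.3, -0.4, -1.3]
width: 0.0319
```

Run:
```python
from h import *
want([.5672,-.3188,.085],-3.54)
print(get_obs()["wrist_force"])
```

```text
t 43.55 pos [ 0.5669 -0.319   0.0902] xhead -3.4 dp [ 0.01 -0.    0.1 ] turn [ 0.1 -0.   0.1] q [-0.21  0.5  -0.27  0.   -0.8   1.72] w 0.0319
[-0.2570375  -0.37543553 -1.28440269]
```

Request:
{"name": "drive_tool", "arguments": {
  "motion": [
    {"jaw": -1, "dp": [0, 0, 0.1], "turn": [0, 0, 0]},
    {"jaw": -1, "dp": [0, 0, 0.01], "turn": [0, 0, 0]},
    {"jaw": -1, "dp": [0, 0, 0], "turn": [0, 0, 0]}
  ]
}}

```text
clock: 43.92
tool_pos: [0.5674, -0.3191, 0.0851]
ee_rot: [3.138, -0.093, 0.003]
wrist_force: [0.0, -0.9, -1.3]
width: 0.0317
```

Run:
```python
from h import *
want([.5672,-.3188,.085],-3.54)
print(get_obs()["wrist_force"])
cap("wrist","w35")
```

```text
t 43.92 pos [ 0.5674 -0.3191  0.0851] xhead -3.38 dp [-0.   -0.01  0.  ] turn [ 0.1 -0.1  0.2] q [-0.21  0.51 -0.28  0.   -0.79  1.72] w 0.0317
[ 0.02124021 -0.87804681 -1.27675494]
```

View pics/w35.png

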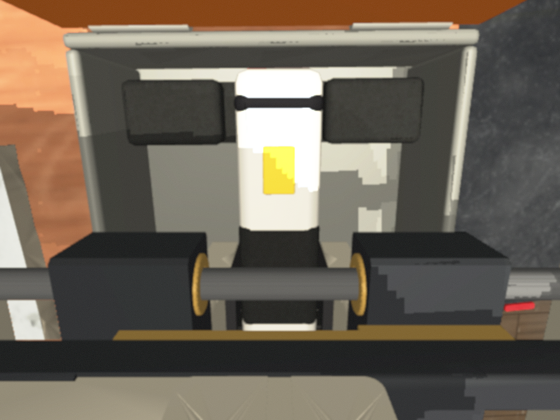

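Request:
{"name": "drive_tool", "arguments": {
  "motion": [
    {"jaw": -0.1, "dp": [0, 0, 0], "turn": [0, 0, 0]},
    {"jaw": 0.15, "dp": [0, 0, 0], "turn": [0, 0, 0]},
    {"jaw": 0.15, "dp": [0, 0, 0], "turn": [0, 0, 0]},
    {"jaw": 0.15, "dp": [0, 0, -0.4], "turn": [0, 0, 0]},
    {"jaw": 0.15, "dp": [0, 0, -0.8], "turn": [0, 0, 0]}
  ]
}}

```text
clock: 44.6
tool_pos: [0.5657, -0.3186, 0.1436]
ee_rot: [3.14, -0.093, -0.006]
wrist_force: [0.6, -0.2, 0.1]
width: 0.0505
```

Request:
{"name": "drive_tool", "arguments": {
  "motion": [
    {"jaw": 0.15, "dp": [-0.2, 0, -1], "turn": [0, 0, 0]},
    {"jaw": 0.15, "dp": [-0.2, 0, -1], "turn": [0, 0, 0]},
    {"jaw": 0.15, "dp": [-0.2, 0, -1], "turn": [0, 0, 0]},
    {"jaw": 0.15, "dp": [-0.2, 0, -1], "turn": [0, 0, 0]},
    {"jaw": 0.15, "dp": [-0.1, 0, -1], "turn": [0, 0, 0]}
  ]
}}

```text
clock: 45.22
tool_pos: [0.5195, -0.3153, 0.4011]
ee_rot: [3.14, -0.093, -0.009]
wrist_force: [1.5, -0.3, -0.4]
width: 0.0501
```

Run:
```python
from h import *
want([.7096,-.3251,.30],-3.5)
im,c=cap("wrist","w36")
crop(im,180,0,380,250,2.4,"w36c")
```

```text
t 45.23 pos [ 0.5195 -0.3153  0.4011] xhead -3.39 dp [ 3.82 -0.03  2.  ] turn [0.  0.3 0.1] q [-0.22  0.2   0.04  0.   -1.41  1.74] w 0.0501
```

View pics/w36.png

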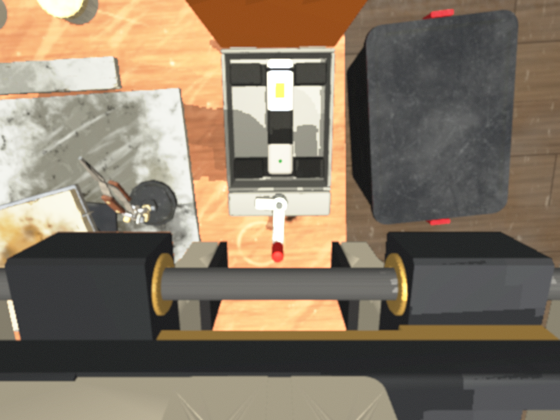

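Request:
{"name": "drive_tool", "arguments": {
  "motion": [
    {"jaw": 0.15, "dp": [0.9, 0, 0.3], "turn": [0, 0, 0]},
    {"jaw": 0.15, "dp": [0.9, 0, 0.3], "turn": [0, 0, 0]},
    {"jaw": 0.15, "dp": [0.9, 0, 0.3], "turn": [0, 0, 0]},
    {"jaw": 0.15, "dp": [0.8, 0, 0.2], "turn": [0, 0, 0]},
    {"jaw": 0.15, "dp": [0.2, 0, 0], "turn": [0, 0, 0]}
  ]
}}

```text
clock: 45.9
tool_pos: [0.7101, -0.3286, 0.3596]
ee_rot: [3.133, -0.093, 0.021]
wrist_force: [-1.0, -0.3, -0.7]
width: 0.0503
```

Run:
```python
from h import *
want([.7096,-.3251,.241],-3.5)
im,c=cap("wrist","w37")
print(proj(c,[.7096,-.3251,.194]))
```

```text
t 45.9 pos [ 0.7101 -0.3286  0.3596] xhead -3.41 dp [-0.05 -0.09  2.37] turn [ 0.4 -0.8  0.1] q [-0.18  0.51  0.39  0.01 -1.44  1.69] w 0.0503
[272.02235199 210.71869856]
```

View pics/w37.png

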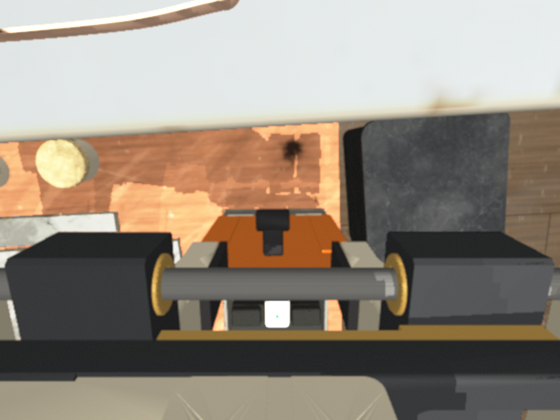

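Run:
```python
from h import *
c=cam("wrist")
for z in (.19,.194,.20): print(onz(c,(272.5,220),z).round(4))
h=np.array([.663,-.3275,.058])
for th in (1.5,1.55,1.6,1.65): print(th,(np.cos(np.radians(-3.5))*(-.136*np.cos(th)+.036*np.sin(th))+.663).round(4),(.058+.136*np.sin(th)+.036*np.cos(th)).round(4))
```

```text
[ 0.7011 -0.325   0.19  ]
[ 0.7022 -0.3252  0.194 ]
[ 0.704  -0.3253  0.2   ]
1.5 0.6892 0.1962
1.55 0.6961 0.1947
1.6 0.7029 0.1929
1.65 0.7096 0.1907
```

Request:
{"name": "drive_tool", "arguments": {
  "motion": [
    {"jaw": 0.15, "dp": [-0.15, -0.07, 0.5], "turn": [0.4, -0.8, 0]},
    {"jaw": 0.15, "dp": [0, 0, 0.6], "turn": [0, 0, 0]},
    {"jaw": 0.15, "dp": [0, 0, 0.5], "turn": [0, 0, 0]},
    {"jaw": 0.15, "dp": [0, 0, 0], "turn": [0, 0, 0]}
  ]
}}

```text
clock: 46.45
tool_pos: [0.701, -0.3255, 0.282]
ee_rot: [3.139, -0.094, 0.006]
wrist_force: [-0.6, 0.5, 0.5]
width: 0.0506
```

Run:
```python
from h import *
want([.7035,-.325,.241],-3.5)
im,c=cap("wrist","w38"); print(get_obs()["wrist_force"])
```

```text
t 46.45 pos [ 0.701  -0.3255  0.282 ] xhead -3.44 dp [ 0.05 -0.01  0.82] turn [ 0.1 -0.2  0.1] q [-0.18  0.52  0.25  0.   -1.29  1.69] w 0.0506
[ 0.3617078  -0.02932078  0.6570519 ]
```

View pics/w38.png

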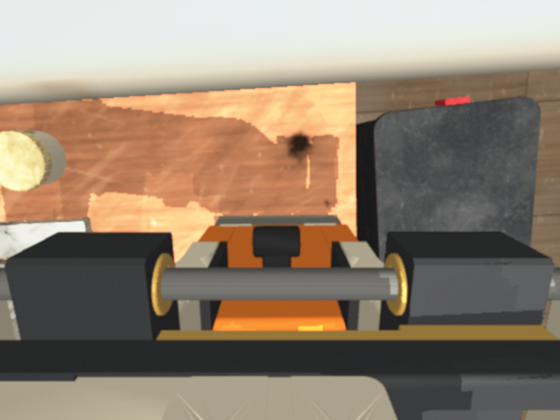

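Run:
```python
from h import *
c=cam("wrist")
for z in (.19,.194,.20): print(onz(c,(276,242),z).round(4))
```

```text
[ 0.7007 -0.325   0.19  ]
[ 0.7022 -0.3251  0.194 ]
[ 0.7044 -0.3253  0.2   ]
```

Request:
{"name": "drive_tool", "arguments": {
  "motion": [
    {"jaw": 0.15, "dp": [0.05, 0, 0.4], "turn": [0, 0, 0]},
    {"jaw": 0.15, "dp": [0, 0, 0.35], "turn": [0, 0, 0]},
    {"jaw": 0.15, "dp": [0, 0, 0.05], "turn": [0, 0, 0]},
    {"jaw": 0.15, "dp": [0, 0, 0], "turn": [0, 0, 0]}
  ]
}}

```text
clock: 47.0
tool_pos: [0.7052, -0.3269, 0.2467]
ee_rot: [3.136, -0.094, 0.019]
wrist_force: [-0.4, -0.3, -0.3]
width: 0.0506
```

Run:
```python
from h import *
want([.7035,-.325,.241],-3.5)
print(get_obs()["wrist_force"])
```

```text
t 47.0 pos [ 0.7052 -0.3269  0.2467] xhead -3.43 dp [-0.04 -0.04  0.11] turn [ 0.2 -0.7  0.1] q [-0.18  0.54  0.2   0.   -1.22  1.69] w 0.0506
[-0.40354574 -0.34741063 -0.30212559]
```

Request:
{"name": "drive_tool", "arguments": {
  "grip_force": 25,
  "motion": [
    {"jaw": 0.15, "dp": [-0.04, -0.04, 0.11], "turn": [0.2, -0.6, 0]},
    {"jaw": -1, "dp": [0, 0, 0], "turn": [0, 0, 0]},
    {"jaw": -1, "dp": [0, 0, 0], "turn": [0, 0, 0]},
    {"jaw": -1, "dp": [0, 0, 0], "turn": [0, 0, 0]},
    {"jaw": -1, "dp": [0, 0, 0], "turn": [0, 0, 0]}
  ]
}}

```text
clock: 47.62
tool_pos: [0.7037, -0.3242, 0.2419]
ee_rot: [3.14, -0.093, 0.004]
wrist_force: [0.3, 0.0, 0.0]
width: 0.0254
```

Run:
```python
from h import *
o=get_obs(); P=o["tool_pos"]; print(o["wrist_force"])
want(P,-3.5)
a=np.radians(-3.5); X=np.array([np.cos(a),np.sin(a),0])
f=lambda th: np.array([-.136*np.cos(th)+.036*np.sin(th),.136*np.sin(th)+.036*np.cos(th)])
th0=1.6; prev=f(th0)
for th in np.arange(1.45,-.01,-.15).tolist()+[0]:
    q=f(th); print(round(th,2),"step",((q-prev)/.05).round(2),(P+X*(q-f(th0))[0]+[0,0,(q-f(th0))[1]]).round(3)); prev=q
```

```text
[0.3129845  0.01068811 0.02668983]
t 47.62 pos [ 0.7037 -0.3242  0.2419] xhead -3.41 dp [0. 0. 0.] turn [ 0.  -0.1  0.1] q [-0.18  0.55  0.2  -0.   -1.22  1.69] w 0.0254
1.45 step [-0.41  0.09] [ 0.683 -0.323  0.246]
1.3 step [-0.42  0.03] [ 0.662 -0.322  0.248]
1.15 step [-0.42 -0.04] [ 0.641 -0.32   0.246]
1.0 step [-0.41 -0.1 ] [ 0.621 -0.319  0.241]
0.85 step [-0.39 -0.16] [ 0.601 -0.318  0.233]
0.7 step [-0.36 -0.22] [ 0.583 -0.317  0.222]
0.55 step [-0.33 -0.27] [ 0.567 -0.316  0.209]
0.4 step [-0.28 -0.31] [ 0.553 -0.315  0.193]
0.25 step [-0.23 -0.35] [ 0.541 -0.314  0.176]
0.1 step [-0.18 -0.38] [ 0.532 -0.314  0.156]
0 step [-0.09 -0.27] [ 0.528 -0.313  0.143]
```

Gripped (25.4 mm). Reverse the arc.

Request:
{"name": "drive_tool", "arguments": {
  "motion": [
    {"jaw": -1, "dp": [-0.41, 0, -0.09], "turn": [0, 0, 0]},
    {"jaw": -1, "dp": [-0.42, 0, -0.03], "turn": [0, 0, 0]},
    {"jaw": -1, "dp": [-0.42, 0, 0.04], "turn": [0, 0, 0]},
    {"jaw": -1, "dp": [-0.41, 0, 0.1], "turn": [0, 0, 0]},
    {"jaw": -1, "dp": [0, 0, 0], "turn": [0, 0, 0]}
  ]
}}

```text
clock: 48.25
tool_pos: [0.6263, -0.3201, 0.2437]
ee_rot: [3.136, -0.089, 0.033]
wrist_force: [-2.2, -0.6, -6.3]
width: 0.0257
```

Run:
```python
from h import *
for p in ([.621,-.319,.241],[.601,-.318,.233],[.583,-.317,.222],[.553,-.315,.193]): want(p,-3.5)
print(get_obs()["wrist_force"])
```

```text
t 48.25 pos [ 0.6263 -0.3201  0.2437] xhead -3.26 dp [-0.11 -0.02  0.05] turn [ 0.2 -1.2  0.2] q [-0.2   0.42 -0.    0.   -1.12  1.71] w 0.0257
t 48.25 pos [ 0.6263 -0.3201  0.2437] xhead -3.26 dp [-0.51 -0.01  0.2 ] turn [ 0.2 -1.2  0.2] q [-0.2   0.42 -0.    0.   -1.12  1.71] w 0.0257
t 48.25 pos [ 0.6263 -0.3201  0.2437] xhead -3.26 dp [-0.88 -0.01  0.41] turn [ 0.2 -1.2  0.2] q [-0.2   0.42 -0.    0.   -1.12  1.71] w 0.0257
t 48.25 pos [ 0.6263 -0.3201  0.2437] xhead -3.26 dp [-1.49 -0.02  0.98] turn [ 0.2 -1.2  0.2] q [-0.2   0.42 -0.    0.   -1.12  1.71] w 0.0257
[-2.23622518 -0.64613129 -6.30523992]
```

Request:
{"name": "drive_tool", "arguments": {
  "motion": [
    {"jaw": -1, "dp": [-0.45, 0, 0.18], "turn": [0, -1.2, 0]},
    {"jaw": -1, "dp": [-0.4, 0, 0.23], "turn": [0, 0, 0]},
    {"jaw": -1, "dp": [-0.34, 0, 0.27], "turn": [0, 0, 0]},
    {"jaw": -1, "dp": [-0.3, 0, 0.31], "turn": [0, 0, 0]},
    {"jaw": -1, "dp": [0, 0, 0], "turn": [0, 0, 0]}
  ]
}}

```text
clock: 48.88
tool_pos: [0.5583, -0.3165, 0.2016]
ee_rot: [3.132, -0.083, 0.021]
wrist_force: [0.2, -0.6, -7.1]
width: 0.0255
```

Run:
```python
from h import *
for p in ([.553,-.315,.193],[.541,-.314,.176],[.532,-.314,.156],[.527,-.314,.142]): want(p,-3.5)
print(get_obs()["wrist_force"])
```

```text
t 48.88 pos [ 0.5583 -0.3165  0.2016] xhead -3.04 dp [-0.11 -0.03  0.17] turn [ 0.5 -0.8  0.5] q [-0.21  0.36 -0.2   0.01 -0.99  1.72] w 0.0255
t 48.88 pos [ 0.5583 -0.3165  0.2016] xhead -3.04 dp [-0.36 -0.04  0.51] turn [ 0.5 -0.8  0.5] q [-0.21  0.36 -0.2   0.01 -0.99  1.72] w 0.0255
t 48.88 pos [ 0.5583 -0.3165  0.2016] xhead -3.04 dp [-0.54 -0.03  0.91] turn [ 0.5 -0.8  0.5] q [-0.21  0.36 -0.2   0.01 -0.99  1.72] w 0.0255
t 48.88 pos [ 0.5583 -0.3165  0.2016] xhead -3.04 dp [-0.64 -0.03  1.18] turn [ 0.5 -0.8  0.5] q [-0.21  0.36 -0.2   0.01 -0.99  1.72] w 0.0255
[ 0.19289695 -0.57442933 -7.10278994]
```

Request:
{"name": "drive_tool", "arguments": {
  "motion": [
    {"jaw": -1, "dp": [-0.25, 0, 0.35], "turn": [0, -0.8, 0]},
    {"jaw": -1, "dp": [-0.2, 0, 0.35], "turn": [0, 0, 0]},
    {"jaw": -1, "dp": [-0.13, 0, 0.35], "turn": [0, 0, 0]},
    {"jaw": -1, "dp": [0, 0, 0], "turn": [0, 0, 0]}
  ]
}}

```text
clock: 49.38
tool_pos: [0.5303, -0.3151, 0.1516]
ee_rot: [3.132, -0.082, -0.008]
wrist_force: [-1.1, -0.4, -4.9]
width: 0.0256
```

Run:
```python
from h import *
want([.527,-.314,.1435],-3.5)
print(get_obs()["wrist_force"])
```

```text
t 49.38 pos [ 0.5303 -0.3151  0.1516] xhead -2.99 dp [-0.07 -0.02  0.16] turn [0.5 0.3 0.5] q [-0.22  0.39 -0.3   0.01 -0.89  1.73] w 0.0256
[-1.06379008 -0.4310489  -4.91891845]
```

Request:
{"name": "drive_tool", "arguments": {
  "motion": [
    {"jaw": -1, "dp": [-0.06, 0, 0.18], "turn": [0, 0, 0]},
    {"jaw": -1, "dp": [0, 0, 0.08], "turn": [0, 0, 0]},
    {"jaw": -1, "dp": [0, 0, 0.08], "turn": [0, 0, 0]},
    {"jaw": -1, "dp": [0, 0, 0.08], "turn": [0, 0, 0]}
  ]
}}

```text
clock: 49.88
tool_pos: [0.5272, -0.315, 0.1382]
ee_rot: [3.131, -0.078, -0.017]
wrist_force: [-11.5, 12.8, 33.3]
width: 0.0257
```

Run:
```python
from h import *
want([.527,-.314,.1435],-3.5)
print(get_obs()["wrist_force"])
```

```text
t 49.88 pos [ 0.5272 -0.315   0.1382] xhead -2.86 dp [-0.01 -0.02 -0.11] turn [0.6 0.6 0.6] q [-0.22  0.4  -0.32  0.01 -0.86  1.73] w 0.0257
[-11.49734063  12.75384856  33.32883618]
```

Request:
{"name": "drive_tool", "arguments": {
  "motion": [
    {"jaw": 0, "dp": [0, 0, -0.06], "turn": [0, 0, 0]},
    {"jaw": 0.15, "dp": [0, 0, 0], "turn": [0, 0, 0]},
    {"jaw": 0.15, "dp": [0, 0, 0], "turn": [0, 0, 0]},
    {"jaw": 0.15, "dp": [0, 0, -0.5], "turn": [0, 0, 0]},
    {"jaw": 0.15, "dp": [0, 0, -1], "turn": [0, 0, 0]}
  ]
}}

```text
clock: 50.5
tool_pos: [0.5294, -0.3144, 0.2153]
ee_rot: [3.132, -0.078, -0.025]
wrist_force: [0.4, -0.5, -0.1]
width: 0.0502
```

Request:
{"name": "drive_tool", "arguments": {
  "motion": [
    {"jaw": 0.15, "dp": [-0.8, 0, -0.9], "turn": [0, 0, 0]},
    {"jaw": 0.15, "dp": [-0.8, 0, -0.5], "turn": [0, 0, 0]},
    {"jaw": 0.15, "dp": [-0.4, 0, 0], "turn": [0, 0, 10]},
    {"jaw": 0.15, "dp": [0, 0, 0], "turn": [0, 0, 10]},
    {"jaw": 0.15, "dp": [0, 0, 0], "turn": [0, 0, 10]}
  ]
}}

```text
clock: 51.12
tool_pos: [0.4304, -0.31, 0.2927]
ee_rot: [2.994, -0.906, -0.009]
wrist_force: [-0.1, 0.1, 0.5]
width: 0.0503
```

Request:
{"name": "drive_tool", "arguments": {
  "motion": [
    {"jaw": 0.15, "dp": [0, 0, 0], "turn": [0, 0, 10]},
    {"jaw": 0.15, "dp": [0, 0, 0], "turn": [0, 0, 10]},
    {"jaw": 0.15, "dp": [0, 0, 0], "turn": [0, 0, 10]},
    {"jaw": 0.15, "dp": [0, 0, 0], "turn": [0, 0, 10]},
    {"jaw": 0.15, "dp": [0, 0, 0], "turn": [0, 0, 10]}
  ]
}}

```text
clock: 51.75
tool_pos: [0.431, -0.3106, 0.2917]
ee_rot: [2.297, -2.12, -0.001]
wrist_force: [0.0, 0.9, -0.7]
width: 0.0507
```

Request:
{"name": "drive_tool", "arguments": {
  "motion": [
    {"jaw": 0.15, "dp": [0, 0, 0], "turn": [0, 0, 8]},
    {"jaw": 0.15, "dp": [0, 0, 0], "turn": [0, 0, 0]}
  ]
}}

```text
clock: 52.0
tool_pos: [0.4313, -0.3108, 0.2911]
ee_rot: [2.137, -2.28, 0.0]
wrist_force: [-0.7, 0.2, -0.1]
width: 0.0501
```

Run:
```python
from h import *
want([.4228,-.3155,.22],-93)
im,c=cap("wrist","w40")
im,c=cap("side","d40"); crop(im,235,130,315,185,8,"d40c")
```

```text
t 52.0 pos [ 0.4313 -0.3108  0.2911] xhead -93.7 dp [0.09 0.15 1.43] turn [ 0.6 -0.7 -0.7] q [-0.25  0.12 -0.31  0.02 -1.15  0.18] w 0.0501
```

View pics/w40.png

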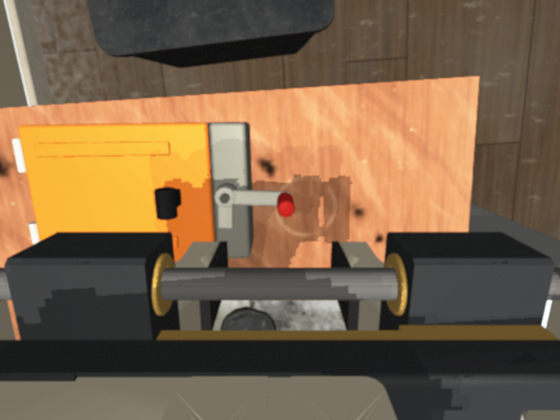

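View pics/d40c.png

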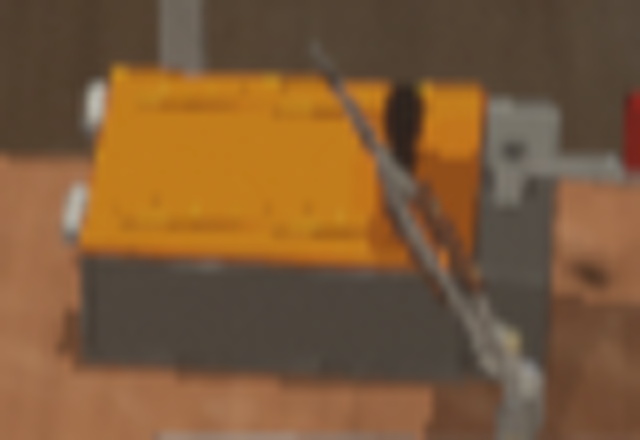

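Run:
```python
from h import *
c=cam("wrist"); print(onz(c,(287,208),.112),onz(c,(225,198),.078))
```

```text
[ 0.42224691 -0.30934198  0.112     ] [ 0.47692787 -0.31360346  0.078     ]
```

Request:
{"name": "drive_tool", "arguments": {
  "motion": [
    {"jaw": 0.15, "dp": [0.09, 0.15, 0.5], "turn": [0.6, -0.7, 0]},
    {"jaw": 0.15, "dp": [0, 0, 0.6], "turn": [0, 0, 0]},
    {"jaw": 0.15, "dp": [0, 0, 0.6], "turn": [0, 0, 0]},
    {"jaw": 0.15, "dp": [0, 0, 0], "turn": [0, 0, 0]}
  ]
}}

```text
clock: 52.6
tool_pos: [0.4237, -0.3155, 0.2049]
ee_rot: [-2.164, 2.276, -0.002]
wrist_force: [0.3, 1.0, 0.6]
width: 0.0504
```

Run:
```python
from h import *
want([.4235,-.3145,.145],-93)
im,c=cap("wrist","w41")
```

```text
t 52.6 pos [ 0.4237 -0.3155  0.2049] xhead -92.91 dp [-0.02  0.01  1.2 ] turn [-0.1 -0.   0.1] q [-0.27  0.19 -0.43 -0.   -0.94  0.22] w 0.0504
```

View pics/w41.png

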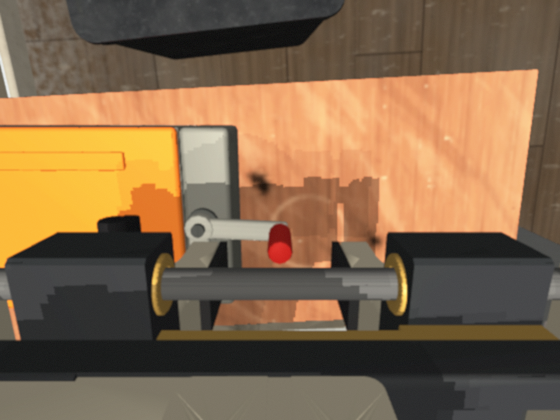

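Request:
{"name": "drive_tool", "arguments": {
  "grip_force": 15,
  "motion": [
    {"jaw": 0.15, "dp": [-0.03, 0, 0.4], "turn": [0, 0, 0]},
    {"jaw": 0.15, "dp": [0, 0, 0.4], "turn": [0, 0, 0]},
    {"jaw": 0.15, "dp": [0, 0, 0.25], "turn": [0, 0, 0]},
    {"jaw": 0.15, "dp": [0, 0, 0], "turn": [0, 0, 0]}
  ]
}}

```text
clock: 53.15
tool_pos: [0.4289, -0.3161, 0.1587]
ee_rot: [-2.167, 2.267, -0.019]
wrist_force: [-0.7, 0.2, -0.4]
width: 0.0505
```

Run:
```python
from h import *
want([.423,-.313,.1465],-93); print(get_obs()["wrist_force"])
```

```text
t 53.15 pos [ 0.4289 -0.3161  0.1587] xhead -92.58 dp [-0.06  0.12  0.24] turn [-0.7 -0.3  0.4] q [-0.27  0.25 -0.49  0.   -0.82  0.22] w 0.0505
[-0.68680956  0.17527257 -0.3741363 ]
```

Request:
{"name": "drive_tool", "arguments": {
  "motion": [
    {"jaw": 0.15, "dp": [-0.05, 0.12, 0.24], "turn": [-0.7, -0.3, 0.4]},
    {"jaw": -1, "dp": [0, 0, 0], "turn": [0, 0, 0]},
    {"jaw": -1, "dp": [0, 0, 0], "turn": [0, 0, 0]},
    {"jaw": -1, "dp": [0, 0, 0], "turn": [0, 0, 0]},
    {"jaw": -1, "dp": [0, 0, 0], "turn": [0, 0, 0]}
  ]
}}

```text
clock: 53.78
tool_pos: [0.424, -0.3137, 0.1482]
ee_rot: [-2.162, 2.277, -0.003]
wrist_force: [0.7, 0.2, -0.7]
width: 0.016
```

Request:
{"name": "drive_tool", "arguments": {
  "motion": [
    {"jaw": -1, "dp": [0, 0, 0], "turn": [0, 0, 0]},
    {"jaw": -1, "dp": [0, 0, 0], "turn": [0, 0, 0]}
  ]
}}

```text
clock: 54.02
tool_pos: [0.4236, -0.3137, 0.1482]
ee_rot: [-2.163, 2.277, -0.003]
wrist_force: [0.2, -0.1, -0.5]
width: 0.0145
```

Run:
```python
from h import *
o=get_obs(); print(o["wrist_force"])
pv=np.array([.4775,-.315])
for a in [1.3,1.0,.7,.4,.1,.02]:
    w=np.radians(86.5)+a; p=pv+.055*np.array([np.cos(w),np.sin(w)]); print(a); want([*p,.1465],-93)
```

```text
[ 0.16470653 -0.11608485 -0.49109827]
1.3
t 54.02 pos [ 0.4236 -0.3137  0.1482] xhead -92.96 dp [-0.33 -0.02  0.03] turn [-0.1 -0.   0. ] q [-0.27  0.26 -0.5  -0.   -0.81  0.21] w 0.0145
1.0
t 54.02 pos [ 0.4236 -0.3137  0.1482] xhead -92.96 dp [-0.63 -0.16  0.03] turn [-0.1 -0.   0. ] q [-0.27  0.26 -0.5  -0.   -0.81  0.21] w 0.0145
0.7
t 54.02 pos [ 0.4236 -0.3137  0.1482] xhead -92.96 dp [-0.88 -0.38  0.03] turn [-0.1 -0.   0. ] q [-0.27  0.26 -0.5  -0.   -0.81  0.21] w 0.0145
0.4
t 54.02 pos [ 0.4236 -0.3137  0.1482] xhead -92.96 dp [-1.05 -0.66  0.03] turn [-0.1 -0.   0. ] q [-0.27  0.26 -0.5  -0.   -0.81  0.21] w 0.0145
0.1
t 54.02 pos [ 0.4236 -0.3137  0.1482] xhead -92.96 dp [-1.12 -0.98  0.04] turn [-0.1 -0.   0. ] q [-0.27  0.26 -0.5  -0.   -0.81  0.21] w 0.0145
0.02
t 54.02 pos [ 0.4236 -0.3137  0.1482] xhead -92.96 dp [-1.13 -1.07  0.04] turn [-0.1 -0.   0. ] q [-0.27  0.26 -0.5  -0.   -0.81  0.21] w 0.0145
```

Request:
{"name": "drive_tool", "arguments": {
  "motion": [
    {"jaw": -1, "dp": [-0.33, -0.03, 0], "turn": [0, 0, 0]},
    {"jaw": -1, "dp": [-0.3, -0.14, 0], "turn": [0, 0, 0]},
    {"jaw": -1, "dp": [-0.25, -0.22, 0], "turn": [0, 0, 0]},
    {"jaw": -1, "dp": [0, 0, 0], "turn": [0, 0, 0]}
  ]
}}

```text
clock: 54.52
tool_pos: [0.4449, -0.2698, 0.1481]
ee_rot: [2.161, -2.278, 0.0]
wrist_force: [1.2, 0.4, -1.0]
width: 0.0144
```

Run:
```python
from h import *
o=get_obs(); print(o["wrist_force"])
pv=np.array([.4775,-.315]); d=o["tool_pos"][:2]-pv; print("r",np.linalg.norm(d),"ang",np.arctan2(d[1],d[0])-np.radians(86.5))
for a in [.7,.4,.1,.02]:
    w=np.radians(86.5)+a; p=pv+.055*np.array([np.cos(w),np.sin(w)]); print(a); want([*p,.1465],-93)
```

```text
[ 1.24424183  0.42335553 -0.97911413]
r 0.05572461969874507 ang 0.6858342690956569
0.7
t 54.52 pos [ 0.4449 -0.2698  0.1481] xhead -93.03 dp [0.02 0.   0.03] turn [ 0.  -0.1 -0. ] q [-0.17  0.25 -0.51  0.   -0.81  0.11] w 0.0144
0.4
t 54.52 pos [ 0.4449 -0.2698  0.1481] xhead -93.03 dp [-0.15 -0.28  0.03] turn [ 0.  -0.1 -0. ] q [-0.17  0.25 -0.51  0.   -0.81  0.11] w 0.0144
0.1
t 54.52 pos [ 0.4449 -0.2698  0.1481] xhead -93.03 dp [-0.23 -0.6   0.03] turn [ 0.  -0.1 -0. ] q [-0.17  0.25 -0.51  0.   -0.81  0.11] w 0.0144
0.02
t 54.52 pos [ 0.4449 -0.2698  0.1481] xhead -93.03 dp [-0.23 -0.69  0.03] turn [ 0.  -0.1 -0. ] q [-0.17  0.25 -0.51  0.   -0.81  0.11] w 0.0144
```

Request:
{"name": "drive_tool", "arguments": {
  "motion": [
    {"jaw": -1, "dp": [-0.15, -0.28, 0], "turn": [0, 0, 0]},
    {"jaw": -1, "dp": [-0.07, -0.32, 0], "turn": [0, 0, 0]},
    {"jaw": -1, "dp": [0, -0.12, 0], "turn": [0, 0, 0]},
    {"jaw": -1, "dp": [0, 0, 0], "turn": [0, 0, 0]}
  ]
}}

```text
clock: 55.02
tool_pos: [0.4772, -0.2578, 0.1471]
ee_rot: [2.156, -2.277, -0.017]
wrist_force: [-1.1, -2.0, 1.0]
width: 0.0145
```

Run:
```python
from h import *
o=get_obs(); print(o["wrist_force"])
pv=np.array([.4775,-.315]); d=o["tool_pos"][:2]-pv; print(o["tool_pos"],"r",np.linalg.norm(d),"ang",np.arctan2(d[1],d[0])-np.radians(86.5))
w=np.radians(86.5); p=pv+.055*np.array([np.cos(w),np.sin(w)]); want([*p,.1465],-93)
```

```text
[-1.09534914 -1.97278239  1.00655865]
[ 0.47724991 -0.25777404  0.14707608] r 0.05722650686495999 ang 0.06545671521677598
t 55.02 pos [ 0.4772 -0.2578  0.1471] xhead -93.12 dp [ 0.04 -0.07  0.01] turn [ 0.6  0.2 -0.1] q [-0.14  0.29 -0.46 -0.   -0.83  0.08] w 0.0145
```

Request:
{"name": "drive_tool", "arguments": {
  "motion": [
    {"jaw": -1, "dp": [0.03, -0.1, 0], "turn": [0, 0, 0]},
    {"jaw": -1, "dp": [0, -0.05, 0], "turn": [0, 0, 0]},
    {"jaw": -1, "dp": [0, 0, 0], "turn": [0, 0, 0]}
  ]
}}

```text
clock: 55.4
tool_pos: [0.4824, -0.2587, 0.147]
ee_rot: [2.154, -2.277, -0.024]
wrist_force: [-2.0, -0.9, 1.9]
width: 0.0146
```

Run:
```python
from h import *
o=get_obs(); print(o["wrist_force"],o["tool_pos"])
pv=np.array([.4775,-.315]); d=o["tool_pos"][:2]-pv; print("ang",np.arctan2(d[1],d[0])-np.radians(86.5))
```

```text
[-2.0303651  -0.85338777  1.94520045] [ 0.48240842 -0.25866464  0.14699507]
ang -0.025822589381066186
```

Request:
{"name": "drive_tool", "arguments": {
  "motion": [
    {"jaw": 0, "dp": [0, 0, 0], "turn": [0, 0, 0]},
    {"jaw": 0.15, "dp": [0, 0, 0], "turn": [0, 0, 0]},
    {"jaw": 0.15, "dp": [0, 0, 0], "turn": [0, 0, 0]},
    {"jaw": 0.15, "dp": [0, 0, -0.6], "turn": [0, 0, 0]},
    {"jaw": 0.15, "dp": [0, 0, -1], "turn": [0, 0, 0]}
  ]
}}

```text
clock: 56.02
tool_pos: [0.483, -0.259, 0.2248]
ee_rot: [2.152, -2.275, -0.031]
wrist_force: [1.8, 0.0, 0.2]
width: 0.05
```

Request:
{"name": "drive_tool", "arguments": {
  "motion": [
    {"jaw": 0.15, "dp": [0, 0, -1], "turn": [0, 0, 0]},
    {"jaw": 0.15, "dp": [0, 0.3, -1], "turn": [0, 0, 0]},
    {"jaw": 0.15, "dp": [0, 0, 0], "turn": [0, 0, 0]}
  ]
}}

```text
clock: 56.4
tool_pos: [0.4714, -0.2595, 0.3323]
ee_rot: [2.156, -2.277, -0.02]
wrist_force: [0.3, -0.0, -0.9]
width: 0.0503
```

Run:
```python
from h import *
im,c=cap("wrist","w42"); crop(im,40,50,320,240,2.8,"w42c")
s,_=cap("scene","s42"); d,_=cap("side","d42")
want([.48,-.26,.3])
```

```text
t 56.55 pos [ 0.4701 -0.2587  0.3271] xhead -93.17 dp [ 0.02 -0.21  0.54] turn 0 q [-0.14  0.12 -0.22 -0.01 -1.25  0.09] w 0.0503
```

View pics/w42c.png

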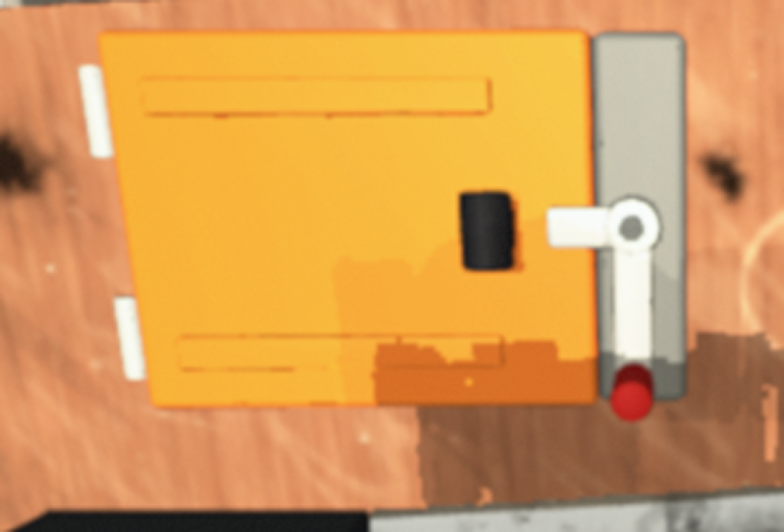

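View pics/s42.png

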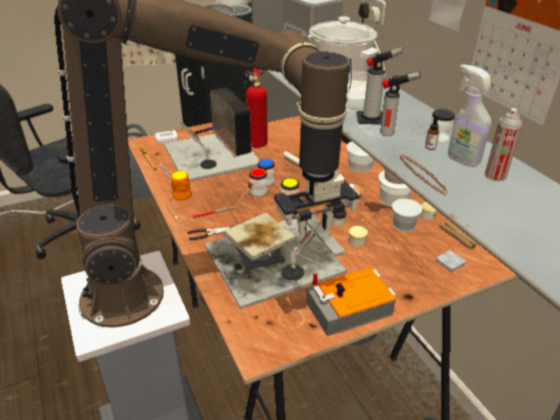

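Run:
```python
from cell import arm
print(arm.job_done())
```

```text
the job is handed in; nothing more can be done
None
```

I finished the stock check and handed it in at about 57 s on the robot clock, well under the 210 s limit. No verdict was reported, so what follows rests on my own measurements.

- **Latch and lid, opening:** I swung the latch to about 1.6 rad before touching the lid, then opened the lid to about 1.6–1.65 rad.
- **Readings:** All three jars were there, and I read them in the order red, yellow, blue. Each hold lasted about 2.5 s with the window 70–75 mm from the label. By my measurements the label's middle was within about 1.5 mm of the aim line, and the scanner was within about 6° of square on.
- **Blue jar:** It had shifted about 5 cm, close to the red jar, by the time I came to look at it. I measured it again before reading it. Its label was partly hidden in each view, so its direction is good only to a few degrees.
- **Look-alike:** I left the orange jar with the yellow lid alone.
- **Putting back:** The scanner went back at the same tool pose I took it from, and the camera showed it in the cradle with its nose to the hinge before I shut the lid.
- **Last pictures:** They showed the lid shut, the latch parallel to the ledge at about 0 rad, and the jars standing. The gripper was open and clear of everything.

- **Push on the lid:** While I pressed it shut, the wrist read up to about 33 N upward (roughly 37 N in all), through the fingers. That is under both force limits.
- **Case centre:** Two of my measurements along its length disagreed by about 5 mm, so I relied on the scanner's original pose.

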